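# Turn round the lid drying rack in the chess workshop

## Robot

A 6-joint arm with a two-finger parallel gripper is mounted at the origin on the work surface. World frame = base frame: x ahead of the robot, y to its left, z up, the work surface at z = 0. Lengths are in m, angles in rad, forces in N, time in s.
With the tool pointing down it reaches from about 0.275 to 0.725 m from the base axis. Payload 15.9 kg.
Tool frame: the origin (TCP) lies on the front face of the gripper's body, between the roots of the fingers; the fingertips stand 73 mm ahead of it and the grasp point (between the pads) lies 54 mm ahead of it; z points along the fingers, y is the direction in which the jaws open and shut (so a half turn about z gives the same grasp; the last joint's range is limited). The gripper opens to 85 mm and grips with 20 to 120 N. Pads are 22 mm wide; open, the fingers measure 114 mm over their backs; the gripper's body (76 mm by 85 mm) begins 54 mm behind the grasp point. The pads swing forward as they close: fully open they stand 13 mm farther back than shut.
Start: joints at [1.163, 0.213, -0.034, 1.323, 0, 1.571], TCP at [0.198, 0.459, 0.304] pointing down, gripper open.
Joint ranges: [-2.98, 2.98], [-0.74, 1.72], [-1.14, 1.35], [-2.1, 2.04], [-1.57, 1.44], [-3.14, 3.14]. Speed limits (rad/s): [1.89, 1.89, 2.39, 2.57, 3.14, 3.14].

## Interface

Orientations are given as a unit quaternion [x, y, z, w].
In Python, from workcell import telemetry, cams, workorder gives the robot as it stands.
- The arm moves only by the tool drive_tool, never from a script. Its arguments are lists of equal length, an entry for each row: "twist": the turn, a rotation vector about the world's x, y, z in rad, a list of three; "xyz": the shift along the world's x, y, z in m, a list of three; "grip": the closure in counts, from 0 (fully open) to 255 (shut). In form: {"twist": [[ax, ay, az], ...], "xyz": [[dx, dy, dz], ...], "grip": [grip, ...]}. A call has exactly 5 rows; each row shifts and turns the pose as measured when the row begins; what a row does not reach is not made up. A row lasts 1/12 s, in which the tool goes at most 41.7 mm and 7.16 degrees, less where a joint would pass 70% of its speed; a pose out of reach is approached as far as the arm can. A call with a gripper value outside its range is refused whole. The fingers move at their own pace and stop on an object; "newtons" is the grip in N (left out, the last holds). Time passes only in rows, so rows that do not move let the fingers close, or fill a call up. It gives the time, the measured TCP pose, the force and the opening at its end, in the units of the state.
- telemetry.get_obs(): the state, without advancing time (a new reading comes with each control period).
- cams.read_camera(name): name is "scene" or "top" or "wrist"; returns a dict with "frame" (420x560x3 uint8, blue, green, red), "mtx" (3x3 intrinsics, pixels), "R" (3x3) and "t" (3): a world point X has camera coordinates R X + t; the wrist camera has in their place "tool_from_camera" (4x4, takes a point from camera to tool coordinates, whose origin is the TCP and whose axes are the flange's). Camera axes: x right, y down, z forward; pixel columns grow to the right and rows downward; lengths in m; the calibration is good to about 2 mm. The wrist camera is an equidistant fisheye: a pixel r from the principal point sees the ray r / f radians off the axis. A picture is of the moment at which its call begins: read the wrist's pose just before it. There is no depth.
- workorder.sign_off(): hands the job in, once; it reports no verdict.
The state is a dict: "time_s": time; "joint_pos": joint angles; "qd": joint speeds; "joint_efforts": joint torques, N m; "tcp_pos": TCP position; "eef_rot": TCP orientation; "wrist_force": force on the tool from outside, world axes, zero at the start; "ft_torque": the same for the moment, N m; "opening": opening from 0.0 (shut) to 1.0 (fully open).
Only numpy, scipy, OpenCV 4.12 (cv2) and the standard library are available. Lean on these libraries where they do the work, as an engineer would, in place of code of your own. Each camera call takes 0.05 s, during which the arm holds its last target. There are 200 camera calls.

## Task

Turn round the drying rack: take the dry box lids out of it and stack them squarely, one flat on another, in the middle of the plywood board and in line with it, and set the steel weight on the middle of the pile to keep it flat. Stand every freshly oiled lid from the paper sheet on end in a groove of the rack, one to a groove and fully down. Leave the turned pieces and the chuck key where they are.

Things in the scene. Friction and masses are not known exactly. Their poses are not given: they have to be found in the camera images.
- rack: Slotted wooden drying rack, fixed: 262 x 108 mm, 74 mm high. Origin mid-underside, x along its length, z up. Four grooves run along y, 54 mm apart in x, 18 mm wide, closed at both ends by cheeks (50 mm high, 92 mm apart). They lean: each rises at 60 degrees above level, towards the rack's +x. A lid stands in one on its short end, upper end leaning to +x, half of it above the wood.
- slot1 (a point): Groove 1 of the rack (1 at its -x end, 4 at +x): middle of the groove's floor, 22 mm above the cart. x points up along the groove, y across the rack, z square to its faces (up and to the rack's -x). Faces at z = +-9 mm; they reach x = 28 to 33 mm (+z side) and 55 to 65 mm (-z side). A lid fully down has its centre at x = 55, z = -3 mm and its length along x.
- slot2 (a point): Groove 2 of the rack (1 at its -x end, 4 at +x): middle of the groove's floor, 22 mm above the cart. x points up along the groove, y across the rack, z square to its faces (up and to the rack's -x). Faces at z = +-9 mm; they reach x = 28 to 33 mm (+z side) and 55 to 65 mm (-z side). A lid fully down has its centre at x = 55, z = -3 mm and its length along x.
- slot3 (a point): Groove 3 of the rack (1 at its -x end, 4 at +x): middle of the groove's floor, 22 mm above the cart. x points up along the groove, y across the rack, z square to its faces (up and to the rack's -x). Faces at z = +-9 mm; they reach x = 28 to 33 mm (+z side) and 55 to 65 mm (-z side). A lid fully down has its centre at x = 55, z = -3 mm and its length along x.
- slot4 (a point): Groove 4 of the rack (1 at its -x end, 4 at +x): middle of the groove's floor, 22 mm above the cart. x points up along the groove, y across the rack, z square to its faces (up and to the rack's -x). Faces at z = +-9 mm; they reach x = 28 to 33 mm (+z side) and 55 to 65 mm (-z side). A lid fully down has its centre at x = 55, z = -3 mm and its length along x.
- dry1: A dry box lid, paler matt reddish brown, standing in a groove of the rack at the start (groove 1; two or three of the four dry lids are present, the rest None): a flat plain board 110 x 60 x 12 mm, 70 g. Origin at its centre, x along its length, y across its width, z through its thickness (either face or end may be used either way round).
- dry2: A dry box lid, paler matt reddish brown, standing in a groove of the rack at the start (groove 2; two or three of the four dry lids are present, the rest None): a flat plain board 110 x 60 x 12 mm, 70 g. Origin at its centre, x along its length, y across its width, z through its thickness (either face or end may be used either way round).
- dry3: A dry box lid, paler matt reddish brown, standing in a groove of the rack at the start (groove 3; two or three of the four dry lids are present, the rest None): a flat plain board 110 x 60 x 12 mm, 70 g. Origin at its centre, x along its length, y across its width, z through its thickness (either face or end may be used either way round).
- dry4: A dry box lid, paler matt reddish brown, standing in a groove of the rack at the start (groove 4; two or three of the four dry lids are present, the rest None): a flat plain board 110 x 60 x 12 mm, 70 g. Origin at its centre, x along its length, y across its width, z through its thickness (either face or end may be used either way round).
- wet1: A freshly oiled box lid, dark brown, lying flat on the paper sheet at the start (three or all four are present, the rest None): a flat plain board 110 x 60 x 12 mm, 70 g. Origin at its centre, x along its length, y across its width, z through its thickness (either face or end may be used either way round).
- wet2: A freshly oiled box lid, dark brown, lying flat on the paper sheet at the start (three or all four are present, the rest None): a flat plain board 110 x 60 x 12 mm, 70 g. Origin at its centre, x along its length, y across its width, z through its thickness (either face or end may be used either way round).
- wet3: A freshly oiled box lid, dark brown, lying flat on the paper sheet at the start (three or all four are present, the rest None): a flat plain board 110 x 60 x 12 mm, 70 g. Origin at its centre, x along its length, y across its width, z through its thickness (either face or end may be used either way round).
- wet4: A freshly oiled box lid, dark brown, lying flat on the paper sheet at the start (three or all four are present, the rest None): a flat plain board 110 x 60 x 12 mm, 70 g. Origin at its centre, x along its length, y across its width, z through its thickness (either face or end may be used either way round).
- board: The plywood stacking board, 130 x 80 mm, 12 mm thick, fixed flat on the cart. Origin at the middle of its underside, z up, x along its length. The dry lids are piled in its middle, lengthwise along it.
- weight: The flattening weight: a dark steel block 90 x 60 x 20 mm with a brass knob standing on its middle (24 mm diameter, from 20 to 58 mm above the underside), about 0.75 kg. Origin at the middle of its underside, z up.
- pawn_blank: Bystander: a rosewood pawn blank standing upright, 42 mm across, 75 mm tall. Origin at the middle of its underside, z up.
- drive_centre: Bystander: a brass lathe drive centre standing on its 34 mm head, 80 mm tall. Origin at the middle of its underside, z up.
- finial: Bystander: a black ebony finial standing upright, 34 mm across, 70 mm tall. Origin at the middle of its underside, z up.
- chuck_key: Bystander: a red plastic T-handled chuck key lying flat, about 95 x 80 x 20 mm. Origin on the cart below the T's joint, z up.
Not all that is in view belongs to the job. Leave any turquoise look-alike of the wet3 alone.

How it is judged:
At the end, for the whole second after the job is handed in: Dry lids flat in one pile on the board, centres within 10 mm of its middle and 7 mm of each other, in line with it within 5 degrees; weight upright on the pile within 15 mm of the board's middle; every oiled lid stands in a groove of the rack, within 6 mm of fully down; all at rest (horizontal distance between each of dry1, dry2, dry3, dry4 and board below 0.01 m and angle between the x axis of each of dry1, dry2, dry3, dry4 and the x axis of board, either way round below 0.09 rad and angle between the z axis of each of dry1, dry2, dry3, dry4 and the z axis of board, either way round below 0.05 rad and height (world z) of each of dry1, dry2, dry3, dry4 below 0.052 m and linear speed of each of dry1, dry2, dry3, dry4, wet1, wet2, wet3, wet4, weight below 0.02 m/s and horizontal distance between each of dry2, dry3, dry4 and dry1 below 0.007 m and horizontal distance between each of dry3, dry4 and dry2 below 0.007 m and horizontal distance between dry4 and dry3 below 0.007 m and z of wet1 in the frame of rack between 0.062 and 0.0745 m and x of wet1 in the frame of rack between -0.065 and 0.125 m and y of wet1 in the frame of rack between -0.02 and 0.02 m and angle between the x axis of each of wet1, wet2, wet3, wet4 and the x axis of slot1, either way round below 0.15 rad and angle between the z axis of each of wet1, wet2, wet3, wet4 and the z axis of slot1, either way round below 0.15 rad and z of wet2 in the frame of rack between 0.062 and 0.0745 m and x of wet2 in the frame of rack between -0.065 and 0.125 m and y of wet2 in the frame of rack between -0.02 and 0.02 m and z of wet3 in the frame of rack between 0.062 and 0.0745 m and x of wet3 in the frame of rack between -0.065 and 0.125 m and y of wet3 in the frame of rack between -0.02 and 0.02 m and z of wet4 in the frame of rack between 0.062 and 0.0745 m and x of wet4 in the frame of rack between -0.065 and 0.125 m and y of wet4 in the frame of rack between -0.02 and 0.02 m and horizontal distance between weight and board below 0.015 m and height (world z) of weight above 0.03 m and angle between weight's own z axis and vertical below 0.06 rad); the robot touches nothing.
It fails at once if the pawn blank is moved or knocked over (distance of pawn_blank from where it was at the start of the episode above 0.02 m or angle between pawn_blank's own z axis and vertical above 0.4 rad).
It fails at once if the drive centre is moved or knocked over (distance of drive_centre from where it was at the start of the episode above 0.02 m or angle between drive_centre's own z axis and vertical above 0.4 rad).
It fails at once if the finial is moved or knocked over (distance of finial from where it was at the start of the episode above 0.02 m or angle between finial's own z axis and vertical above 0.4 rad).
It fails at once if the chuck key is moved or knocked over (distance of chuck_key from where it was at the start of the episode above 0.02 m or angle between chuck_key's own z axis and vertical above 0.4 rad).
Of dry1, dry2, dry3, dry4 only 2 to 3 are there at a start; the rules pass over those that are not, and their reading is None.
Of wet1, wet2, wet3, wet4 only 3 to 4 are there at a start; the rules pass over those that are not, and their reading is None.
At some moment in a run one of wet1, wet2, wet3, wet4 may be knocked a few centimetres aside while the robot is not near it.
Once in a run the grip may slacken for a moment while it holds something.
It also fails if it takes over 210 s, if anything falls off the work surface, if the arm or the gripper's body presses on something with over 40 N, if the wrist force passes 120 N, or if a joint passes its speed limit or range.

## Working session

There is one attempt and no reset: what is moved stays moved. The work goes in short steps, Python scripts to look and compute and a tool call to move; the robot and the scene stay as the last step left them, time stands still between calls to the robot, and variables do not carry over. Pictures are saved under pics/ and viewed, about 12 in all and at most 16, crops included, and the job is handed in when it is done.

Besides the shell and the picture viewer there is one more tool, called after ">>>" as name(argument=value, ...), one argument or row to a line, values as JSON. drive_tool: Moves the arm, as the interface text tells. Its arguments: {"type":"object","properties":{"twist":{"type":"array"},"xyz":{"type":"array"},"grip":{"type":"array"},"newtons":{"type":"number"}},"required":["twist","xyz","grip"]}

```bash
ls; mkdir -p pics; python3 - <<'E'
from workcell import telemetry, cams
import cv2,numpy as np
print(telemetry.get_obs())
for n in ["scene","top","wrist"]:
    c=cams.read_camera(n)
    print(n,{k:np.round(v,4).tolist() for k,v in c.items() if k!="frame"})
    cv2.imwrite(f"pics/{n}0.png",c["frame"])
a=cv2.imread("pics/top0.png")
cv2.imwrite("pics/top0b.png",cv2.resize(a,(800,600),interpolation=cv2.INTER_CUBIC))
a=cv2.imread("pics/scene0.png")
cv2.imwrite("pics/scene0b.png",cv2.resize(a,(800,600),interpolation=cv2.INTER_CUBIC))
E
```

```text
pics
{'time_s': 0.0, 'joint_pos': array([ 1.16299218e+00,  2.13382718e-01, -3.50473585e-02,  1.32350420e+00,
       -4.86338059e-06,  1.57077637e+00]), 'qd': array([-0.00023246,  0.00058071, -0.00012582, -0.000868  , -0.00100158,
        0.0016101 ]), 'joint_efforts': array([-1.51387954e-03, -6.86161065e+01,  4.87116623e+01,  1.76744163e-02,
       -1.31516658e-04,  5.00196364e-06]), 'tcp_pos': array([0.19819703, 0.45876199, 0.3034075 ]), 'eef_rot': array([ 2.02482296e-01,  9.79285758e-01, -5.57678435e-04, -1.12837008e-04]), 'wrist_force': array([ 0.25329023, -0.07488959,  0.34518909]), 'ft_torque': array([ 0.00293294, -0.00615495, -0.05542342]), 'opening': 0.9986801942892339}
scene {'mtx': [[394.7448, 0.0, 276.0516], [0.0, 394.7448, 214.9761], [0.0, 0.0, 1.0]], 'R': [[-0.3685, 0.9296, 0.0032], [0.6397, 0.2561, -0.7247], [-0.6745, -0.265, -0.689]], 't': [0.2159, -0.3024, 1.3824]}
top {'mtx': [[500.1726, 0.0, 277.1897], [0.0, 500.1726, 210.9738], [0.0, 0.0, 1.0]], 'R': [[0.0007, -1.0, -0.0001], [-0.9934, -0.0007, -0.1144], [0.1144, 0.0002, -0.9934]], 't': [-0.0323, 0.5766, 1.492]}
wrist {'mtx': [[325.1923, 0.0, 277.5432], [0.0, 325.1923, 204.2494], [0.0, 0.0, 1.0]], 'tool_from_camera': [[0.0004, -0.9617, -0.2741, 0.0702], [1.0, 0.0004, -0.0, 0.0002], [0.0002, -0.2741, 0.9617, -0.0705], [0.0, 0.0, 0.0, 1.0]]}
```

View pics/top0b.png

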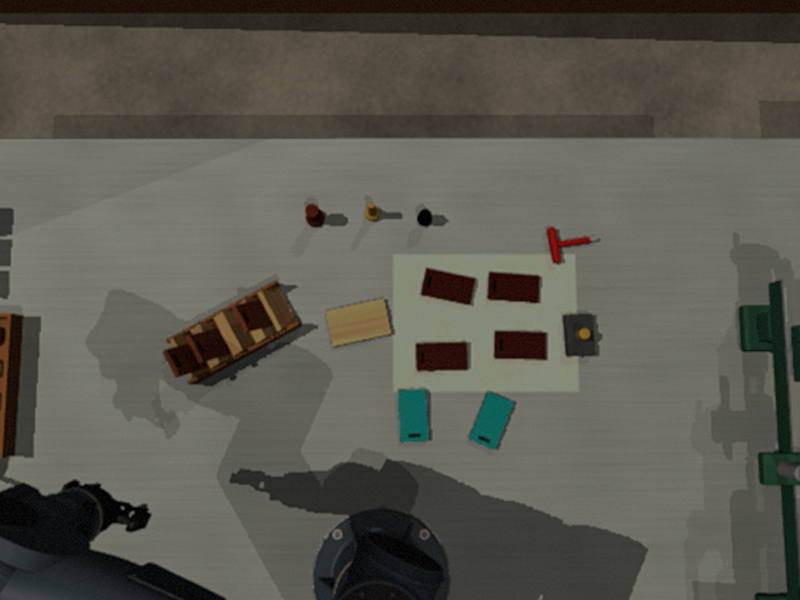

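View pics/scene0b.png

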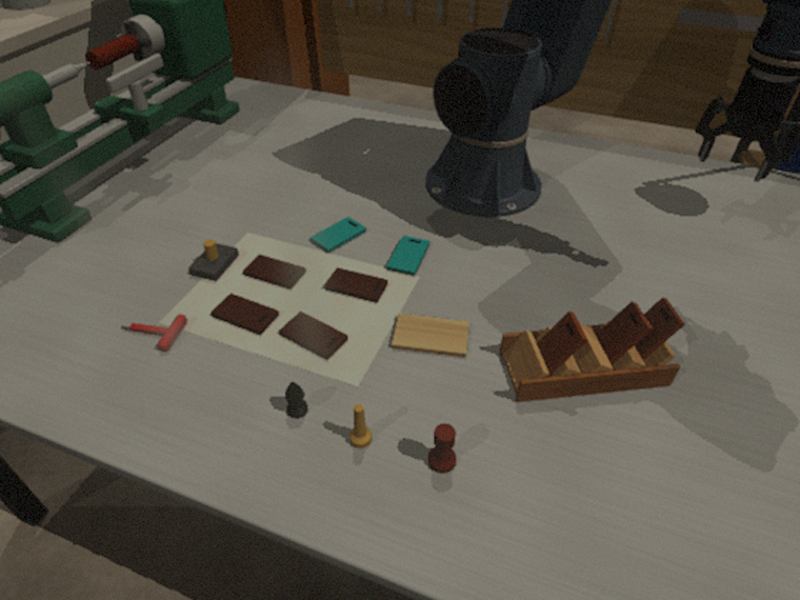

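```bash
cat > h.py <<'E'
import numpy as np, cv2, json
from scipy.spatial.transform import Rotation as Ro
from workcell import telemetry, cams
def shot(n,name):
    o=telemetry.get_obs(); c=cams.read_camera(n)
    Rt=Ro.from_quat(o['eef_rot']).as_matrix()
    if n=='wrist':
        T=np.array(c['tool_from_camera']); Rwc=Rt@T[:3,:3]; C=o['tcp_pos']+Rt@T[:3,3]
    else:
        R=np.array(c['R']); Rwc=R.T; C=-R.T@np.array(c['t'])
    cv2.imwrite(f'pics/{name}.png',c['frame'])
    np.savez(f'pics/{name}.npz',R=Rwc,C=C,K=c['mtx'],fish=(n=='wrist'))
    return c['frame']
class View:
    def __init__(s,name):
        d=np.load(f'pics/{name}.npz'); s.R,s.C,s.K,s.fish=d['R'],d['C'],d['K'],bool(d['fish'])
        s.im=cv2.imread(f'pics/{name}.png')
    def ray(s,uv):
        uv=np.atleast_2d(uv).astype(float); f=s.K[0,0]; p=(uv-s.K[:2,2])/f
        if s.fish:
            r=np.linalg.norm(p,axis=1,keepdims=True)+1e-9
            d=np.hstack([p/r*np.sin(r),np.cos(r)])
        else: d=np.hstack([p,np.ones((len(p),1))])
        return d@s.R.T
    def plane(s,uv,z):
        d=s.ray(uv); return (s.C+d*((z-s.C[2])/d[:,2:3]))[:,:2]
    def proj(s,X):
        c=(np.atleast_2d(X)-s.C)@s.R; f=s.K[0,0]
        if s.fish:
            r=np.linalg.norm(c[:,:2],axis=1,keepdims=True)+1e-9
            p=c[:,:2]/r*np.arctan2(r,c[:,2:3])
        else: p=c[:,:2]/c[:,2:3]
        return p*f+s.K[:2,2]
    def rects(s,mask,z,amin=300):
        out=[]
        for c in cv2.findContours(mask.astype(np.uint8),cv2.RETR_EXTERNAL,cv2.CHAIN_APPROX_NONE)[0]:
            if cv2.contourArea(c)<amin: continue
            w=s.plane(c[:,0,:],z)*1000
            (x,y),(a,b),t=cv2.minAreaRect(w.astype(np.float32))
            if a<b: a,b,t=b,a,t+90
            out.append((np.round([x,y],1).tolist(),round(a,1),round(b,1),round((t+90)%180-90,1),c[:,0].mean(0).round().tolist()))
        return out
def tri(v1,p1,v2,p2):
    d1,d2=v1.ray(p1)[0],v2.ray(p2)[0]
    A=np.c_[d1,-d2]; s=np.linalg.lstsq(A,v2.C-v1.C,rcond=None)[0]
    a,b=v1.C+s[0]*d1,v2.C+s[1]*d2
    return (a+b)/2,np.linalg.norm(a-b)
def tool(zdir,ydir):
    z=np.array(zdir,float);z/=np.linalg.norm(z);y=np.array(ydir,float);y-=z*(y@z);y/=np.linalg.norm(y)
    return np.c_[np.cross(y,z),y,z]
GP=0.054
def plan(wps,start=None,smax=0.040,rmax=0.122):
    """wps: list of (grasp point xyz, R) ; prints per-row steps"""
    o=telemetry.get_obs()
    p,R=(o['tcp_pos'],Ro.from_quat(o['eef_rot']).as_matrix()) if start is None else start
    for g,Rt in wps:
        q=np.array(g)-Rt[:,2]*GP
        # choose the nearer half turn
        w=Ro.from_matrix(Rt@R.T).as_rotvec(); dp=q-p
        n=max(1,int(np.ceil(max(np.linalg.norm(dp)/smax,np.linalg.norm(w)/rmax))))
        print(n,'rows twist',(w/n).round(4).tolist(),'xyz',(dp/n).round(4).tolist(),'-> tcp',q.round(4).tolist())
        p,R=q,Rt
    return p,R
E
python3 - <<'E'
from h import *
for n in ['top','scene']: shot(n,n+'1')
v=View('top1'); im=v.im.astype(int)
b,g,r=im[...,0],im[...,1],im[...,2]
for n,p in dict(rackR=(298,322),rackTop=(277,283),rackL=(190,382),rackTL=(165,352),weight=(581,335),pawn=(314,222),drive=(372,217),fin=(425,222),key=(555,245)).items():
    print(n,v.plane(np.array(p)*0.7,0.03 if n=='rack' else 0.02).round(3)[0])
dark=(r<75)&(r-b>12)&(g<40)
print(*v.rects(dark,0.012,150),sep='\n')
yel=(r-b>45)&(r>110)
print(*v.rects(yel,0.012,150),sep='\n')
E
```

```text
rackR [0.534 0.178]
rackTop [0.618 0.225]
rackL [0.405 0.406]
rackTL [0.469 0.461]
weight [ 0.506 -0.428]
pawn [0.752 0.147]
drive [0.764 0.021]
fin [ 0.752 -0.095]
key [ 0.702 -0.377]
([461.9, -128.1], 107.5, 55.0, -90.0, [309.0, 249.0])
([486.5, -297.1], 108.4, 55.2, -90.0, [364.0, 241.0])
([400.5, 788.2], 300.0, 24.7, 0.1, [8.0, 270.0])
([505.0, 324.2], 284.6, 109.8, -60.9, [161.0, 238.0])
([610.8, -285.9], 108.4, 57.9, 86.2, [359.0, 201.0])
([612.9, -143.4], 106.8, 57.4, 78.3, [313.0, 200.0])
([1252.0, -38.9], 1816.4, 34.3, -90.0, [279.0, 4.0])
([510.6, 331.9], 92.0, 21.3, 28.9, [159.0, 233.0])
([535.3, 50.3], 128.0, 76.6, -77.4, [250.0, 225.0])
```

>>> drive_tool(
  twist=[
    [0, 0, -0.066],
    [0, 0, -0.066],
    [0, 0, -0.066],
    [0, 0, -0.066],
    [0, 0, -0.066],
  ],
  xyz=[
    [0.023, -0.021, 0.006],
    [0.023, -0.021, 0.006],
    [0.023, -0.021, 0.006],
    [0.023, -0.021, 0.006],
    [0.023, -0.021, 0.006],
  ],
  grip=[0, 0, 0, 0, 0],
  newtons=40,
)

```text
time_s: 0.67
tcp_pos: [0.3126, 0.3524, 0.3326]
eef_rot: [0.362, 0.932, -0.002, -0.001]
wrist_force: [-0.2, 0.3, -1.1]
opening: 1.002
```

>>> drive_tool(
  twist=[
    [0, 0, -0.066],
    [0, 0, -0.066],
    [0, 0, -0.066],
    [0, 0, -0.066],
    [0, 0, -0.066],
  ],
  xyz=[
    [0.023, -0.021, 0.006],
    [0.023, -0.021, 0.006],
    [0.023, -0.021, 0.006],
    [0.023, -0.021, 0.006],
    [0.023, -0.021, 0.006],
  ],
  grip=[0, 0, 0, 0, 0],
)

```text
time_s: 1.08
tcp_pos: [0.432, 0.2408, 0.3643]
eef_rot: [0.517, 0.856, -0.001, -0.001]
wrist_force: [0.9, -0.0, -0.6]
opening: 0.997
```

```bash
python3 - <<'E'
from h import *
o=telemetry.get_obs(); print(o['time_s'],o['tcp_pos'],Ro.from_quat(o['eef_rot']).as_matrix().round(3).tolist(),o['joint_pos'].round(3))
a=shot('wrist','w1'); cv2.imwrite('pics/w1b.png',cv2.convertScaleAbs(cv2.resize(a,(800,600),interpolation=cv2.INTER_CUBIC),alpha=1.5))
E
```

```text
1.0833 [0.43195887 0.24078874 0.36425399] [[-0.465, 0.885, -0.004], [0.885, 0.465, -0.0], [0.001, -0.003, -1.0]] [5.080e-01 2.040e-01 1.050e-01 1.476e+00 1.000e-03 1.595e+00]
```

View pics/w1b.png

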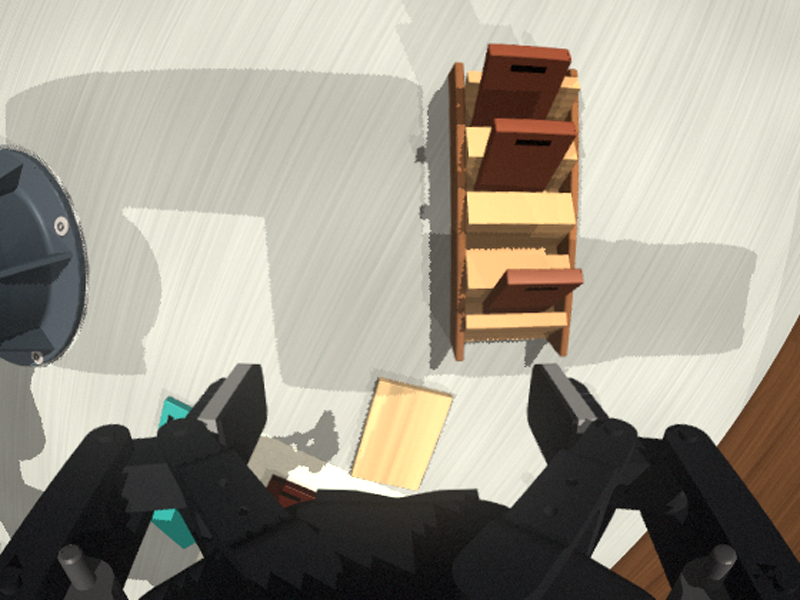

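>>> drive_tool(
  twist=[
    [0, 0, 0.006],
    [0, 0, 0.006],
    [0, 0, 0],
    [0, 0, 0],
    [0, 0, 0],
  ],
  xyz=[
    [0.023, -0.03, -0.006],
    [0.023, -0.03, -0.006],
    [0.023, -0.03, -0.006],
    [0.02, -0.03, -0.006],
    [0, 0, 0],
  ],
  grip=[0, 0, 0, 0, 0],
)

```text
time_s: 1.55
tcp_pos: [0.5274, 0.1131, 0.3404]
eef_rot: [0.516, 0.857, -0.0, 0.0]
wrist_force: [-0.1, 0.1, 0.5]
opening: 0.994
```

```bash
python3 - <<'E'
from h import *
a=shot('wrist','w2'); v=View('w2'); print(v.C, v.proj([[0.505,0.324,0.03],[0.535,0.05,0.012]]))
cv2.imwrite('pics/w2b.png',cv2.convertScaleAbs(cv2.resize(a,(800,600),interpolation=cv2.INTER_CUBIC),alpha=1.4))
E
```

```text
[0.49425761 0.17499133 0.41090816] [[345.12012748  12.0596621 ]
 [260.21138118 215.85627014]]
```

View pics/w2b.png

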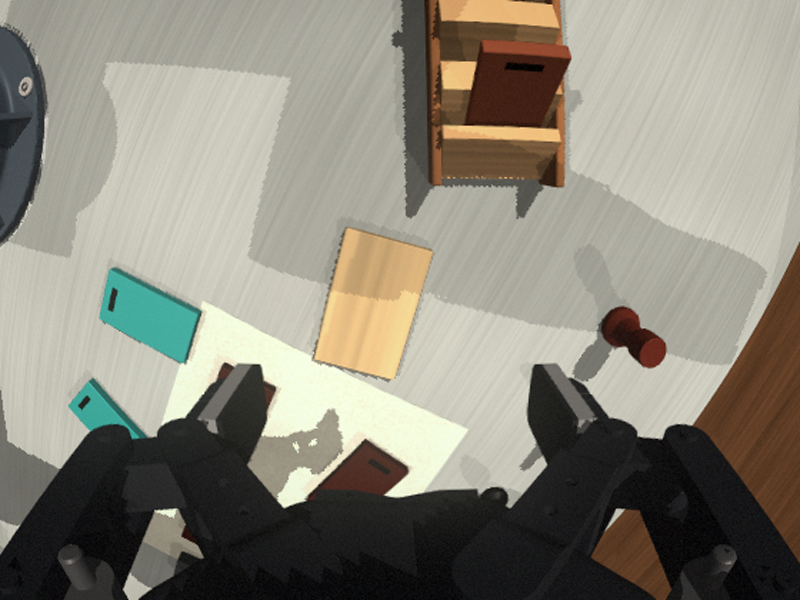

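```bash
cat >> h.py <<'E'
def rackpts(p,loc):
    x,y,t=p; c,s=np.cos(t),np.sin(t); L=np.atleast_2d(loc)
    return np.c_[x+c*L[:,0]-s*L[:,1],y+s*L[:,0]+c*L[:,1],L[:,2]]
E
python3 - <<'E'
from h import *
from scipy.optimize import least_squares
v1,v2=View('w1'),View('w2')
# rack x towards image-up; rack y = z x x -> left in image(w1)
o1=np.array([[455,63],[456,360],[579,70],[567,356]])*.7
o2=np.array([[430,185],[565,187]])*.7
def f(q):
    h=q[3]
    l1=[[.131,.054,h],[-.131,.054,h],[.131,-.054,h],[-.131,-.054,h]]
    return np.r_[(v1.proj(rackpts(q[:3],l1))-o1).ravel(),(v2.proj(rackpts(q[:3],[l1[1],l1[3]]))-o2).ravel()]
for q0 in [[.505,.324,np.radians(119),.05]]:
    r=least_squares(f,q0,loss='soft_l1'); print(r.x,np.degrees(r.x[2]),r.cost,r.fun.round(1))
q=r.x[:3]
im=cv2.convertScaleAbs(v1.im,alpha=1.4)
def seg(v,im,P,col):
    uv=v.proj(P)
    for a,b in zip(uv[:-1],uv[1:]): cv2.line(im,tuple(np.round(a*16).astype(int)),tuple(np.round(b*16).astype(int)),col,1,cv2.LINE_AA,4)
def rect(h,X,Y): return rackpts(q,[[-X,-Y,h],[X,-Y,h],[X,Y,h],[-X,Y,h],[-X,-Y,h]])
sx=np.array([.5,0,.866]); sz=np.array([-.866,0,.5])
seg(v1,im,rect(.05,.131,.054),(255,0,0))
for k in (0,2,3):
    o=np.array([(-81+54*k)/1000,0,.022])
    # lid outline centre at x=.055,z=-.003
    c=o+.055*sx-.003*sz
    for dz in (.006,):
        P=[c+a*.055*sx+b*.03*np.array([0,1,0])+dz*sz for a,b in [(-1,-1),(1,-1),(1,1),(-1,1),(-1,-1)]]
        seg(v1,im,rackpts(q,P),(0,255,0))
crop=im[10:270,280:430]; cv2.imwrite('pics/chk1.png',cv2.resize(crop,None,fx=2.3,fy=2.3,interpolation=cv2.INTER_CUBIC))
b=np.array([[346,227],[433,250],[393,380],[313,360]])*.7
B=v2.plane(b,.012); print('board',B.round(4).tolist(),B.mean(0)); 
e=B[0]-B[3]+B[1]-B[2]; print('ang',np.degrees(np.arctan2(e[1],e[0])),[np.linalg.norm(B[i]-B[i-1]).round(4) for i in range(4)])
# height check of board: same corners in w1
b1=np.array([[378,378],[453,396],[424,490],[351,474]])*.7
for i in range(4): print(tri(v1,b1[i],v2,b[i]))
E
```

```text
[0.51114708 0.31315378 2.07528667 0.04786477] 118.90516746427181 2.0218633643658563 [ 0.4 -0.8 -0.5  0.3 -0.4 -0.3 -0.2 -0.2  1.8  0.3 -0.4  0.5]
board [[0.4814, 0.1053], [0.5578, 0.1228], [0.5856, -0.0048], [0.509, -0.0225]] [0.53345869 0.050211  ]
ang 102.2432811080853 [np.float64(0.1308), np.float64(0.0784), np.float64(0.1306), np.float64(0.0787)]
(array([0.48096554, 0.1040295 , 0.00530546]), np.float64(0.00045679850182291543))
(array([0.55859836, 0.12257869, 0.00886869]), np.float64(0.0006391675259454574))
(array([0.58722282, 0.00115022, 0.01858943]), np.float64(0.008536609910628245))
(array([ 0.51005468, -0.02633621,  0.00270832]), np.float64(0.001977411064810034))
```

View pics/chk1.png

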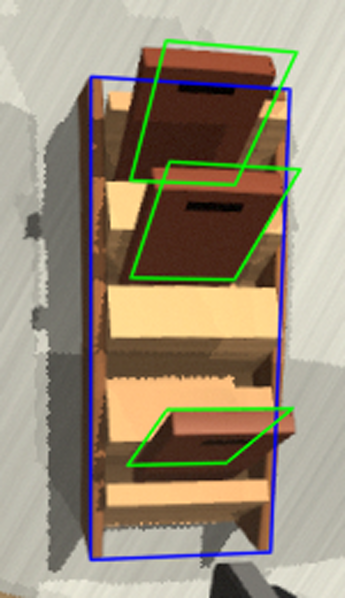

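```bash
python3 - <<'E'
from h import *
v1,v2=View('w1'),View('w2')
q=[.5111,.3132,2.0753]
def inv(P):
    d=P[:2]-q[:2]; c,s=np.cos(q[2]),np.sin(q[2]); return np.r_[c*d[0]+s*d[1],-s*d[0]+c*d[1],P[2]]
A=[(354.8,189.1),(409,190.4),(354.8,197.8),(407.4,199.6)]
B=np.array([(482,40),(571,46),(480,53),(568,62)])*.7
for a,b in zip(A,B):
    P,e=tri(v1,a,v2,b); print(inv(P).round(4),round(e,4))
# rack cheek -x corners
for a,b in zip(np.array([[456,360],[567,356]])*.7,np.array([[430,185],[565,187]])*.7):
    P,e=tri(v1,a,v2,b); print('cheek',inv(P).round(4),round(e,4))
# divider top edges, block 0 and 1 in both views (left,right ends)
for n,a,b in [('blk0 top L',(466,316),(443,127)),('blk0 top R',(567,313),(560,136))]:
    P,e=tri(v1,np.array(a)*.7,v2,np.array(b)*.7); print(n,inv(P).round(4),round(e,4))
u=cv2.resize(v2.im[0:140,285:410],None,fx=4.2,fy=4.2,interpolation=cv2.INTER_CUBIC); cv2.imwrite('pics/c2.png',cv2.convertScaleAbs(u,alpha=1.5))
E
```

```text
[-0.0315  0.0257  0.1133] 0.0
[-0.0321 -0.033   0.1189] 0.0001
[-0.0406  0.0265  0.1142] 0.0019
[-0.0428 -0.0322  0.1164] 0.0017
cheek [-0.1305  0.0548  0.0488] 0.0027
cheek [-0.1304 -0.0536  0.0501] 0.0001
blk0 top L [-0.0858  0.0463  0.0552] 0.0002
blk0 top R [-0.0889 -0.0505  0.0454] 0.0004
```

View pics/c2.png

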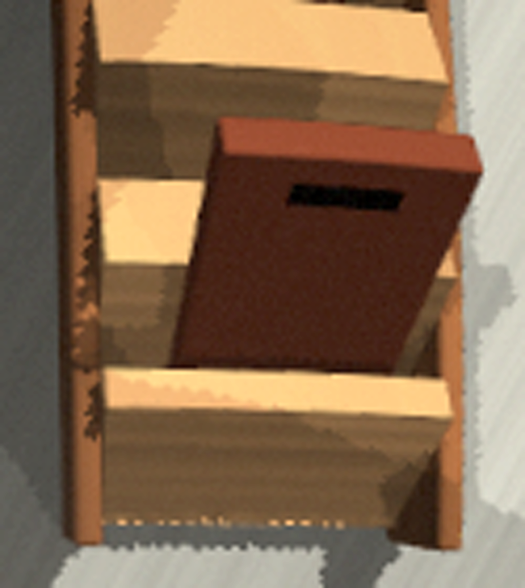

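```bash
python3 - <<'E'
from h import *
from scipy.optimize import least_squares
v1,v2=View('w1'),View('w2')
q=np.array([.5111,.3132,2.0753])
sx=np.array([.5,0,.866]); sz=np.array([-.866,0,.5]); sy=np.array([0,1,0])
def corners(c): return [c+.055*sx+s*.03*sy+d*.006*sz for d in(-1,1) for s in(1,-1)]
L={1:[(v1,np.array([(354.8,189.1),(409,190.4),(354.8,197.8),(407.4,199.6)])),(v2,np.array([(337.9,28.1),(397.4,32.6),(336.7,36.9),(399,41)]))],
3:[(v1,.7*np.array([(498,118),(575,124),(494,131),(573,138)]))],
4:[(v1,.7*np.array([(490,43),(570,49),(488,57),(567,62)]))]}
for k,ob in L.items():
    f=lambda p:np.concatenate([(v.proj(rackpts(q,corners(np.array([p[0],p[1],.0681]))))-o).ravel() for v,o in ob])
    r=least_squares(f,[0,0]); print(k,'lid centre rack x,y mm',(r.x*1000).round(1),'slot floor x',(r.x[0]*1000-30.1-54*(k-1)).round(1),r.fun.round(1))
E
```

```text
1 lid centre rack x,y mm [-63.9  -3.4] slot floor x -94.0 [-1.  -0.4 -1.8 -2.2 -0.1  2.1  1.1 -0.5 -1.5 -0.3  0.4  0.1  1.1  0.
  1.5  0.8]
3 lid centre rack x,y mm [43.8  6.6] slot floor x -94.3 [-3.2  0.4 -0.5 -0.8  1.   1.2  3.  -0.9]
4 lid centre rack x,y mm [98.1  9.9] slot floor x -94.0 [-2.3  0.4 -1.4  0.6  0.6 -0.9  3.1 -0.1]
```

```bash
cat >> h.py <<'E'
TH=2.0753; RX=np.array([np.cos(TH),np.sin(TH),0]); RY=np.array([-np.sin(TH),np.cos(TH),0]); UZ=np.array([0,0,1.])
RO=np.array([.5174,.3018,0])
SX=.5*RX+.866025*UZ; SZ=-.866025*RX+.5*UZ
def slot(k,x,y=0,z=0): return RO+(-.081+.054*(k-1))*RX+.022*UZ+x*SX+y*RY+z*SZ
RS=tool(-SZ,-RY)     # tool in slot, tool x up along slot
BO=np.array([.5335,.0502,0]); BA=np.radians(102.3); BX=np.array([np.cos(BA),np.sin(BA),0])
def down(xdir): # tool down with tool x along xdir
    x=np.array(xdir,float); return tool([0,0,-1],np.cross([0,0,-1],x))
E
python3 - <<'E'
from h import *
g=slot(1,.085,-.003,-.003+.012)
print(g)
plan([(g+.08*SZ+.02*UZ,RS),(g,RS),(g+.085*SX,RS),(g+.085*SX+.05*UZ+.03*SZ,RS),(BO+.03*BX+np.r_[0,0,.09],down(BX)),(BO+.03*BX+np.r_[0,0,.018+.012],down(BX))])
E
```

```text
[0.54240362 0.26272348 0.10011213]
9 rows twist [0.1023, 0.0553, 0.0017] xyz [0.008, 0.0051, -0.0171] -> tcp [0.5985, 0.1611, 0.1871]
3 rows twist [0.0, 0.0, 0.0] xyz [-0.0112, 0.0202, -0.02] -> tcp [0.565, 0.2218, 0.1271]
3 rows twist [0.0, 0.0, 0.0] xyz [-0.0068, 0.0124, 0.0245] -> tcp [0.5445, 0.259, 0.2007]
2 rows twist [0.0, 0.0, 0.0] xyz [0.0063, -0.0114, 0.0325] -> tcp [0.557, 0.2362, 0.2657]
9 rows twist [-0.1093, -0.0411, -0.0292] xyz [-0.0033, -0.0174, -0.0135] -> tcp [0.5271, 0.0795, 0.144]
2 rows twist [0.0, 0.0, 0.0] xyz [0.0, 0.0, -0.03] -> tcp [0.5271, 0.0795, 0.084]
```

>>> drive_tool(
  twist=[
    [0.092, 0.05, 0.0015],
    [0.092, 0.05, 0.0015],
    [0.092, 0.05, 0.0015],
    [0.092, 0.05, 0.0015],
    [0.092, 0.05, 0.0015],
  ],
  xyz=[
    [0.0072, 0.0046, -0.0153],
    [0.0072, 0.0046, -0.0153],
    [0.0072, 0.0046, -0.0153],
    [0.0072, 0.0046, -0.0153],
    [0.0072, 0.0046, -0.0153],
  ],
  grip=[0, 0, 0, 0, 0],
)

```text
time_s: 2.02
tcp_pos: [0.5628, 0.1428, 0.27]
eef_rot: [0.493, 0.829, 0.141, -0.225]
wrist_force: [-0.6, -0.4, -0.3]
opening: 0.997
```

>>> drive_tool(
  twist=[
    [0.092, 0.05, 0.0015],
    [0.092, 0.05, 0.0015],
    [0.092, 0.05, 0.0015],
    [0.092, 0.05, 0.0015],
    [0.092, 0.05, 0.0015],
  ],
  xyz=[
    [0.0072, 0.0046, -0.0153],
    [0.0072, 0.0046, -0.0153],
    [0.0072, 0.0046, -0.0153],
    [0.0072, 0.0046, -0.0153],
    [0.0072, 0.0046, -0.0153],
  ],
  grip=[0, 0, 0, 0, 0],
)

```text
time_s: 2.43
tcp_pos: [0.601, 0.1702, 0.1948]
eef_rot: [0.436, 0.738, 0.271, -0.439]
wrist_force: [0.0, -0.1, -0.1]
opening: 1.0
```

```bash
python3 - <<'E'
from h import *
g=slot(1,.085,-.003,-.003+.012)
o=telemetry.get_obs(); print(o['tcp_pos'],o['joint_pos'].round(3))
plan([(g,RS)])
a=shot('wrist','w3'); v=View('w3')
c=slot(1,.055,-.0034,-.003)
P=[c+a_*.055*SX+b*.03*RY+.006*SZ for a_,b in [(-1,-1),(1,-1),(1,1),(-1,1)]]
im=cv2.convertScaleAbs(cv2.resize(a,(800,600),interpolation=cv2.INTER_CUBIC),alpha=1.6)
cv2.polylines(im,[(v.proj(P)/.7).astype(int)],True,(0,255,0),1); cv2.imwrite('pics/w3b.png',im)
E
```

```text
[0.60101733 0.17016652 0.19477339] [-0.029  1.     0.591  1.908  0.88   0.675]
3 rows twist [-0.0135, -0.0005, 0.0039] xyz [-0.012, 0.0172, -0.0226] -> tcp [0.565, 0.2218, 0.1271]
```

View pics/w3b.png

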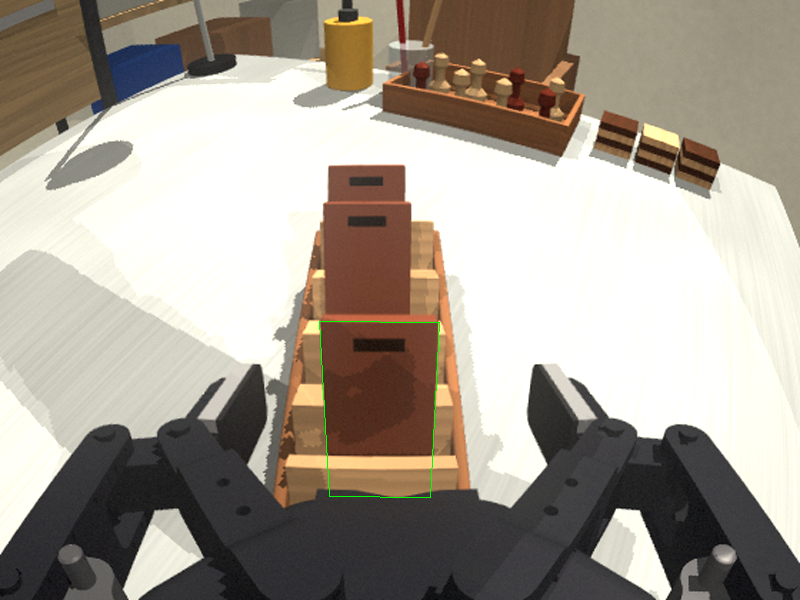

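>>> drive_tool(
  twist=[
    [-0.01, 0, 0.003],
    [-0.01, 0, 0.003],
    [-0.01, 0, 0.003],
    [-0.01, 0, 0.003],
    [0, 0, 0],
  ],
  xyz=[
    [-0.009, 0.0129, -0.017],
    [-0.009, 0.0129, -0.017],
    [-0.009, 0.0129, -0.017],
    [-0.009, 0.0129, -0.017],
    [0, 0, 0],
  ],
  grip=[0, 0, 0, 0, 0],
)

```text
time_s: 2.9
tcp_pos: [0.559, 0.2265, 0.1015]
eef_rot: [0.445, 0.735, 0.245, -0.449]
wrist_force: [-5.8, 6.7, 4.8]
opening: 0.998
```

```bash
python3 - <<'E'
from h import *
g=slot(1,.085,-.003,-.003+.012)
plan([(g,RS)])
E
```

```text
1 rows twist [-0.0037, -0.0464, -0.0007] xyz [0.006, -0.0047, 0.0256] -> tcp [0.565, 0.2218, 0.1271]
```

```bash
python3 - <<'E'
from h import *
o=telemetry.get_obs(); print(o['time_s'],o['tcp_pos'],o['joint_pos'].round(3),o['qd'].round(3),o['wrist_force'],o['joint_efforts'].round(1))
g=slot(1,.085,-.003,-.003+.012)
a=shot('wrist','w4'); v=View('w4')
o=telemetry.get_obs(); print(o['time_s'],o['tcp_pos'],o['joint_pos'].round(3),o['qd'].round(3),o['wrist_force'],o['joint_efforts'].round(1))
im=cv2.convertScaleAbs(cv2.resize(a,(800,600),interpolation=cv2.INTER_CUBIC),alpha=1.6)
c=slot(1,.055,-.0034,-.003)
P=[c+a_*.055*SX+b*.03*RY+.006*SZ for a_,b in [(-1,-1),(1,-1),(1,1),(-1,1)]]
cv2.polylines(im,[(v.proj(P)/.7).astype(int)],True,(0,255,0),1); cv2.imwrite('pics/w4b.png',im)
E
```

```text
2.9 [0.55904487 0.2264934  0.10150077] [0.063 0.984 0.328 1.604 0.904 0.806] [ 0.001 -0.021  0.026  0.052 -0.021 -0.01 ] [-5.77021402  6.74264802  4.77866199] [  -7.7 -112.1   35.7    1.8    1.6    1.3]
2.95 [0.55966215 0.22580817 0.10265525] [0.062 0.984 0.331 1.607 0.903 0.805] [-0.028 -0.009  0.055  0.045 -0.016 -0.02 ] [-0.86407145  0.66109184  0.61054798] [  -0.7 -110.9   33.2    5.5    2.9    0.4]
```

View pics/w4b.png

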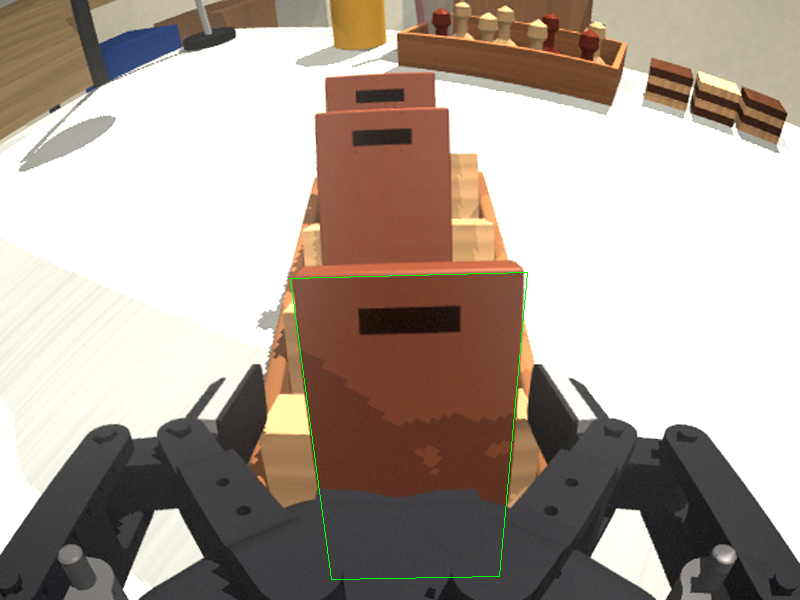

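```bash
cat >> h.py <<'E'
def inslot(k):
    o=telemetry.get_obs(); R=Ro.from_quat(o['eef_rot']).as_matrix(); g=o['tcp_pos']+R[:,2]*GP-slot(k,0)
    print('GP in slot',k,(np.array([g@SX,g@RY,g@SZ])*1000).round(1),'rot err',Ro.from_matrix(RS@R.T).as_rotvec().round(3),'j',o['joint_pos'].round(2),'F',o['wrist_force'].round(1),'op',round(o['opening'],3),'t',o['time_s'])
E
python3 - <<'E'
from h import *
inslot(1); plan([(slot(1,.085,-.003,.009),RS)])
E
```

```text
GP in slot 1 [68.2  0.8 -8.5] rot err [-0.004 -0.045 -0.001] j [0.06 0.98 0.33 1.61 0.9  0.8 ] F [-0.9  0.7  0.6] op 1.0 t 2.95
1 rows twist [-0.0036, -0.0453, -0.0007] xyz [0.0053, -0.004, 0.0245] -> tcp [0.565, 0.2218, 0.1271]
```

Back out gently to the wanted pose, in small rows with settling.

>>> drive_tool(
  twist=[
    [-0.001, -0.011, 0],
    [-0.001, -0.011, 0],
    [-0.001, -0.011, 0],
    [-0.001, -0.011, 0],
    [0, 0, 0],
  ],
  xyz=[
    [0.0013, -0.001, 0.006],
    [0.0013, -0.001, 0.006],
    [0.0013, -0.001, 0.006],
    [0.0013, -0.001, 0.006],
    [0, 0, 0],
  ],
  grip=[0, 0, 0, 0, 0],
)

```text
time_s: 3.37
tcp_pos: [0.5648, 0.224, 0.1323]
eef_rot: [0.438, 0.749, 0.253, -0.427]
wrist_force: [0.4, 0.4, 0.1]
opening: 0.999
```

```bash
python3 - <<'E'
from h import *
inslot(1); plan([(slot(1,.085,-.003,.009),RS)])
E
```

```text
GP in slot 1 [90.1 -3.8  9.8] rot err [ 0.004  0.008 -0.005] j [0.06 0.93 0.33 1.6  0.89 0.81] F [0.4 0.4 0.1] op 0.999 t 3.3667
1 rows twist [0.0041, 0.0079, -0.0049] xyz [0.0002, -0.0022, -0.0052] -> tcp [0.565, 0.2218, 0.1271]
```

>>> drive_tool(
  twist=[
    [0.003, 0.006, -0.004],
    [0, 0, 0],
    [0, 0, 0],
    [0, 0, 0],
    [0, 0, 0],
  ],
  xyz=[
    [0, -0.002, -0.004],
    [0, 0, 0],
    [0, 0, 0],
    [0, 0, 0],
    [0, 0, 0],
  ],
  grip=[0, 0, 255, 255, 255],
  newtons=40,
)

```text
time_s: 3.78
tcp_pos: [0.5656, 0.2209, 0.129]
eef_rot: [0.44, 0.746, 0.255, -0.429]
wrist_force: [0.0, -0.8, 6.8]
opening: 0.684
```

>>> drive_tool(
  twist=[
    [0, 0, 0],
    [0, 0, 0],
    [0, 0, 0],
    [0, 0, 0],
    [0, 0, 0],
  ],
  xyz=[
    [0, 0, 0],
    [0, 0, 0],
    [0, 0, 0],
    [0, 0, 0],
    [0, 0, 0],
  ],
  grip=[255, 255, 255, 255, 255],
)

```text
time_s: 4.2
tcp_pos: [0.5656, 0.2208, 0.1289]
eef_rot: [0.441, 0.746, 0.255, -0.43]
wrist_force: [0.2, -1.0, 4.2]
opening: 0.682
```

```bash
python3 - <<'E'
from h import *
inslot(1)
E
```

```text
GP in slot 1 [85.9 -3.3 10.9] rot err [-0.     0.002  0.002] j [0.05 0.93 0.33 1.6  0.9  0.81] F [ 0.2 -1.   4.2] op 0.682 t 4.2
```

>>> drive_tool(
  twist=[
    [0, 0, 0],
    [0, 0, 0],
    [0, 0, 0],
    [0, 0, 0],
    [0, 0, 0],
  ],
  xyz=[
    [-0.0024, 0.0044, 0.0087],
    [-0.0041, 0.0074, 0.0147],
    [-0.0051, 0.0092, 0.0182],
    [-0.0051, 0.0092, 0.0182],
    [-0.0041, 0.0074, 0.0147],
  ],
  grip=[255, 255, 255, 255, 255],
)

```text
time_s: 4.62
tcp_pos: [0.5426, 0.2594, 0.2048]
eef_rot: [0.442, 0.745, 0.253, -0.431]
wrist_force: [0.2, -0.9, -1.0]
opening: 0.684
```

>>> drive_tool(
  twist=[
    [0, 0, 0],
    [0, 0, 0],
    [0, 0, 0],
    [0, 0, 0],
    [0, 0, 0],
  ],
  xyz=[
    [0.002, -0.004, 0.018],
    [0.006, -0.011, 0.025],
    [0.004, -0.007, 0.015],
    [0, 0, 0],
    [0, 0, 0],
  ],
  grip=[255, 255, 255, 255, 255],
)

```text
time_s: 5.03
tcp_pos: [0.551, 0.2423, 0.2744]
eef_rot: [0.439, 0.747, 0.254, -0.429]
wrist_force: [0.1, -0.1, -1.8]
opening: 0.683
```

```bash
python3 - <<'E'
from h import *
inslot(1)
plan([(BO+.031*BX+np.r_[0,0,.11],down(BX)),(BO+.031*BX+np.r_[0,0,.018+.014],down(BX))],rmax=.11)
E
```

```text
GP in slot 1 [224.8  -0.6  61.2] rot err [ 0.001  0.003 -0.002] j [0.09 0.79 0.43 1.82 0.91 0.85] F [ 0.1 -0.1 -1.8] op 0.683 t 5.0333
10 rows twist [-0.0981, -0.0368, -0.0266] xyz [-0.0024, -0.0162, -0.011] -> tcp [0.5269, 0.0805, 0.164]
2 rows twist [0.0, 0.0, 0.0] xyz [0.0, 0.0, -0.039] -> tcp [0.5269, 0.0805, 0.086]
```

>>> drive_tool(
  twist=[
    [-0.098, -0.037, -0.027],
    [-0.098, -0.037, -0.027],
    [-0.098, -0.037, -0.027],
    [-0.098, -0.037, -0.027],
    [-0.098, -0.037, -0.027],
  ],
  xyz=[
    [-0.0024, -0.0162, -0.011],
    [-0.0024, -0.0162, -0.011],
    [-0.0024, -0.0162, -0.011],
    [-0.0024, -0.0162, -0.011],
    [-0.0024, -0.0162, -0.011],
  ],
  grip=[255, 255, 255, 255, 255],
)

```text
time_s: 5.45
tcp_pos: [0.5377, 0.1614, 0.2128]
eef_rot: [0.56, 0.789, 0.128, -0.217]
wrist_force: [-0.7, -0.4, -1.1]
opening: 0.682
```

>>> drive_tool(
  twist=[
    [-0.098, -0.037, -0.027],
    [-0.098, -0.037, -0.027],
    [-0.098, -0.037, -0.027],
    [-0.08, -0.03, -0.02],
    [0, 0, 0],
  ],
  xyz=[
    [-0.0024, -0.0162, -0.011],
    [-0.0024, -0.0162, -0.011],
    [-0.0024, -0.0162, -0.011],
    [-0.0024, -0.0162, -0.011],
    [0, 0, 0],
  ],
  grip=[255, 255, 255, 255, 255],
)

```text
time_s: 5.87
tcp_pos: [0.5237, 0.0945, 0.1658]
eef_rot: [0.623, 0.781, 0.024, -0.035]
wrist_force: [0.3, 0.7, -0.5]
opening: 0.685
```

```bash
python3 - <<'E'
from h import *
plan([(BO+.031*BX+np.r_[0,0,.045],down(BX)),(BO+.031*BX+np.r_[0,0,.018+.014],down(BX))],rmax=.11)
E
```

```text
2 rows twist [-0.0406, -0.0118, -0.0054] xyz [0.0016, -0.007, -0.0334] -> tcp [0.5269, 0.0805, 0.099]
1 rows twist [0.0, 0.0, 0.0] xyz [0.0, 0.0, -0.013] -> tcp [0.5269, 0.0805, 0.086]
```

>>> drive_tool(
  twist=[
    [-0.02, -0.006, -0.003],
    [-0.02, -0.006, -0.003],
    [-0.02, -0.006, -0.003],
    [-0.02, -0.006, -0.002],
    [0, 0, 0],
  ],
  xyz=[
    [0.0008, -0.0035, -0.0167],
    [0.0008, -0.0035, -0.0167],
    [0.0008, -0.0035, -0.0167],
    [0.0008, -0.0035, -0.01],
    [0, 0, 0],
  ],
  grip=[255, 255, 255, 255, 255],
)

```text
time_s: 6.28
tcp_pos: [0.5245, 0.0852, 0.1038]
eef_rot: [0.625, 0.78, 0.004, -0.005]
wrist_force: [-0.8, 0.1, -1.4]
opening: 0.681
```

```bash
python3 - <<'E'
from h import *
plan([(BO+.031*BX+np.r_[0,0,.018+.015],down(BX))],rmax=.11)
a=shot('wrist','w5'); v=View('w5')
im=cv2.convertScaleAbs(cv2.resize(a,(800,600),interpolation=cv2.INTER_CUBIC),alpha=1.5)
BY=np.cross(UZ,BX)
P=[BO+.012*UZ+s*.065*BX+t*.04*BY for s,t in [(-1,-1),(1,-1),(1,1),(-1,1)]]
cv2.polylines(im,[(v.proj(P)/.7).astype(int)],True,(0,255,0),1); cv2.imwrite('pics/w5b.png',im)
plan([(BO+.031*BX+np.r_[0,0,.018+.015],down(BX))],rmax=.11)
E
```

```text
1 rows twist [-0.012, -0.0023, -0.0051] xyz [0.0024, -0.0047, -0.0168] -> tcp [0.5269, 0.0805, 0.087]
1 rows twist [-0.0131, -0.0022, -0.0052] xyz [0.0022, -0.0049, -0.0176] -> tcp [0.5269, 0.0805, 0.087]
```

View pics/w5b.png

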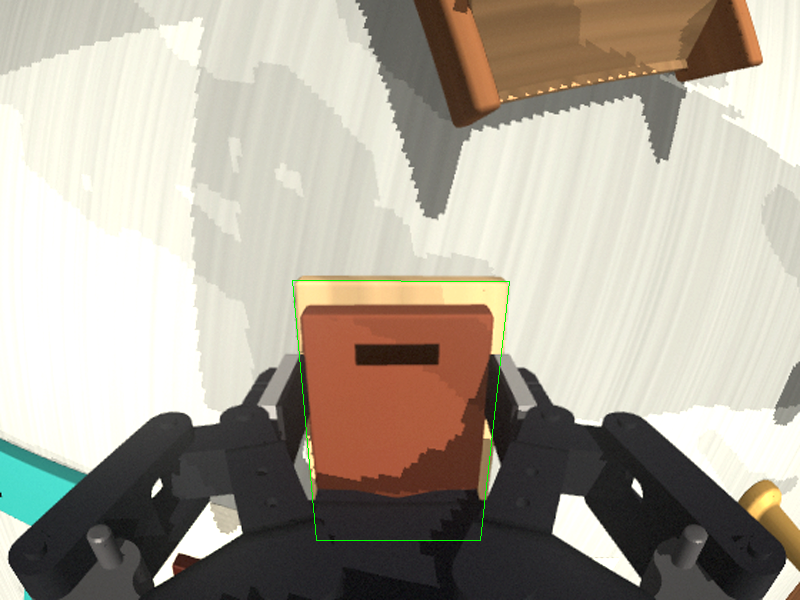

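>>> drive_tool(
  twist=[
    [-0.004, -0.001, -0.002],
    [-0.004, -0.001, -0.002],
    [-0.004, 0, -0.001],
    [0, 0, 0],
    [0, 0, 0],
  ],
  xyz=[
    [0.0008, -0.0016, -0.006],
    [0.0008, -0.0016, -0.006],
    [0.0006, -0.0016, -0.003],
    [0, 0, 0],
    [0, 0, 0],
  ],
  grip=[255, 255, 255, 255, 255],
)

```text
time_s: 6.75
tcp_pos: [0.5281, 0.0818, 0.0902]
eef_rot: [0.627, 0.779, 0.003, -0.002]
wrist_force: [-0.4, 0.2, -0.5]
opening: 0.686
```

```bash
python3 - <<'E'
from h import *
v=View('w5'); P=v.plane(np.array([(303,320),(492,318)])*.7,.042)
print(P, 'along board', (P-BO[:2])@BX[:2])
o=telemetry.get_obs();print(o['wrist_force'])
plan([(BO+.031*BX+np.r_[0,0,.018+.014],down(BX))],rmax=.11)
E
```

```text
[[0.49087992 0.10226283]
 [0.54727413 0.11553444]] along board [0.05994713 0.06090042]
[-0.43045918  0.19145319 -0.5339547 ]
1 rows twist [-0.0063, 0.0004, -0.001] xyz [-0.0012, -0.0014, -0.0042] -> tcp [0.5269, 0.0805, 0.086]
```

>>> drive_tool(
  twist=[
    [-0.003, 0, 0],
    [-0.003, 0, 0],
    [0, 0, 0],
    [0, 0, 0],
    [0, 0, 0],
  ],
  xyz=[
    [-0.0006, -0.0007, -0.002],
    [-0.0005, -0.0007, -0.0015],
    [0, 0, 0],
    [0, 0, 0],
    [0, 0, 0],
  ],
  grip=[255, 255, 255, 255, 255],
)

```text
time_s: 7.17
tcp_pos: [0.5275, 0.0804, 0.0873]
eef_rot: [0.627, 0.779, 0.001, 0.001]
wrist_force: [0.0, -0.9, 0.0]
opening: 0.683
```

```bash
python3 - <<'E'
from h import *
o=telemetry.get_obs();print(o['wrist_force'])
plan([(BO+.031*BX+np.r_[0,0,.018+.014],down(BX))],rmax=.11)
E
```

```text
[ 0.02199997 -0.86823656  0.01631039]
1 rows twist [-0.0005, 0.0018, -0.0009] xyz [-0.0006, 0.0001, -0.0013] -> tcp [0.5269, 0.0805, 0.086]
```

>>> drive_tool(
  twist=[
    [0, 0, 0],
    [0, 0, 0],
    [0, 0, 0],
    [0, 0, 0],
    [0, 0, 0],
  ],
  xyz=[
    [-0.0003, 0, -0.0015],
    [0, 0, 0],
    [0, 0, 0],
    [0, 0, 0],
    [0, 0, 0],
  ],
  grip=[255, 255, 0, 0, 0],
)

```text
time_s: 7.58
tcp_pos: [0.5279, 0.0805, 0.0875]
eef_rot: [0.627, 0.779, 0.002, 0.001]
wrist_force: [-0.4, 0.6, -0.7]
opening: 1.002
```

>>> drive_tool(
  twist=[
    [0, 0, 0],
    [0, 0, 0],
    [0, 0, 0],
    [0, 0, 0],
    [0, 0, 0],
  ],
  xyz=[
    [0, 0, 0.005],
    [0, 0, 0.025],
    [0, 0, 0.035],
    [0, 0, 0.035],
    [0, 0, 0.03],
  ],
  grip=[0, 0, 0, 0, 0],
)

```text
time_s: 8.0
tcp_pos: [0.5228, 0.0798, 0.2164]
eef_rot: [0.627, 0.779, -0.003, -0.003]
wrist_force: [-0.1, 0.3, 0.5]
opening: 0.997
```

>>> drive_tool(
  twist=[
    [0, 0, 0],
    [0, 0, 0],
    [0, 0, 0],
    [0, 0, 0],
    [0, 0, 0],
  ],
  xyz=[
    [0, 0, 0.02],
    [0, 0, 0.01],
    [0, 0, 0],
    [0, 0, 0],
    [0, 0, 0],
  ],
  grip=[0, 0, 0, 0, 0],
)

```text
time_s: 8.42
tcp_pos: [0.5246, 0.0801, 0.2557]
eef_rot: [0.627, 0.779, 0.001, 0.0]
wrist_force: [0.5, -0.2, 0.5]
opening: 0.999
```

```bash
python3 - <<'E'
from h import *
a=shot('wrist','w6'); v=View('w6')
im=a.astype(int); b,g,r=[im[...,i] for i in range(3)]
m=(r>45)&(r-b>25)&(g<0.55*r)
print(*v.rects(m,.024,800),sep='\n')
g=slot(3,.085,.006,.010)
o=telemetry.get_obs();print(o['tcp_pos'])
plan([(g+.06*SZ+.07*UZ,RS),(g+.04*SZ,RS),(g,RS)],rmax=.11)
E
```

```text
([533.1, 55.7], 99.8, 57.5, -77.6, [283.0, 207.0])
[0.52440939 0.08002656 0.25527454]
10 rows twist [0.0983, 0.0371, 0.0262] xyz [0.0006, 0.0186, -0.0028] -> tcp [0.5305, 0.2657, 0.2276]
3 rows twist [0.0, 0.0, 0.0] xyz [-0.0028, 0.0051, -0.0267] -> tcp [0.5221, 0.2809, 0.1476]
1 rows twist [0.0, 0.0, 0.0] xyz [-0.0167, 0.0303, -0.02] -> tcp [0.5053, 0.3112, 0.1276]
```

>>> drive_tool(
  twist=[
    [0.098, 0.037, 0.026],
    [0.098, 0.037, 0.026],
    [0.098, 0.037, 0.026],
    [0.098, 0.037, 0.026],
    [0.098, 0.037, 0.026],
  ],
  xyz=[
    [0.0006, 0.0186, -0.0028],
    [0.0006, 0.0186, -0.0028],
    [0.0006, 0.0186, -0.0028],
    [0.0006, 0.0186, -0.0028],
    [0.0006, 0.0186, -0.0028],
  ],
  grip=[0, 0, 0, 0, 0],
)

```text
time_s: 8.88
tcp_pos: [0.5257, 0.1759, 0.2393]
eef_rot: [0.551, 0.79, 0.136, -0.23]
wrist_force: [-0.3, -0.2, 0.2]
opening: 1.003
```

>>> drive_tool(
  twist=[
    [0.098, 0.037, 0.026],
    [0.098, 0.037, 0.026],
    [0.098, 0.037, 0.026],
    [0.098, 0.037, 0.026],
    [0, 0, 0],
  ],
  xyz=[
    [0.0006, 0.0186, -0.0028],
    [0.0006, 0.0186, -0.0028],
    [0.0006, 0.0186, -0.0028],
    [0.0006, 0.0186, -0.0028],
    [0, 0, 0],
  ],
  grip=[0, 0, 0, 0, 0],
)

```text
time_s: 9.3
tcp_pos: [0.5272, 0.2538, 0.2205]
eef_rot: [0.46, 0.75, 0.239, -0.411]
wrist_force: [-0.2, 0.3, -1.1]
opening: 1.003
```

```bash
python3 - <<'E'
from h import *
inslot(3)
g=slot(3,.085,.006,.010)
plan([(g+.04*SZ,RS),(g,RS)],rmax=.11)
E
```

```text
GP in slot 3 [132.   14.2 109.2] rot err [0.06  0.01  0.023] j [0.12 0.72 0.21 1.57 0.89 0.97] F [-0.2  0.3 -1.1] op 1.003 t 9.3
2 rows twist [0.0301, 0.0049, 0.0115] xyz [-0.0025, 0.0135, -0.0365] -> tcp [0.5221, 0.2809, 0.1476]
1 rows twist [0.0, 0.0, 0.0] xyz [-0.0167, 0.0303, -0.02] -> tcp [0.5053, 0.3112, 0.1276]
```

>>> drive_tool(
  twist=[
    [0.015, 0.0025, 0.006],
    [0.015, 0.0025, 0.006],
    [0.015, 0.0025, 0.006],
    [0.013, 0.002, 0.005],
    [0, 0, 0],
  ],
  xyz=[
    [-0.0012, 0.0068, -0.0183],
    [-0.0012, 0.0068, -0.0183],
    [-0.0012, 0.0068, -0.0183],
    [-0.001, 0.0055, -0.012],
    [0, 0, 0],
  ],
  grip=[0, 0, 0, 0, 0],
)

```text
time_s: 9.72
tcp_pos: [0.5211, 0.2792, 0.1458]
eef_rot: [0.442, 0.746, 0.25, -0.431]
wrist_force: [-0.0, 0.7, 0.4]
opening: 1.0
```

```bash
python3 - <<'E'
from h import *
inslot(3)
g=slot(3,.085,.006,.010)
plan([(g,RS)],rmax=.11)
E
```

```text
GP in slot 3 [82.7  8.  50. ] rot err [ 0.008 -0.005 -0.   ] j [0.15 0.81 0.15 1.45 0.94 0.94] F [-0.   0.7  0.4] op 1.0 t 9.7167
2 rows twist [0.004, -0.0026, -0.0001] xyz [-0.0079, 0.016, -0.0091] -> tcp [0.5053, 0.3112, 0.1276]
```

>>> drive_tool(
  twist=[
    [0.004, -0.002, 0],
    [0.004, -0.002, 0],
    [0, 0, 0],
    [0, 0, 0],
    [0, 0, 0],
  ],
  xyz=[
    [-0.004, 0.008, -0.0045],
    [-0.0048, 0.0096, -0.0055],
    [-0.0048, 0.0096, -0.0055],
    [-0.002, 0.004, -0.002],
    [0, 0, 0],
  ],
  grip=[0, 0, 0, 0, 0],
)

```text
time_s: 10.13
tcp_pos: [0.5054, 0.3097, 0.1297]
eef_rot: [0.442, 0.746, 0.253, -0.429]
wrist_force: [0.0, -0.2, 0.2]
opening: 0.997
```

```bash
python3 - <<'E'
from h import *
inslot(3)
g=slot(3,.085,.006,.010)
plan([(g,RS)],rmax=.11)
E
```

```text
GP in slot 3 [85.9  6.6 12.2] rot err [0.005 0.001 0.002] j [0.2  0.79 0.06 1.32 0.97 1.02] F [ 0.  -0.2  0.2] op 0.997 t 10.1333
1 rows twist [0.005, 0.0009, 0.002] xyz [-0.0001, 0.0015, -0.0021] -> tcp [0.5053, 0.3112, 0.1276]
```

>>> drive_tool(
  twist=[
    [0.003, 0, 0.001],
    [0, 0, 0],
    [0, 0, 0],
    [0, 0, 0],
    [0, 0, 0],
  ],
  xyz=[
    [0, 0.001, -0.0015],
    [0, 0, 0],
    [0, 0, 0],
    [0, 0, 0],
    [0, 0, 0],
  ],
  grip=[0, 255, 255, 255, 255],
)

```text
time_s: 10.55
tcp_pos: [0.5071, 0.3093, 0.1306]
eef_rot: [0.441, 0.747, 0.255, -0.428]
wrist_force: [-0.3, 0.4, -0.3]
opening: 0.677
```

>>> drive_tool(
  twist=[
    [0, 0, 0],
    [0, 0, 0],
    [0, 0, 0],
    [0, 0, 0],
    [0, 0, 0],
  ],
  xyz=[
    [0, 0, 0],
    [0, 0, 0],
    [0, 0, 0],
    [0, 0, 0],
    [0, 0, 0],
  ],
  grip=[255, 255, 255, 255, 255],
)

```text
time_s: 10.97
tcp_pos: [0.5073, 0.3089, 0.1308]
eef_rot: [0.441, 0.746, 0.255, -0.428]
wrist_force: [0.0, 0.4, 1.1]
opening: 0.679
```

```bash
python3 - <<'E'
from h import *
inslot(3)
E
```

```text
GP in slot 3 [86.   5.2 14.2] rot err [0.002 0.004 0.003] j [0.2  0.79 0.07 1.32 0.97 1.02] F [0.  0.4 1.1] op 0.679 t 10.9667
```

>>> drive_tool(
  twist=[
    [0, 0, 0],
    [0, 0, 0],
    [0, 0, 0],
    [0, 0, 0],
    [0, 0, 0],
  ],
  xyz=[
    [-0.0024, 0.0044, 0.0087],
    [-0.0041, 0.0074, 0.0147],
    [-0.0051, 0.0092, 0.0182],
    [-0.0051, 0.0092, 0.0182],
    [-0.0041, 0.0074, 0.0147],
  ],
  grip=[255, 255, 255, 255, 255],
)

```text
time_s: 11.38
tcp_pos: [0.4844, 0.348, 0.2084]
eef_rot: [0.443, 0.745, 0.254, -0.429]
wrist_force: [0.1, 0.6, -0.7]
opening: 0.678
```

>>> drive_tool(
  twist=[
    [0, 0, 0],
    [0, 0, 0],
    [0, 0, 0],
    [0, 0, 0],
    [0, 0, 0],
  ],
  xyz=[
    [0.002, -0.004, 0.018],
    [0.006, -0.011, 0.025],
    [0.004, -0.007, 0.015],
    [0, 0, 0],
    [0, 0, 0],
  ],
  grip=[255, 255, 255, 255, 255],
)

```text
time_s: 11.8
tcp_pos: [0.4928, 0.3306, 0.2798]
eef_rot: [0.439, 0.748, 0.256, -0.427]
wrist_force: [0.2, -0.1, -0.5]
opening: 0.68
```

```bash
python3 - <<'E'
from h import *
inslot(3)
plan([(BO+.031*BX+np.r_[0,0,.11],down(BX))],rmax=.11)
E
```

```text
GP in slot 3 [228.    7.5  66.2] rot err [ 0.001  0.008 -0.   ] j [0.24 0.62 0.18 1.54 0.99 1.08] F [ 0.2 -0.1 -0.5] op 0.68 t 11.8
10 rows twist [-0.0981, -0.0362, -0.0267] xyz [0.0034, -0.025, -0.0116] -> tcp [0.5269, 0.0805, 0.164]
```

>>> drive_tool(
  twist=[
    [-0.098, -0.036, -0.027],
    [-0.098, -0.036, -0.027],
    [-0.098, -0.036, -0.027],
    [-0.098, -0.036, -0.027],
    [-0.098, -0.036, -0.027],
  ],
  xyz=[
    [0.0034, -0.025, -0.0116],
    [0.0034, -0.025, -0.0116],
    [0.0034, -0.025, -0.0116],
    [0.0034, -0.025, -0.0116],
    [0.0034, -0.025, -0.0116],
  ],
  grip=[255, 255, 255, 255, 255],
)

```text
time_s: 12.22
tcp_pos: [0.509, 0.2053, 0.2187]
eef_rot: [0.558, 0.791, 0.129, -0.215]
wrist_force: [-0.4, -0.6, -1.7]
opening: 0.679
```

>>> drive_tool(
  twist=[
    [-0.098, -0.036, -0.027],
    [-0.098, -0.036, -0.027],
    [-0.098, -0.036, -0.027],
    [-0.08, -0.03, -0.022],
    [-0.02, -0.008, -0.005],
  ],
  xyz=[
    [0.0034, -0.025, -0.0116],
    [0.0034, -0.025, -0.0116],
    [0.0034, -0.025, -0.01],
    [0.003, -0.02, -0.005],
    [0, 0, 0],
  ],
  grip=[255, 255, 255, 255, 255],
)

```text
time_s: 12.63
tcp_pos: [0.5208, 0.105, 0.178]
eef_rot: [0.625, 0.78, 0.018, -0.024]
wrist_force: [0.9, 0.7, -0.8]
opening: 0.679
```

```bash
python3 - <<'E'
from h import *
plan([(BO+.031*BX+np.r_[0,0,.047+.012],down(BX))],rmax=.11)
E
```

```text
2 rows twist [-0.0291, -0.0071, -0.0028] xyz [0.003, -0.0123, -0.0325] -> tcp [0.5269, 0.0805, 0.113]
```

>>> drive_tool(
  twist=[
    [-0.015, -0.004, -0.0015],
    [-0.015, -0.004, -0.0015],
    [-0.015, -0.004, -0.0015],
    [-0.012, -0.002, -0.001],
    [0, 0, 0],
  ],
  xyz=[
    [0.0015, -0.0062, -0.0163],
    [0.0015, -0.0062, -0.0163],
    [0.0015, -0.0062, -0.0163],
    [0.0014, -0.006, -0.0125],
    [0, 0, 0],
  ],
  grip=[255, 255, 255, 255, 255],
)

```text
time_s: 13.05
tcp_pos: [0.5243, 0.0826, 0.1138]
eef_rot: [0.628, 0.779, 0.001, 0.003]
wrist_force: [-0.8, -0.6, -0.4]
opening: 0.679
```

```bash
cat >> h.py <<'E'
def lidmask(a):
    im=a.astype(int); b,g,r=[im[...,i] for i in range(3)]
    return ((r>45)&(r-b>25)&(g<0.55*r)).astype(np.uint8)
def fartip(v,z):
    """held lid, tool down: far top edge from mask, along/across board"""
    m=lidmask(v.im); n,l,s,c=cv2.connectedComponentsWithStats(m)
    k=1+np.argmax(s[1:,4]); cs=cv2.findContours((l==k).astype(np.uint8),0,1)[0][0][:,0]
    P=v.plane(cs,z)-BO[:2]; BY=np.array([-BX[1],BX[0]])
    A=np.c_[P@BX[:2],P@BY]*1000
    return A
E
python3 - <<'E'
from h import *
plan([(BO+.031*BX+np.r_[0,0,.047],down(BX))],rmax=.11)
shot('wrist','w7'); v=View('w7')
o=telemetry.get_obs(); zt=o['tcp_pos'][2]-.054-.017+.006
A=fartip(v,zt); print(zt,A.max(0),A.min(0)); (c,s,t)=cv2.minAreaRect(A.astype(np.float32)); print(c,s,t)
plan([(BO+.031*BX+np.r_[0,0,.047],down(BX))],rmax=.11)
E
```

```text
1 rows twist [0.001, 0.0059, 0.0008] xyz [0.0026, -0.0021, -0.0128] -> tcp [0.5269, 0.0805, 0.101]
0.04986453194603044 [64.44048326 31.84809237] [-13.71585086 -27.43395029]
(25.366409301757812, 2.1945343017578125) (58.42721176147461, 78.1587905883789) 89.2176513671875
1 rows twist [0.0, 0.0062, 0.0006] xyz [0.0024, -0.0026, -0.0139] -> tcp [0.5269, 0.0805, 0.101]
```

>>> drive_tool(
  twist=[
    [0, 0.003, 0],
    [0, 0.003, 0],
    [0, 0, 0],
    [0, 0, 0],
    [0, 0, 0],
  ],
  xyz=[
    [0.001, -0.001, -0.005],
    [0.001, -0.001, -0.005],
    [0.0004, -0.0006, -0.002],
    [0, 0, 0],
    [0, 0, 0],
  ],
  grip=[255, 255, 255, 255, 255],
)

```text
time_s: 13.52
tcp_pos: [0.5277, 0.0822, 0.104]
eef_rot: [0.627, 0.779, 0.002, 0.0]
wrist_force: [-0.3, -0.2, -0.7]
opening: 0.677
```

```bash
python3 - <<'E'
from h import *
plan([(BO+.031*BX+np.r_[0,0,.047],down(BX))],rmax=.11)
E
```

```text
1 rows twist [-0.0029, 0.0026, 0.0001] xyz [-0.0009, -0.0017, -0.003] -> tcp [0.5269, 0.0805, 0.101]
```

>>> drive_tool(
  twist=[
    [0, 0, 0],
    [0, 0, 0],
    [0, 0, 0],
    [0, 0, 0],
    [0, 0, 0],
  ],
  xyz=[
    [-0.0006, -0.001, -0.002],
    [-0.0004, -0.0007, -0.0015],
    [0, 0, 0],
    [0, 0, 0],
    [0, 0, 0],
  ],
  grip=[255, 255, 255, 255, 255],
)

```text
time_s: 13.93
tcp_pos: [0.5273, 0.0806, 0.1012]
eef_rot: [0.627, 0.779, 0.003, 0.001]
wrist_force: [-0.8, -0.1, -1.0]
opening: 0.675
```

>>> drive_tool(
  twist=[
    [0, 0, 0],
    [0, 0, 0],
    [0, 0, 0],
    [0, 0, 0],
    [0, 0, 0],
  ],
  xyz=[
    [0, 0, 0],
    [0, 0, 0],
    [0, 0, 0],
    [0, 0, 0],
    [0, 0, 0],
  ],
  grip=[255, 0, 0, 0, 0],
)

```text
time_s: 14.35
tcp_pos: [0.5274, 0.0806, 0.1014]
eef_rot: [0.627, 0.779, 0.003, 0.001]
wrist_force: [0.3, 0.3, -1.0]
opening: 0.999
```

>>> drive_tool(
  twist=[
    [0, 0, 0],
    [0, 0, 0],
    [0, 0, 0],
    [0, 0, 0],
    [0, 0, 0],
  ],
  xyz=[
    [0, 0, 0.005],
    [0, 0, 0.025],
    [0, 0, 0.035],
    [0, 0, 0.035],
    [0, 0, 0.03],
  ],
  grip=[0, 0, 0, 0, 0],
)

```text
time_s: 14.77
tcp_pos: [0.5226, 0.0798, 0.2309]
eef_rot: [0.627, 0.779, -0.002, -0.003]
wrist_force: [1.8, 0.5, -0.5]
opening: 1.004
```

>>> drive_tool(
  twist=[
    [0, 0, 0],
    [0, 0, 0],
    [0, 0, 0],
    [0, 0, 0],
    [0, 0, 0],
  ],
  xyz=[
    [0, 0, 0.02],
    [0, 0, 0.01],
    [0, 0, 0],
    [0, 0, 0],
    [0, 0, 0],
  ],
  grip=[0, 0, 0, 0, 0],
)

```text
time_s: 15.18
tcp_pos: [0.5243, 0.0801, 0.2706]
eef_rot: [0.627, 0.779, 0.002, 0.0]
wrist_force: [0.1, 0.3, 0.1]
opening: 1.0
```

```bash
python3 - <<'E'
from h import *
a=shot('wrist','w8'); v=View('w8')
print(*v.rects(lidmask(a),.036,800),sep='\n')
cv2.imwrite('pics/w8b.png',cv2.convertScaleAbs(cv2.resize(a,(800,600)),alpha=1.5))
g=slot(4,.085,.008,.010)
plan([(g+.06*SZ+.07*UZ,RS)],rmax=.11)
E
```

```text
([532.3, 56.0], 93.3, 57.5, -78.1, [282.0, 206.0])
10 rows twist [0.098, 0.0372, 0.0265] xyz [-0.0022, 0.0232, -0.0043] -> tcp [0.5026, 0.312, 0.2276]
```

View pics/w8b.png

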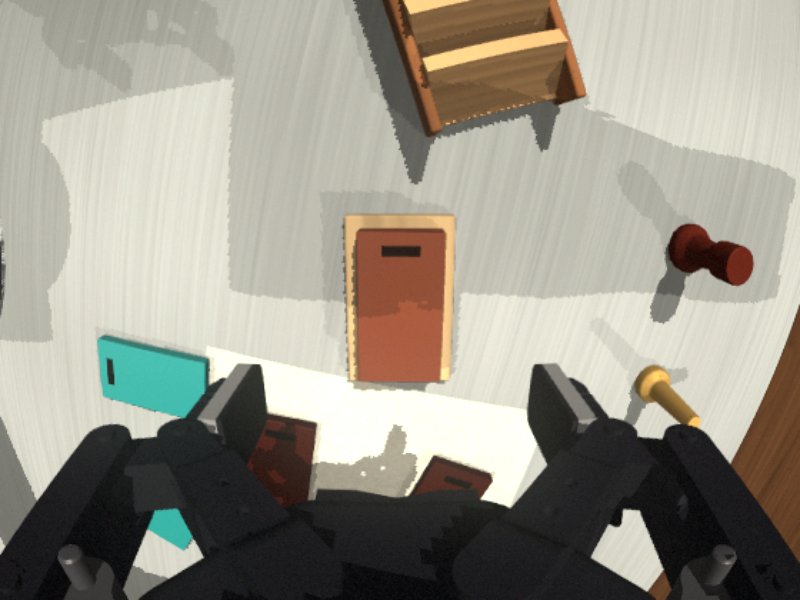

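>>> drive_tool(
  twist=[
    [0.098, 0.037, 0.026],
    [0.098, 0.037, 0.026],
    [0.098, 0.037, 0.026],
    [0.098, 0.037, 0.026],
    [0.098, 0.037, 0.026],
  ],
  xyz=[
    [-0.0022, 0.0232, -0.0043],
    [-0.0022, 0.0232, -0.0043],
    [-0.0022, 0.0232, -0.0043],
    [-0.0022, 0.0232, -0.0043],
    [-0.0022, 0.0232, -0.0043],
  ],
  grip=[0, 0, 0, 0, 0],
)

```text
time_s: 15.65
tcp_pos: [0.5114, 0.1989, 0.2469]
eef_rot: [0.553, 0.789, 0.137, -0.23]
wrist_force: [1.0, 0.3, -0.6]
opening: 0.999
```

>>> drive_tool(
  twist=[
    [0.098, 0.037, 0.026],
    [0.098, 0.037, 0.026],
    [0.098, 0.037, 0.026],
    [0.098, 0.037, 0.026],
    [0.04, 0.015, 0.01],
  ],
  xyz=[
    [-0.0022, 0.0232, -0.0043],
    [-0.0022, 0.0232, -0.0043],
    [-0.0022, 0.0232, -0.0043],
    [-0.0022, 0.0232, -0.0043],
    [0, 0, 0],
  ],
  grip=[0, 0, 0, 0, 0],
)

```text
time_s: 16.07
tcp_pos: [0.5005, 0.297, 0.2238]
eef_rot: [0.45, 0.744, 0.249, -0.426]
wrist_force: [0.1, -0.2, -0.9]
opening: 0.997
```

```bash
python3 - <<'E'
from h import *
inslot(4)
g=slot(4,.085,.008,.010)
plan([(g+.04*SZ,RS)],rmax=.11)
E
```

```text
GP in slot 4 [135.4  16.7 113.6] rot err [ 0.019 -0.003  0.015] j [0.19 0.68 0.13 1.49 0.96 1.03] F [ 0.1 -0.2 -0.9] op 0.997 t 16.0667
3 rows twist [0.0065, -0.0011, 0.0051] xyz [-0.0021, 0.0101, -0.0254] -> tcp [0.4942, 0.3272, 0.1476]
```

>>> drive_tool(
  twist=[
    [0.005, -0.001, 0.004],
    [0.005, -0.001, 0.004],
    [0.005, -0.001, 0.004],
    [0.004, 0, 0.003],
    [0, 0, 0],
  ],
  xyz=[
    [-0.0017, 0.0081, -0.0203],
    [-0.0017, 0.0081, -0.0203],
    [-0.0017, 0.0081, -0.0203],
    [-0.0012, 0.006, -0.014],
    [0, 0, 0],
  ],
  grip=[0, 0, 0, 0, 0],
)

```text
time_s: 16.48
tcp_pos: [0.4906, 0.3278, 0.137]
eef_rot: [0.442, 0.742, 0.251, -0.437]
wrist_force: [-0.1, 0.7, -0.4]
opening: 1.001
```

```bash
python3 - <<'E'
from h import *
inslot(4)
plan([(slot(4,.085,.008,.010),RS)],rmax=.11)
E
```

```text
GP in slot 4 [77.4 11.3 42.7] rot err [-0.001 -0.016 -0.001] j [0.24 0.76 0.03 1.29 0.99 1.06] F [-0.1  0.7 -0.4] op 1.001 t 16.4833
1 rows twist [-0.0008, -0.0162, -0.0008] xyz [-0.0131, 0.0297, -0.0094] -> tcp [0.4775, 0.3575, 0.1276]
```

>>> drive_tool(
  twist=[
    [0, -0.005, 0],
    [0, -0.005, 0],
    [0, -0.004, 0],
    [0, 0, 0],
    [0, 0, 0],
  ],
  xyz=[
    [-0.0035, 0.0075, -0.0025],
    [-0.004, 0.009, -0.003],
    [-0.004, 0.009, -0.003],
    [-0.0015, 0.004, -0.001],
    [0, 0, 0],
  ],
  grip=[0, 0, 0, 0, 0],
)

```text
time_s: 16.9
tcp_pos: [0.4754, 0.3566, 0.1251]
eef_rot: [0.442, 0.744, 0.251, -0.433]
wrist_force: [-0.9, -0.2, -0.7]
opening: 1.002
```

```bash
python3 - <<'E'
from h import *
inslot(4)
plan([(slot(4,.085,.008,.009),RS)],rmax=.11)
E
```

```text
GP in slot 4 [83.1 10.5  8.5] rot err [ 0.002 -0.009  0.   ] j [ 0.29  0.73 -0.04  1.16  1.01  1.16] F [-0.9 -0.2 -0.7] op 1.002 t 16.9
1 rows twist [0.0021, -0.0091, 0.0003] xyz [0.0017, 0.0016, 0.002] -> tcp [0.4771, 0.3583, 0.1271]
```

>>> drive_tool(
  twist=[
    [0.001, -0.007, 0],
    [0, 0, 0],
    [0, 0, 0],
    [0, 0, 0],
    [0, 0, 0],
  ],
  xyz=[
    [0.001, 0.001, 0.0015],
    [0, 0, 0],
    [0, 0, 0],
    [0, 0, 0],
    [0, 0, 0],
  ],
  grip=[0, 255, 255, 255, 255],
)

```text
time_s: 17.32
tcp_pos: [0.4775, 0.3562, 0.1281]
eef_rot: [0.441, 0.745, 0.254, -0.431]
wrist_force: [-0.8, -0.1, 0.8]
opening: 0.683
```

>>> drive_tool(
  twist=[
    [0, 0, 0],
    [0, 0, 0],
    [0, 0, 0],
    [0, 0, 0],
    [0, 0, 0],
  ],
  xyz=[
    [0, 0, 0],
    [0, 0, 0],
    [0, 0, 0],
    [0, 0, 0],
    [0, 0, 0],
  ],
  grip=[255, 255, 255, 255, 255],
)

```text
time_s: 17.73
tcp_pos: [0.4777, 0.3559, 0.1282]
eef_rot: [0.441, 0.745, 0.254, -0.431]
wrist_force: [-0.9, 0.7, -0.5]
opening: 0.681
```

```bash
python3 - <<'E'
from h import *
inslot(4)
E
```

```text
GP in slot 4 [84.8  8.5 11.7] rot err [ 0.001 -0.002  0.002] j [ 0.29  0.73 -0.04  1.16  1.01  1.16] F [-0.9  0.7 -0.5] op 0.681 t 17.7333
```

>>> drive_tool(
  twist=[
    [0, 0, 0],
    [0, 0, 0],
    [0, 0, 0],
    [0, 0, 0],
    [0, 0, 0],
  ],
  xyz=[
    [-0.0024, 0.0044, 0.0087],
    [-0.0041, 0.0074, 0.0147],
    [-0.0051, 0.0092, 0.0182],
    [-0.0051, 0.0092, 0.0182],
    [-0.0041, 0.0074, 0.0147],
  ],
  grip=[255, 255, 255, 255, 255],
)

```text
time_s: 18.15
tcp_pos: [0.4548, 0.3949, 0.2057]
eef_rot: [0.443, 0.744, 0.253, -0.432]
wrist_force: [0.6, 0.8, -0.3]
opening: 0.685
```

>>> drive_tool(
  twist=[
    [0, 0, 0],
    [0, 0, 0],
    [0, 0, 0],
    [0, 0, 0],
    [0, 0, 0],
  ],
  xyz=[
    [0.002, -0.004, 0.018],
    [0.006, -0.011, 0.025],
    [0.004, -0.007, 0.015],
    [0, 0, 0],
    [0, 0, 0],
  ],
  grip=[255, 255, 255, 255, 255],
)

```text
time_s: 18.57
tcp_pos: [0.4631, 0.3772, 0.277]
eef_rot: [0.439, 0.747, 0.255, -0.43]
wrist_force: [-0.4, -0.4, -0.6]
opening: 0.685
```

```bash
python3 - <<'E'
from h import *
inslot(4)
plan([(BO+.030*BX+np.r_[0,0,.12],down(BX))],rmax=.11)
E
```

```text
GP in slot 4 [226.5  11.   63.8] rot err [-0.001  0.003 -0.001] j [0.33 0.56 0.08 1.38 1.02 1.23] F [-0.4 -0.4 -0.6] op 0.685 t 18.5667
10 rows twist [-0.0984, -0.0367, -0.0265] xyz [0.0064, -0.0298, -0.0103] -> tcp [0.5271, 0.0795, 0.174]
```

>>> drive_tool(
  twist=[
    [-0.098, -0.037, -0.027],
    [-0.098, -0.037, -0.027],
    [-0.098, -0.037, -0.027],
    [-0.098, -0.037, -0.027],
    [-0.098, -0.037, -0.027],
  ],
  xyz=[
    [0.0064, -0.0298, -0.0103],
    [0.0064, -0.0298, -0.0103],
    [0.0064, -0.0298, -0.0103],
    [0.0064, -0.0298, -0.0103],
    [0.0064, -0.0298, -0.0103],
  ],
  grip=[255, 255, 255, 255, 255],
)

```text
time_s: 18.98
tcp_pos: [0.4939, 0.2276, 0.2221]
eef_rot: [0.557, 0.791, 0.129, -0.216]
wrist_force: [-0.3, -0.0, -1.0]
opening: 0.684
```

>>> drive_tool(
  twist=[
    [-0.098, -0.037, -0.027],
    [-0.098, -0.037, -0.027],
    [-0.098, -0.037, -0.027],
    [-0.09, -0.033, -0.024],
    [-0.04, -0.012, -0.006],
  ],
  xyz=[
    [0.0064, -0.0298, -0.0103],
    [0.0064, -0.0298, -0.0103],
    [0.0064, -0.0298, -0.01],
    [0.0055, -0.026, -0.006],
    [0.002, -0.008, 0],
  ],
  grip=[255, 255, 255, 255, 255],
)

```text
time_s: 19.4
tcp_pos: [0.5204, 0.0977, 0.1825]
eef_rot: [0.626, 0.78, 0.009, -0.011]
wrist_force: [-0.6, 0.6, -0.3]
opening: 0.685
```

```bash
python3 - <<'E'
from h import *
plan([(BO+.029*BX+np.r_[0,0,.069],down(BX))],rmax=.11)
E
```

```text
2 rows twist [-0.0142, -0.0031, -0.0018] xyz [0.0035, -0.0096, -0.0298] -> tcp [0.5273, 0.0785, 0.123]
```

>>> drive_tool(
  twist=[
    [-0.008, -0.002, -0.001],
    [-0.008, -0.002, -0.001],
    [-0.007, -0.002, -0.001],
    [-0.005, 0, 0],
    [0, 0, 0],
  ],
  xyz=[
    [0.0017, -0.0048, -0.0149],
    [0.0017, -0.0048, -0.0149],
    [0.0017, -0.0048, -0.0149],
    [0.0016, -0.0046, -0.0115],
    [0, 0, 0],
  ],
  grip=[255, 255, 255, 255, 255],
)

```text
time_s: 19.82
tcp_pos: [0.5256, 0.0799, 0.1228]
eef_rot: [0.628, 0.778, 0.001, 0.003]
wrist_force: [-1.1, -0.2, -1.0]
opening: 0.685
```

```bash
python3 - <<'E'
from h import *
plan([(BO+.029*BX+np.r_[0,0,.057],down(BX))],rmax=.11)
E
```

```text
1 rows twist [0.0027, 0.0062, 0.0028] xyz [0.0017, -0.0013, -0.0118] -> tcp [0.5273, 0.0785, 0.111]
```

>>> drive_tool(
  twist=[
    [0.001, 0.003, 0.001],
    [0.001, 0.003, 0.001],
    [0, 0, 0],
    [0, 0, 0],
    [0, 0, 0],
  ],
  xyz=[
    [0.0005, -0.0005, -0.004],
    [0.0005, -0.0004, -0.004],
    [0, -0.0003, -0.0015],
    [0, 0, 0],
    [0, 0, 0],
  ],
  grip=[255, 255, 255, 255, 255],
)

```text
time_s: 20.23
tcp_pos: [0.5262, 0.0806, 0.1132]
eef_rot: [0.628, 0.779, 0.001, -0.0]
wrist_force: [-0.9, 0.3, -0.3]
opening: 0.683
```

```bash
python3 - <<'E'
from h import *
plan([(BO+.029*BX+np.r_[0,0,.057],down(BX))],rmax=.11)
E
```

```text
1 rows twist [-0.0014, 0.0008, 0.0006] xyz [0.0011, -0.0021, -0.0022] -> tcp [0.5273, 0.0785, 0.111]
```

>>> drive_tool(
  twist=[
    [0, 0, 0],
    [0, 0, 0],
    [0, 0, 0],
    [0, 0, 0],
    [0, 0, 0],
  ],
  xyz=[
    [0.0006, -0.0011, -0.0015],
    [0.0004, -0.0008, -0.001],
    [0, 0, 0],
    [0, 0, 0],
    [0, 0, 0],
  ],
  grip=[255, 255, 255, 255, 0],
)

```text
time_s: 20.65
tcp_pos: [0.5282, 0.0788, 0.1116]
eef_rot: [0.628, 0.779, 0.002, 0.001]
wrist_force: [-0.2, -0.8, -0.2]
opening: 0.809
```

>>> drive_tool(
  twist=[
    [0, 0, 0],
    [0, 0, 0],
    [0, 0, 0],
    [0, 0, 0],
    [0, 0, 0],
  ],
  xyz=[
    [0, 0, 0],
    [0, 0, 0],
    [0, 0, 0.005],
    [0, 0, 0.025],
    [0, 0, 0.035],
  ],
  grip=[0, 0, 0, 0, 0],
)

```text
time_s: 21.07
tcp_pos: [0.5248, 0.0783, 0.1732]
eef_rot: [0.628, 0.779, -0.002, -0.003]
wrist_force: [0.1, -0.4, 0.6]
opening: 1.0
```

>>> drive_tool(
  twist=[
    [0, 0, 0],
    [0, 0, 0],
    [0, 0, -0.08],
    [0, 0, -0.08],
    [0, 0, -0.08],
  ],
  xyz=[
    [0, 0, 0.035],
    [0, 0, 0.035],
    [-0.008, -0.034, 0.02],
    [-0.008, -0.034, 0.02],
    [-0.008, -0.034, 0.01],
  ],
  grip=[0, 0, 0, 0, 0],
)

```text
time_s: 21.48
tcp_pos: [0.5004, -0.0215, 0.3049]
eef_rot: [0.715, 0.699, 0.001, -0.001]
wrist_force: [0.2, 0.9, 0.2]
opening: 1.001
```

>>> drive_tool(
  twist=[
    [0, 0, -0.08],
    [0, 0, -0.08],
    [0, 0, -0.08],
    [0, 0, -0.08],
    [0, 0, -0.08],
  ],
  xyz=[
    [-0.008, -0.034, 0.01],
    [-0.008, -0.034, 0.005],
    [-0.008, -0.034, 0],
    [-0.008, -0.034, 0],
    [-0.008, -0.034, 0],
  ],
  grip=[0, 0, 0, 0, 0],
)

```text
time_s: 21.9
tcp_pos: [0.4576, -0.1985, 0.3277]
eef_rot: [0.845, 0.535, 0.004, 0.003]
wrist_force: [1.0, -0.5, -0.5]
opening: 0.997
```

>>> drive_tool(
  twist=[
    [0, 0, -0.08],
    [0, 0, -0.08],
    [0, 0, 0],
    [0, 0, 0],
    [0, 0, 0],
  ],
  xyz=[
    [-0.008, -0.034, 0],
    [-0.006, -0.025, 0],
    [-0.002, -0.01, 0],
    [0, 0, 0],
    [0, 0, 0],
  ],
  grip=[0, 0, 0, 0, 0],
)

```text
time_s: 22.32
tcp_pos: [0.4377, -0.276, 0.3299]
eef_rot: [0.889, 0.458, 0.004, 0.005]
wrist_force: [-0.9, -0.2, 0.7]
opening: 0.995
```

```bash
python3 - <<'E'
from h import *
o=telemetry.get_obs(); print(o['tcp_pos'],o['joint_pos'].round(2))
a=shot('wrist','w9'); cv2.imwrite('pics/w9b.png',cv2.convertScaleAbs(cv2.resize(a,(800,600),interpolation=cv2.INTER_CUBIC),alpha=1.5))
E
```

```text
[ 0.43771602 -0.276039    0.32985658] [-0.56  0.24  0.06  1.38  0.    1.63]
```

View pics/w9b.png

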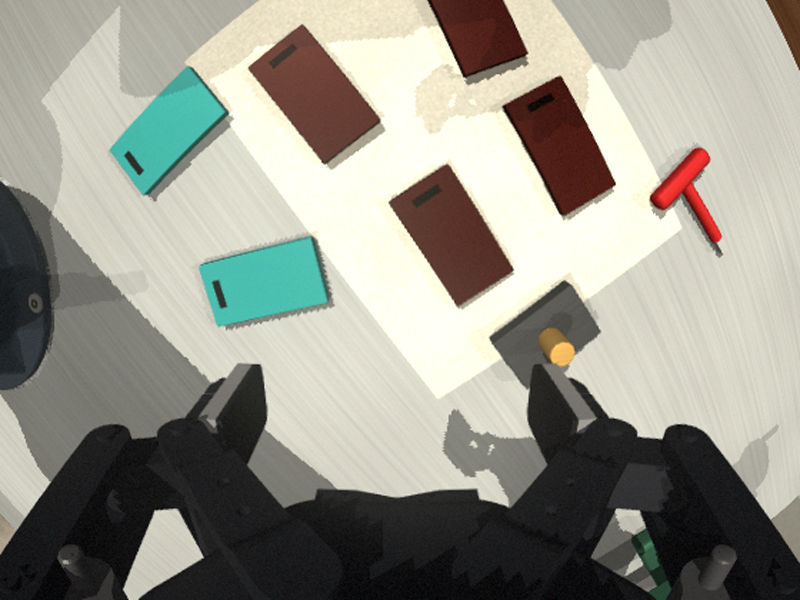

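```bash
python3 - <<'E'
from h import *
v=View('w9'); t=View('top1')
c=np.array([[490,338],[568,281],[600,328]])*.7
B=v.plane(c,.02); print(B.round(4).tolist()); d=B[1]-B[0]; print('long',np.linalg.norm(d),np.degrees(np.arctan2(d[1],d[0])),'short',np.linalg.norm(B[2]-B[1]),'centre',(B[0]+B[2])/2)
print('knob top',v.plane(np.array([562,351])*.7,.058),tri(v,np.array([562,351])*.7,t,np.array([584.5,333.5])*.7))
im=v.im.astype(int); b,g,r=[im[...,i] for i in range(3)]
m=((r<110)&(r-b>12)&(g<0.75*r)).astype(np.uint8)
m=cv2.morphologyEx(m,cv2.MORPH_OPEN,np.ones((3,3)))
print(*v.rects(m,.012,1000),sep='\n')
K=(B[0]+B[2])/2
E
```

```text
[[0.461, -0.3924], [0.5479, -0.3897], [0.5529, -0.4491]]
long 0.08692171351288137 1.8175317797375583 short 0.05961181905333023 centre [ 0.50696207 -0.42077029]
knob top [[ 0.50691787 -0.42302874]] (array([ 0.5073588 , -0.42769795,  0.0501823 ]), np.float64(0.0004981094714073234))
([484.0, -298.4], 108.9, 58.7, 88.2, [316.0, 164.0])
([609.0, -286.9], 109.0, 60.7, 85.7, [391.0, 101.0])
([460.1, -129.5], 109.0, 58.9, -88.3, [220.0, 65.0])
([607.0, -162.5], 72.7, 60.8, 77.1, [334.0, 22.0])
```

```bash
python3 - <<'E'
from h import *
W=np.r_[.507,-.422,0]; a=np.radians(54.5); D=down([np.cos(a),np.sin(a),0])
plan([(W+np.r_[0,0,.12],D),(W+np.r_[0,0,.044],D)])
E
```

```text
6 rows twist [0.0008, 0.0018, -0.0002] xyz [0.0115, -0.0244, -0.026] -> tcp [0.507, -0.422, 0.174]
2 rows twist [0.0, 0.0, 0.0] xyz [0.0, 0.0, -0.038] -> tcp [0.507, -0.422, 0.098]
```

>>> drive_tool(
  twist=[
    [0.001, 0.002, 0],
    [0.001, 0.002, 0],
    [0.001, 0.002, 0],
    [0.001, 0.002, 0],
    [0.001, 0.002, 0],
  ],
  xyz=[
    [0.0115, -0.0244, -0.026],
    [0.0115, -0.0244, -0.026],
    [0.0115, -0.0244, -0.026],
    [0.0115, -0.0244, -0.026],
    [0.0115, -0.0244, -0.026],
  ],
  grip=[0, 0, 0, 0, 0],
)

```text
time_s: 22.78
tcp_pos: [0.5018, -0.3926, 0.2039]
eef_rot: [0.884, 0.467, 0.004, 0.005]
wrist_force: [1.6, 0.5, 0.6]
opening: 1.001
```

>>> drive_tool(
  twist=[
    [0, 0, 0],
    [0, 0, 0],
    [0, 0, 0],
    [0, 0, 0],
    [0, 0, 0],
  ],
  xyz=[
    [0.008, -0.016, -0.01],
    [0.002, -0.004, 0],
    [0, 0, 0],
    [0, 0, 0],
    [0, 0, 0],
  ],
  grip=[0, 0, 0, 0, 0],
)

```text
time_s: 23.2
tcp_pos: [0.5151, -0.4082, 0.1873]
eef_rot: [0.882, 0.471, 0.003, 0.001]
wrist_force: [0.4, -0.5, 0.1]
opening: 0.998
```

```bash
python3 - <<'E'
from h import *
W=np.r_[.507,-.422,0]; a=np.radians(54.5); D=down([np.cos(a),np.sin(a),0])
plan([(W+np.r_[0,0,.044],D)])
a=shot('wrist','w10'); v=View('w10'); im=a.astype(int); b,g,r=[im[...,i] for i in range(3)]
m=((r-b>50)&(r>100)).astype(np.uint8); n,l,s,c=cv2.connectedComponentsWithStats(m)
for i in range(1,n):
    if s[i,4]>100: print(s[i],c[i],v.plane(c[i],.058))
print(v.proj([[.507,-.422,.058],[.507,-.422,.02]]))
E
```

```text
3 rows twist [-0.0002, 0.0021, -0.0102] xyz [-0.0027, -0.0046, -0.0298] -> tcp [0.507, -0.422, 0.098]
[ 414   21   66   58 1387] [446.27469358  49.35832733] [[ 0.67510646 -0.3707296 ]]
[453  56  47  74 751] [477.05592543  93.97070573] [[ 0.68117522 -0.40820802]]
[264 227  34  39 870] [279.54137931 249.12183908] [[ 0.50610708 -0.42395398]]
[[279.03463996 246.21564837]
 [278.57909294 227.06322446]]
```

>>> drive_tool(
  twist=[
    [0, 0.0015, 0],
    [0, 0.0015, 0],
    [0, 0.0015, 0],
    [0, 0.0015, 0],
    [0, 0, 0],
  ],
  xyz=[
    [-0.002, -0.0035, -0.02],
    [-0.002, -0.0035, -0.023],
    [-0.002, -0.0035, -0.023],
    [-0.002, -0.003, -0.014],
    [0, 0, -0.003],
  ],
  grip=[0, 0, 0, 0, 0],
)

```text
time_s: 23.67
tcp_pos: [0.5093, -0.4192, 0.1111]
eef_rot: [0.881, 0.474, 0.003, 0.006]
wrist_force: [-0.9, -0.6, 0.0]
opening: 0.999
```

>>> drive_tool(
  twist=[
    [0, 0, 0],
    [0, 0, 0],
    [0, 0, 0],
    [0, 0, 0],
    [0, 0, 0],
  ],
  xyz=[
    [0, 0, 0],
    [0, 0, 0],
    [0, 0, 0],
    [0, 0, 0],
    [0, 0, 0],
  ],
  grip=[0, 0, 0, 0, 0],
)

```text
time_s: 24.08
tcp_pos: [0.5109, -0.4182, 0.1167]
eef_rot: [0.88, 0.474, 0.004, 0.008]
wrist_force: [-0.8, -0.4, 0.9]
opening: 1.002
```

```bash
python3 - <<'E'
from h import *
W=np.r_[.507,-.422,0]; a=np.radians(54.5); D=down([np.cos(a),np.sin(a),0])
plan([(W+np.r_[0,0,.044],D)])
E
```

```text
1 rows twist [0.0106, 0.0152, -0.0372] xyz [-0.0039, -0.0038, -0.0187] -> tcp [0.507, -0.422, 0.098]
```

>>> drive_tool(
  twist=[
    [0.004, 0.005, 0],
    [0.004, 0.005, 0],
    [0.002, 0.004, 0],
    [0, 0, 0],
    [0, 0, 0],
  ],
  xyz=[
    [-0.0015, -0.0015, -0.007],
    [-0.0015, -0.0015, -0.007],
    [-0.001, -0.001, -0.005],
    [0, 0, 0],
    [0, 0, 0],
  ],
  grip=[0, 0, 0, 0, 0],
)

```text
time_s: 24.5
tcp_pos: [0.5069, -0.4229, 0.0967]
eef_rot: [0.88, 0.474, 0.0, 0.0]
wrist_force: [-0.1, -0.5, -0.3]
opening: 0.998
```

```bash
python3 - <<'E'
from h import *
W=np.r_[.507,-.422,0]; a=np.radians(54.5); D=down([np.cos(a),np.sin(a),0])
plan([(W+np.r_[0,0,.044],D)])
E
```

```text
1 rows twist [0.0003, 0.0011, -0.0373] xyz [0.0001, 0.0009, 0.0013] -> tcp [0.507, -0.422, 0.098]
```

>>> drive_tool(
  twist=[
    [0, 0, 0],
    [0, 0, 0],
    [0, 0, 0],
    [0, 0, 0],
    [0, 0, 0],
  ],
  xyz=[
    [0, 0, 0],
    [0, 0, 0],
    [0, 0, 0],
    [0, 0, 0],
    [0, 0, 0],
  ],
  grip=[255, 255, 255, 255, 255],
  newtons=90,
)

```text
time_s: 24.92
tcp_pos: [0.5069, -0.423, 0.0964]
eef_rot: [0.88, 0.474, 0.0, 0.0]
wrist_force: [8.3, -5.9, 7.6]
opening: 0.299
```

>>> drive_tool(
  twist=[
    [0, 0, 0],
    [0, 0, 0],
    [0, 0, 0],
    [0, 0, 0],
    [0, 0, 0],
  ],
  xyz=[
    [0, 0, 0],
    [0, 0, 0],
    [0, 0, 0],
    [0, 0, 0],
    [0, 0, 0],
  ],
  grip=[255, 255, 255, 255, 255],
)

```text
time_s: 25.33
tcp_pos: [0.507, -0.4231, 0.0969]
eef_rot: [0.88, 0.474, 0.0, 0.001]
wrist_force: [1.2, -0.6, -0.3]
opening: 0.258
```

```bash
python3 - <<'E'
from h import *
o=telemetry.get_obs(); print(o['tcp_pos'],o['opening'],o['wrist_force'])
E
```

```text
[ 0.50702049 -0.4230862   0.09686942] 0.2579688096918902 [ 1.16140884 -0.61289424 -0.29009542]
```

>>> drive_tool(
  twist=[
    [0, 0, 0],
    [0, 0, 0],
    [0, 0, 0],
    [0, 0, 0],
    [0, 0, 0],
  ],
  xyz=[
    [0, 0, 0.008],
    [0, 0, 0.02],
    [0, 0, 0.03],
    [0, 0, 0.03],
    [0, 0, 0.02],
  ],
  grip=[255, 255, 255, 255, 255],
)

```text
time_s: 25.75
tcp_pos: [0.5029, -0.4194, 0.2025]
eef_rot: [0.88, 0.474, -0.002, -0.007]
wrist_force: [1.0, 0.3, -6.5]
opening: 0.254
```

```bash
python3 - <<'E'
from h import *
o=telemetry.get_obs(); print(o['tcp_pos'],o['opening'],o['wrist_force'],o['joint_pos'].round(2))
# target orientation: current grasp yaw + 98.8 deg
a=np.radians(56.6+98.8); D=down([np.cos(a),np.sin(a),0])
plan([(np.r_[.30,-.2,.16],D),(BO+np.r_[0,0,.15],D)][1:])
E
```

```text
[ 0.50287495 -0.41942151  0.20248342] 0.2542596303956386 [ 1.03384818  0.32528886 -6.46671378] [-0.7   0.58  0.25  1.26  0.    1.46]
15 rows twist [0.0001, -0.0011, 0.1149] xyz [0.002, 0.0313, 0.0001] -> tcp [0.5335, 0.0502, 0.204]
```

>>> drive_tool(
  twist=[
    [0, -0.001, 0.115],
    [0, -0.001, 0.115],
    [0, -0.001, 0.115],
    [0, -0.001, 0.115],
    [0, -0.001, 0.115],
  ],
  xyz=[
    [0.002, 0.02, 0],
    [0.002, 0.031, 0],
    [0.002, 0.033, 0],
    [0.002, 0.033, 0],
    [0.002, 0.033, 0],
  ],
  grip=[255, 255, 255, 255, 255],
)

```text
time_s: 26.17
tcp_pos: [0.5122, -0.2711, 0.2092]
eef_rot: [0.705, 0.709, -0.0, -0.001]
wrist_force: [1.0, 0.7, -6.4]
opening: 0.259
```

>>> drive_tool(
  twist=[
    [0, -0.001, 0.115],
    [0, -0.001, 0.115],
    [0, -0.001, 0.115],
    [0, -0.001, 0.115],
    [0, -0.001, 0.115],
  ],
  xyz=[
    [0.002, 0.033, 0],
    [0.002, 0.033, 0],
    [0.002, 0.033, 0],
    [0.002, 0.033, 0],
    [0.002, 0.033, 0],
  ],
  grip=[255, 255, 255, 255, 255],
)

```text
time_s: 26.58
tcp_pos: [0.5195, -0.0978, 0.2105]
eef_rot: [0.463, 0.886, 0.001, 0.0]
wrist_force: [0.9, 0.2, -7.3]
opening: 0.256
```

>>> drive_tool(
  twist=[
    [0, 0, 0.115],
    [0, 0, 0.115],
    [0, 0, 0.11],
    [0, 0, 0.08],
    [0, 0, 0],
  ],
  xyz=[
    [0.002, 0.033, 0],
    [0.002, 0.033, 0],
    [0.002, 0.025, 0],
    [0.002, 0.012, 0],
    [0, 0, 0],
  ],
  grip=[255, 255, 255, 255, 255],
)

```text
time_s: 27.0
tcp_pos: [0.5251, 0.0165, 0.2121]
eef_rot: [0.251, 0.968, 0.002, -0.001]
wrist_force: [0.3, 0.0, -6.0]
opening: 0.255
```

```bash
python3 - <<'E'
from h import *
o=telemetry.get_obs(); print(o['tcp_pos'],o['opening'],o['wrist_force'],o['joint_pos'].round(2))
a=np.radians(56.6+98.8); D=down([np.cos(a),np.sin(a),0])
plan([(BO+np.r_[0,0,.0969-.054+.050+.015],D)])
E
```

```text
[0.52507806 0.01651681 0.21214363] 0.25475005084061536 [ 0.26917597  0.01935911 -6.02529084] [ 0.03  0.3  -0.15  1.12  0.    0.54]
2 rows twist [-0.002, -0.0009, 0.0389] xyz [0.0042, 0.0168, -0.0251] -> tcp [0.5335, 0.0502, 0.1619]
```

>>> drive_tool(
  twist=[
    [-0.001, 0, 0.02],
    [-0.001, 0, 0.02],
    [-0.001, 0, 0.02],
    [-0.001, 0, 0.017],
    [0, 0, 0],
  ],
  xyz=[
    [0.0021, 0.0085, -0.0125],
    [0.0021, 0.0085, -0.0125],
    [0.0021, 0.0085, -0.0125],
    [0.002, 0.008, -0.01],
    [0, 0, 0],
  ],
  grip=[255, 255, 255, 255, 255],
)

```text
time_s: 27.42
tcp_pos: [0.533, 0.051, 0.1645]
eef_rot: [0.214, 0.977, -0.0, -0.001]
wrist_force: [-0.8, -0.5, -6.6]
opening: 0.256
```

```bash
python3 - <<'E'
from h import *
a=np.radians(56.6+98.8); D=down([np.cos(a),np.sin(a),0])
plan([(BO+np.r_[0,0,.0969-.054+.050],D)])
E
```

```text
1 rows twist [0.0007, -0.0014, 0.002] xyz [0.0005, -0.0008, -0.0176] -> tcp [0.5335, 0.0502, 0.1469]
```

>>> drive_tool(
  twist=[
    [0, 0, 0],
    [0, 0, 0],
    [0, 0, 0],
    [0, 0, 0],
    [0, 0, 0],
  ],
  xyz=[
    [0, 0, -0.006],
    [0, 0, -0.006],
    [0, -0.0005, -0.003],
    [0, 0, 0],
    [0, 0, 0],
  ],
  grip=[255, 255, 255, 255, 255],
)

```text
time_s: 27.83
tcp_pos: [0.5329, 0.0486, 0.149]
eef_rot: [0.216, 0.976, -0.001, -0.001]
wrist_force: [0.1, -0.1, -6.2]
opening: 0.26
```

>>> drive_tool(
  twist=[
    [0, 0, 0],
    [0, 0, 0],
    [0, 0, 0],
    [0, 0, 0],
    [0, 0, 0],
  ],
  xyz=[
    [0, 0, -0.001],
    [0, 0, -0.001],
    [0, 0, -0.001],
    [0, 0, 0],
    [0, 0, 0],
  ],
  grip=[255, 255, 255, 255, 255],
)

```text
time_s: 28.25
tcp_pos: [0.5334, 0.048, 0.1468]
eef_rot: [0.217, 0.976, -0.001, 0.0]
wrist_force: [0.7, 1.0, -6.7]
opening: 0.258
```

>>> drive_tool(
  twist=[
    [0, 0, 0],
    [0, 0, 0],
    [0, 0, 0],
    [0, 0, 0],
    [0, 0, 0],
  ],
  xyz=[
    [0, 0.001, -0.001],
    [0, 0.0005, -0.001],
    [0, 0, 0],
    [0, 0, 0],
    [0, 0, 0],
  ],
  grip=[255, 255, 255, 255, 255],
)

```text
time_s: 28.67
tcp_pos: [0.5336, 0.0497, 0.1449]
eef_rot: [0.217, 0.976, -0.001, 0.0]
wrist_force: [-0.8, -0.7, -5.2]
opening: 0.256
```

```bash
python3 - <<'E'
from h import *
o=telemetry.get_obs(); print(o['tcp_pos'],o['wrist_force'])
E
```

```text
[0.53362087 0.04974122 0.14492284] [-0.82332402 -0.69623626 -5.18584899]
```

>>> drive_tool(
  twist=[
    [0, 0, 0],
    [0, 0, 0],
    [0, 0, 0],
    [0, 0, 0],
    [0, 0, 0],
  ],
  xyz=[
    [0, 0, -0.0008],
    [0, 0, 0],
    [0, 0, 0],
    [0, 0, 0],
    [0, 0, 0],
  ],
  grip=[255, 0, 0, 0, 0],
)

```text
time_s: 29.08
tcp_pos: [0.5349, 0.0499, 0.1462]
eef_rot: [0.217, 0.976, -0.0, 0.002]
wrist_force: [0.1, 0.5, -0.1]
opening: 0.816
```

>>> drive_tool(
  twist=[
    [0, 0, 0],
    [0, 0, 0],
    [0, 0, 0],
    [0, 0, 0],
    [0, 0, -0.1],
  ],
  xyz=[
    [0, 0, 0.005],
    [0, 0, 0.025],
    [0, 0, 0.035],
    [0, 0, 0.03],
    [-0.008, -0.015, 0.02],
  ],
  grip=[0, 0, 0, 0, 0],
)

```text
time_s: 29.5
tcp_pos: [0.5243, 0.0359, 0.2621]
eef_rot: [0.264, 0.965, -0.001, -0.002]
wrist_force: [0.9, -1.4, 0.8]
opening: 1.001
```

>>> drive_tool(
  twist=[
    [0, 0, -0.11],
    [0, 0, -0.11],
    [0, 0, -0.11],
    [0, 0, -0.11],
    [0, 0, -0.11],
  ],
  xyz=[
    [-0.008, -0.015, 0.01],
    [-0.008, -0.015, 0],
    [-0.008, -0.015, 0],
    [-0.008, -0.015, 0],
    [-0.008, -0.015, 0],
  ],
  grip=[0, 0, 0, 0, 0],
)

```text
time_s: 29.92
tcp_pos: [0.485, -0.0411, 0.2813]
eef_rot: [0.526, 0.851, 0.001, 0.004]
wrist_force: [0.4, 0.1, 0.3]
opening: 1.0
```

>>> drive_tool(
  twist=[
    [0, 0, -0.11],
    [0, 0, -0.11],
    [0, 0, -0.11],
    [0, 0, -0.06],
    [0, 0, 0],
  ],
  xyz=[
    [-0.008, -0.015, 0],
    [-0.008, -0.015, 0],
    [-0.008, -0.015, 0],
    [-0.005, -0.01, 0],
    [0, 0, 0],
  ],
  grip=[0, 0, 0, 0, 0],
)

```text
time_s: 30.33
tcp_pos: [0.4532, -0.1005, 0.2841]
eef_rot: [0.691, 0.723, 0.001, 0.006]
wrist_force: [1.3, 0.6, 0.5]
opening: 0.994
```

```bash
cat >> h.py <<'E'
def wets(v,amin=700):
    im=v.im.astype(int); b,g,r=[im[...,i] for i in range(3)]
    m=((r<110)&(r-b>12)&(g<0.75*r)).astype(np.uint8)
    m=cv2.morphologyEx(m,cv2.MORPH_OPEN,np.ones((3,3)))
    print(*v.rects(m,.012,amin),sep='\n')
E
python3 - <<'E'
from h import *
o=telemetry.get_obs(); print(o['tcp_pos'],o['joint_pos'].round(2))
a=shot('wrist','w11'); wets(View('w11')); shot('top','top2'); 
cv2.imwrite('pics/w11b.png',cv2.convertScaleAbs(cv2.resize(a,(800,600)),alpha=1.5))
E
```

```text
[ 0.45322567 -0.10050896  0.28413153] [-0.22  0.14 -0.18  1.25 -0.    1.31]
([484.8, -270.0], 59.0, 54.3, -0.7, [294.0, 307.0])
([1025.2, -436.8], 448.4, 90.5, -55.1, [551.0, 332.0])
([610.9, -143.6], 109.5, 60.5, 78.0, [407.0, 218.0])
([460.0, -128.3], 108.1, 58.2, -87.8, [281.0, 200.0])
([795.3, 154.8], 124.5, 36.6, 19.8, [533.0, 9.0])
([540.6, 51.4], 108.0, 73.0, -76.9, [351.0, 61.0])
```

View pics/w11b.png

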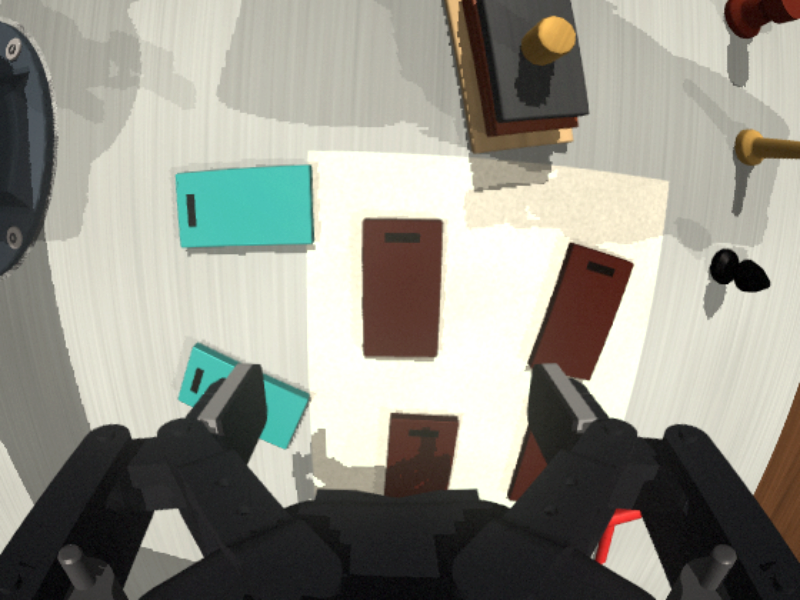

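```bash
cat >> h.py <<'E'
def wetgrasp(c,ang,gz=.023,off=.03):
    a=np.radians(ang); x=np.r_[np.cos(a),np.sin(a),0]
    return np.r_[c,gz]+off*x, down(x)
E
python3 - <<'E'
from h import *
g,D=wetgrasp([.460,-.1288],92)
plan([(g+.04*UZ,D),(g,D)])
E
```

```text
5 rows twist [0.0012, 0.0019, -0.0031] xyz [0.001, 0.0001, -0.0334] -> tcp [0.459, -0.0988, 0.117]
1 rows twist [0.0, 0.0, 0.0] xyz [0.0, 0.0, -0.04] -> tcp [0.459, -0.0988, 0.077]
```

>>> drive_tool(
  twist=[
    [0.001, 0.002, -0.003],
    [0.001, 0.002, -0.003],
    [0.001, 0.002, -0.003],
    [0.001, 0.002, -0.003],
    [0, 0, 0],
  ],
  xyz=[
    [0.001, 0, -0.032],
    [0.001, 0, -0.036],
    [0.001, 0, -0.036],
    [0.001, 0, -0.036],
    [0.001, 0, -0.014],
  ],
  grip=[0, 0, 0, 0, 0],
)

```text
time_s: 30.85
tcp_pos: [0.4632, -0.0964, 0.1297]
eef_rot: [0.688, 0.726, 0.004, 0.006]
wrist_force: [-0.5, 0.7, -0.4]
opening: 1.001
```

>>> drive_tool(
  twist=[
    [0, 0, 0],
    [0, 0, 0],
    [0, 0, 0],
    [0, 0, 0],
    [0, 0, 0],
  ],
  xyz=[
    [0, 0, 0],
    [0, 0, 0],
    [0, 0, 0],
    [0, 0, 0],
    [0, 0, 0],
  ],
  grip=[0, 0, 0, 0, 0],
)

```text
time_s: 31.27
tcp_pos: [0.464, -0.0938, 0.1297]
eef_rot: [0.684, 0.729, 0.003, 0.005]
wrist_force: [0.4, -0.2, -0.3]
opening: 0.998
```

```bash
python3 - <<'E'
from h import *
g,D=wetgrasp([.460,-.1288],92)
plan([(g,D)])
E
```

```text
2 rows twist [0.0012, 0.0057, -0.0143] xyz [-0.0025, -0.0025, -0.0263] -> tcp [0.459, -0.0988, 0.077]
```

>>> drive_tool(
  twist=[
    [0.001, 0.003, -0.008],
    [0.001, 0.003, -0.008],
    [0, 0.003, -0.008],
    [0, 0.001, -0.004],
    [0, 0, 0],
  ],
  xyz=[
    [-0.0012, -0.0012, -0.012],
    [-0.0012, -0.0012, -0.013],
    [-0.0012, -0.0012, -0.013],
    [-0.001, -0.001, -0.008],
    [0, 0, -0.001],
  ],
  grip=[0, 0, 0, 0, 0],
)

```text
time_s: 31.68
tcp_pos: [0.4637, -0.0993, 0.0873]
eef_rot: [0.694, 0.72, 0.003, 0.006]
wrist_force: [-0.2, 0.1, 0.2]
opening: 1.001
```

```bash
python3 - <<'E'
from h import *
g,D=wetgrasp([.460,-.1288],92)
plan([(g,D)])
E
```

```text
1 rows twist [0.0028, 0.0129, -0.0009] xyz [-0.0048, 0.0004, -0.0103] -> tcp [0.459, -0.0988, 0.077]
```

>>> drive_tool(
  twist=[
    [0.001, 0.005, 0],
    [0.001, 0.005, 0],
    [0, 0.003, 0],
    [0, 0, 0],
    [0, 0, 0],
  ],
  xyz=[
    [-0.0018, 0, -0.004],
    [-0.0018, 0, -0.004],
    [-0.001, 0, -0.002],
    [0, 0, 0],
    [0, 0, 0],
  ],
  grip=[0, 0, 0, 0, 0],
)

```text
time_s: 32.1
tcp_pos: [0.46, -0.0995, 0.0787]
eef_rot: [0.694, 0.72, 0.0, 0.001]
wrist_force: [0.9, -0.0, -0.1]
opening: 0.998
```

```bash
python3 - <<'E'
from h import *
g,D=wetgrasp([.460,-.1288],92)
plan([(g,D)])
E
```

```text
1 rows twist [0.0012, 0.0017, -0.0018] xyz [-0.0011, 0.0007, -0.0017] -> tcp [0.459, -0.0988, 0.077]
```

>>> drive_tool(
  twist=[
    [0, 0.001, 0],
    [0, 0, 0],
    [0, 0, 0],
    [0, 0, 0],
    [0, 0, 0],
  ],
  xyz=[
    [-0.0005, 0, -0.0015],
    [0, 0, 0],
    [0, 0, 0],
    [0, 0, 0],
    [0, 0, 0],
  ],
  grip=[0, 255, 255, 255, 255],
  newtons=60,
)

```text
time_s: 32.52
tcp_pos: [0.4599, -0.0995, 0.0786]
eef_rot: [0.694, 0.72, 0.0, 0.001]
wrist_force: [-1.4, -0.3, 1.1]
opening: 0.658
```

>>> drive_tool(
  twist=[
    [0, 0, 0],
    [0, 0, 0],
    [0, 0, 0],
    [0, 0, 0],
    [0, 0, 0],
  ],
  xyz=[
    [0, 0, 0],
    [0, 0, 0],
    [0, 0, 0],
    [0, 0, 0],
    [0, 0, 0.004],
  ],
  grip=[255, 255, 255, 255, 255],
)

```text
time_s: 32.93
tcp_pos: [0.4596, -0.0994, 0.0824]
eef_rot: [0.694, 0.72, -0.0, 0.001]
wrist_force: [-0.6, -0.3, -0.8]
opening: 0.655
```

>>> drive_tool(
  twist=[
    [0, 0, 0],
    [0, 0, 0],
    [0, 0, 0],
    [0, 0, 0],
    [0, 0, 0],
  ],
  xyz=[
    [0, 0, 0.02],
    [0, 0, 0.035],
    [0, 0, 0.035],
    [0, 0, 0.035],
    [0, 0, 0.03],
  ],
  grip=[255, 255, 255, 255, 255],
)

```text
time_s: 33.35
tcp_pos: [0.4544, -0.0982, 0.2388]
eef_rot: [0.694, 0.72, -0.003, -0.004]
wrist_force: [0.6, 0.7, -0.1]
opening: 0.656
```

```bash
python3 - <<'E'
from h import *
o=telemetry.get_obs(); print(o['tcp_pos'],o['opening'],o['wrist_force'],o['joint_pos'].round(2))
plan([(slot(4,.160,0,.017)+.09*UZ+.03*SZ,RS),(slot(4,.160,0,.017),RS),(slot(4,.087,0,.017),RS)])
E
```

```text
[ 0.45440118 -0.09824402  0.23881178] 0.6561178366616228 [ 0.6288466   0.71158124 -0.06934516] [-0.21  0.17 -0.25  1.16 -0.    1.32]
12 rows twist [0.0849, 0.0227, 0.0349] xyz [0.0023, 0.0387, 0.0052] -> tcp [0.4819, 0.3662, 0.3011]
3 rows twist [0.0, 0.0, 0.0] xyz [-0.0042, 0.0076, -0.035] -> tcp [0.4693, 0.3889, 0.1961]
2 rows twist [0.0, 0.0, 0.0] xyz [0.0088, -0.016, -0.0316] -> tcp [0.4869, 0.357, 0.1328]
```

>>> drive_tool(
  twist=[
    [0.085, 0.023, 0.035],
    [0.085, 0.023, 0.035],
    [0.085, 0.023, 0.035],
    [0.085, 0.023, 0.035],
    [0.085, 0.023, 0.035],
  ],
  xyz=[
    [0.0023, 0.0387, 0.0052],
    [0.0023, 0.0387, 0.0052],
    [0.0023, 0.0387, 0.0052],
    [0.0023, 0.0387, 0.0052],
    [0.0023, 0.0387, 0.0052],
  ],
  grip=[255, 255, 255, 255, 255],
)

```text
time_s: 33.77
tcp_pos: [0.4675, 0.0981, 0.2773]
eef_rot: [0.611, 0.759, 0.116, -0.191]
wrist_force: [0.4, 0.2, -1.0]
opening: 0.658
```

>>> drive_tool(
  twist=[
    [0.085, 0.023, 0.035],
    [0.085, 0.023, 0.035],
    [0.085, 0.023, 0.035],
    [0.085, 0.023, 0.035],
    [0.085, 0.023, 0.035],
  ],
  xyz=[
    [0.0023, 0.0387, 0.0052],
    [0.0023, 0.0387, 0.0052],
    [0.0023, 0.0387, 0.0052],
    [0.0023, 0.0387, 0.0052],
    [0.0023, 0.0387, 0.0052],
  ],
  grip=[255, 255, 255, 255, 255],
)

```text
time_s: 34.18
tcp_pos: [0.4791, 0.3003, 0.3081]
eef_rot: [0.489, 0.754, 0.227, -0.375]
wrist_force: [0.2, 0.3, -0.7]
opening: 0.657
```

>>> drive_tool(
  twist=[
    [0.085, 0.023, 0.035],
    [0.06, 0.015, 0.025],
    [0, 0, 0],
    [0, 0, 0],
    [0, 0, 0],
  ],
  xyz=[
    [0.0023, 0.035, 0],
    [0.002, 0.025, 0],
    [0, 0, 0],
    [0, 0, 0],
    [0, 0, 0],
  ],
  grip=[255, 255, 255, 255, 255],
)

```text
time_s: 34.6
tcp_pos: [0.4823, 0.3689, 0.3069]
eef_rot: [0.437, 0.742, 0.261, -0.436]
wrist_force: [-0.0, -0.3, 0.2]
opening: 0.653
```

```bash
python3 - <<'E'
from h import *
inslot(4)
plan([(slot(4,.150,0,.0185),RS)])
shot('wrist','w12')
E
```

```text
GP in slot 4 [245.1  -1.9  93. ] rot err [-0.02  -0.004  0.001] j [0.3  0.59 0.19 1.51 1.03 1.17] F [-0.  -0.3  0.2] op 0.653 t 34.6
4 rows twist [-0.005, -0.0009, 0.0003] xyz [-0.0025, 0.0036, -0.0297] -> tcp [0.4723, 0.3834, 0.1882]
```

>>> drive_tool(
  twist=[
    [-0.005, -0.001, 0],
    [-0.005, -0.001, 0],
    [-0.005, -0.001, 0],
    [-0.004, -0.001, 0],
    [0, 0, 0],
  ],
  xyz=[
    [-0.0025, 0.0036, -0.027],
    [-0.0025, 0.0036, -0.03],
    [-0.0025, 0.0036, -0.03],
    [-0.0022, 0.0036, -0.022],
    [0, 0, 0],
  ],
  grip=[255, 255, 255, 255, 255],
)

```text
time_s: 35.07
tcp_pos: [0.4743, 0.379, 0.1991]
eef_rot: [0.442, 0.747, 0.258, -0.425]
wrist_force: [-1.1, -0.1, -0.6]
opening: 0.656
```

```bash
cat >> h.py <<'E'
def inhand(name,d=.0185,off=.0293):
    """overlay of the held lid's near face (d ahead of GP, off behind GP along tool x) in tool frame"""
    v=View(name); c=cams.read_camera('wrist'); T=np.array(c['tool_from_camera'])
    w=View(name); w.R,w.C=T[:3,:3],T[:3,3]
    P=np.array([[55-off*1e3,s*30,54+d*1e3-6] for s in(-1,1)]+[[0-off*1e3+10,s*30,54+d*1e3-6] for s in(1,-1)])/1e3
    uv=w.proj(P); im=cv2.convertScaleAbs(v.im,alpha=2.2); cv2.polylines(im,[np.round(uv).astype(int)],True,(0,255,0),1)
    cv2.imwrite(f'pics/{name}h.png',cv2.resize(im[150:360,170:390],None,fx=2.8,fy=2.8,interpolation=cv2.INTER_CUBIC)); print(uv.round(1).tolist())
E
python3 - <<'E'
from h import *
inslot(4)
plan([(slot(4,.150,0,.0185),RS),(slot(4,.086,0,.0185),RS)])
inhand('w12')
E
```

```text
GP in slot 4 [156.7  -0.3  28.2] rot err [0.001 0.012 0.009] j [ 0.33  0.63 -0.    1.21  1.02  1.24] F [-1.1 -0.1 -0.6] op 0.656 t 35.0667
1 rows twist [0.0015, 0.0116, 0.0088] xyz [-0.002, 0.0044, -0.011] -> tcp [0.4723, 0.3834, 0.1882]
2 rows twist [0.0, 0.0, 0.0] xyz [0.0077, -0.014, -0.0277] -> tcp [0.4878, 0.3554, 0.1327]
[[211.2, 216.6], [345.5, 216.6], [338.3, 302.0], [218.1, 302.0]]
```

View pics/w12h.png

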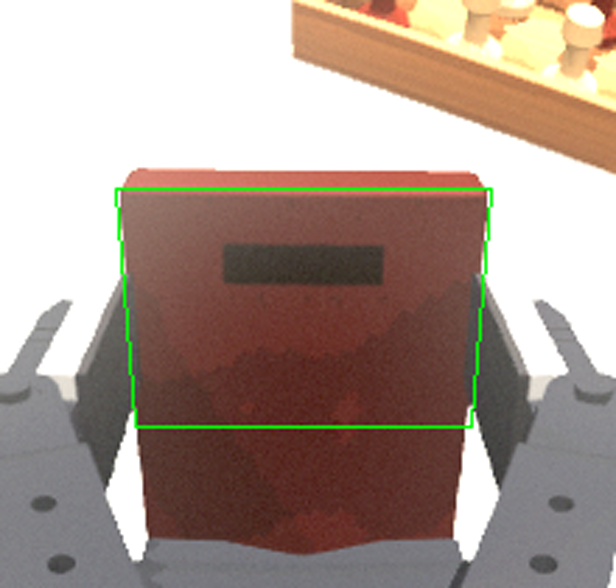

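>>> drive_tool(
  twist=[
    [0, 0.005, 0.004],
    [0.001, 0.005, 0.004],
    [0, 0.002, 0.001],
    [0, 0, 0],
    [0, 0, 0],
  ],
  xyz=[
    [-0.0005, 0.0012, -0.004],
    [-0.0005, 0.0012, -0.004],
    [-0.0002, 0.0006, -0.0015],
    [0, 0, 0],
    [0, 0, 0],
  ],
  grip=[255, 255, 255, 255, 255],
)

```text
time_s: 35.53
tcp_pos: [0.4765, 0.3809, 0.1976]
eef_rot: [0.439, 0.746, 0.257, -0.429]
wrist_force: [0.1, 0.1, -0.6]
opening: 0.656
```

```bash
python3 - <<'E'
from h import *
inslot(4)
plan([(slot(4,.100,0,.020),RS)])
E
```

```text
GP in slot 4 [156.1  -2.7  26.8] rot err [-0.004  0.006  0.002] j [0.33 0.65 0.01 1.23 1.02 1.23] F [ 0.1  0.1 -0.6] op 0.656 t 35.5333
2 rows twist [-0.0018, 0.0032, 0.0011] xyz [0.0043, -0.0103, -0.026] -> tcp [0.4851, 0.3604, 0.1456]
```

>>> drive_tool(
  twist=[
    [-0.002, 0.003, 0.001],
    [-0.001, 0.002, 0.001],
    [0, 0.001, 0],
    [0, 0, 0],
    [0, 0, 0],
  ],
  xyz=[
    [-0.0012, 0.0028, -0.002],
    [-0.0012, 0.0028, -0.002],
    [-0.0008, 0.0014, -0.001],
    [0, 0, 0],
    [0, 0, 0],
  ],
  grip=[255, 255, 255, 255, 255],
)

```text
time_s: 35.95
tcp_pos: [0.4734, 0.3889, 0.1933]
eef_rot: [0.44, 0.746, 0.255, -0.43]
wrist_force: [0.0, -0.2, -0.8]
opening: 0.659
```

```bash
python3 - <<'E'
from h import *
inslot(4)
plan([(slot(4,.100,0,.020),RS)])
E
```

```text
GP in slot 4 [156.6  -3.7  17.3] rot err [-0.001  0.002 -0.   ] j [0.34 0.65 0.01 1.2  1.03 1.25] F [ 0.  -0.2 -0.8] op 0.659 t 35.95
2 rows twist [-0.0005, 0.0008, -0.0001] xyz [0.0058, -0.0143, -0.0238] -> tcp [0.4851, 0.3604, 0.1456]
```

>>> drive_tool(
  twist=[
    [0, 0, 0],
    [0, 0, 0],
    [0, 0, 0],
    [0, 0, 0],
    [0, 0, 0],
  ],
  xyz=[
    [0.0026, -0.0058, -0.0097],
    [0.0026, -0.0058, -0.0097],
    [0.0026, -0.0058, -0.0097],
    [0.0015, -0.003, -0.005],
    [0, 0, 0],
  ],
  grip=[255, 255, 255, 255, 255],
)

```text
time_s: 36.37
tcp_pos: [0.4833, 0.3659, 0.155]
eef_rot: [0.44, 0.746, 0.255, -0.43]
wrist_force: [1.0, 0.4, -0.5]
opening: 0.653
```

```bash
python3 - <<'E'
from h import *
inslot(4)
plan([(slot(4,.087,0,.019),RS)])
E
```

```text
GP in slot 4 [111.   -1.2  19.7] rot err [-0.001  0.001 -0.   ] j [0.3  0.71 0.   1.2  1.01 1.18] F [ 1.   0.4 -0.5] op 0.653 t 36.3667
1 rows twist [-0.0006, 0.0011, -0.0004] xyz [0.0045, -0.0105, -0.0211] -> tcp [0.4878, 0.3554, 0.1338]
```

>>> drive_tool(
  twist=[
    [0, 0, 0],
    [0, 0, 0],
    [0, 0, 0],
    [0, 0, 0],
    [0, 0, 0],
  ],
  xyz=[
    [0.0012, -0.0028, -0.0055],
    [0.0012, -0.0028, -0.0055],
    [0.0012, -0.0028, -0.0055],
    [0.0006, -0.0014, -0.0025],
    [0, 0, 0],
  ],
  grip=[255, 255, 255, 255, 255],
)

```text
time_s: 36.78
tcp_pos: [0.4882, 0.3545, 0.1331]
eef_rot: [0.44, 0.746, 0.254, -0.431]
wrist_force: [0.0, 0.3, -0.3]
opening: 0.65
```

```bash
python3 - <<'E'
from h import *
inslot(4)
E
```

```text
GP in slot 4 [85.9  0.1 19.5] rot err [-0.    -0.     0.001] j [0.28 0.74 0.   1.2  1.01 1.14] F [ 0.   0.3 -0.3] op 0.65 t 36.7833
```

>>> drive_tool(
  twist=[
    [0, 0, 0],
    [0, 0, 0],
    [0, 0, 0],
    [0, 0, 0],
    [0, 0, 0],
  ],
  xyz=[
    [0, 0, 0],
    [0, 0, 0],
    [0, 0, 0],
    [0, 0, 0],
    [0, 0, 0],
  ],
  grip=[0, 0, 0, 0, 0],
)

```text
time_s: 37.2
tcp_pos: [0.4884, 0.355, 0.1341]
eef_rot: [0.44, 0.746, 0.255, -0.43]
wrist_force: [-0.5, -0.1, -0.5]
opening: 0.998
```

>>> drive_tool(
  twist=[
    [0, 0, 0],
    [0, 0, 0],
    [0, 0, 0],
    [0, 0, 0],
    [0, 0, 0],
  ],
  xyz=[
    [0.005, -0.009, 0.006],
    [0.008, -0.015, 0.01],
    [0.01, -0.018, 0.012],
    [0.008, -0.015, 0.025],
    [0.006, -0.012, 0.03],
  ],
  grip=[0, 0, 0, 0, 0],
)

```text
time_s: 37.62
tcp_pos: [0.5222, 0.2859, 0.2162]
eef_rot: [0.439, 0.746, 0.252, -0.433]
wrist_force: [0.4, 0.3, -0.2]
opening: 0.999
```

```bash
python3 - <<'E'
from h import *
inslot(4)
a=shot('wrist','w13'); v=View('w13')
c=slot(4,.055,0,-.003)
P=[c+a_*.055*SX+b*.03*RY+.006*SZ for a_,b in [(-.5,-1),(1,-1),(1,1),(-.5,1)]]
im=cv2.convertScaleAbs(cv2.resize(a,(800,600),interpolation=cv2.INTER_CUBIC),alpha=1.8)
cv2.polylines(im,[(v.proj(P)/.7).astype(int)],True,(0,255,0),1); cv2.imwrite('pics/w13b.png',im[100:450,200:650])
g,D=wetgrasp([.612,-.1435],78)
plan([(g+.17*UZ,D)])
E
```

```text
GP in slot 4 [119.7   3.9 127.3] rot err [-0.    -0.006 -0.006] j [0.16 0.75 0.23 1.58 0.95 0.94] F [ 0.4  0.3 -0.2] op 0.999 t 37.6167
11 rows twist [-0.0962, -0.0144, -0.0591] xyz [0.0085, -0.0362, 0.0023] -> tcp [0.6182, -0.1142, 0.247]
```

View pics/w13b.png

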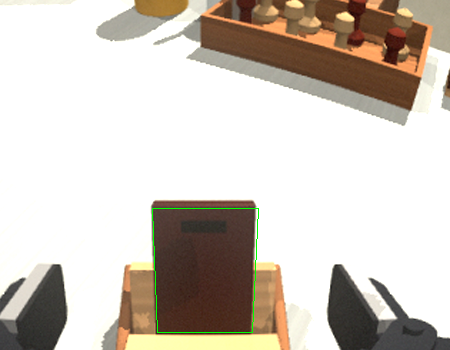

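>>> drive_tool(
  twist=[
    [-0.096, -0.0144, -0.059],
    [-0.096, -0.0144, -0.059],
    [-0.096, -0.0144, -0.059],
    [-0.096, -0.0144, -0.059],
    [-0.096, -0.0144, -0.059],
  ],
  xyz=[
    [0.0085, -0.036, 0.005],
    [0.0085, -0.036, 0.005],
    [0.0085, -0.036, 0.005],
    [0.0085, -0.036, 0.005],
    [0.0085, -0.036, 0.005],
  ],
  grip=[0, 0, 0, 0, 0],
)

```text
time_s: 38.08
tcp_pos: [0.568, 0.1004, 0.2474]
eef_rot: [0.629, 0.726, 0.142, -0.241]
wrist_force: [0.6, 0.9, -0.3]
opening: 1.001
```

>>> drive_tool(
  twist=[
    [-0.096, -0.0144, -0.059],
    [-0.096, -0.0144, -0.059],
    [-0.096, -0.0144, -0.059],
    [-0.096, -0.0144, -0.059],
    [-0.09, -0.014, -0.05],
  ],
  xyz=[
    [0.0085, -0.036, 0.002],
    [0.0085, -0.036, 0],
    [0.0085, -0.036, 0],
    [0.0085, -0.036, 0],
    [0.0085, -0.033, 0],
  ],
  grip=[0, 0, 0, 0, 0],
)

```text
time_s: 38.5
tcp_pos: [0.613, -0.0869, 0.256]
eef_rot: [0.765, 0.644, 0.021, -0.024]
wrist_force: [0.8, -0.4, -1.1]
opening: 0.999
```

>>> drive_tool(
  twist=[
    [-0.05, -0.008, -0.03],
    [0, 0, 0],
    [0, 0, 0],
    [0, 0, 0],
    [0, 0, 0],
  ],
  xyz=[
    [0.005, -0.02, 0],
    [0.002, -0.007, 0],
    [0, 0, 0],
    [0, 0, 0],
    [0, 0, 0],
  ],
  grip=[0, 0, 0, 0, 0],
)

```text
time_s: 38.92
tcp_pos: [0.6209, -0.1171, 0.2576]
eef_rot: [0.776, 0.631, 0.009, 0.001]
wrist_force: [-0.4, 0.7, -0.7]
opening: 1.0
```

```bash
python3 - <<'E'
from h import *
o=telemetry.get_obs(); print(o['tcp_pos'],o['joint_pos'].round(2))
shot('wrist','w14'); wets(View('w14'))
g,D=wetgrasp([.611,-.1436],78)
plan([(g+.03*UZ,D)])
E
```

```text
[ 0.62088955 -0.11712893  0.25763457] [-0.19  0.49  0.24  1.31  0.01  1.59]
([488.6, -274.5], 69.6, 53.2, 88.9, [199.0, 330.0])
([611.3, -273.8], 86.0, 58.5, 85.8, [294.0, 315.0])
([612.1, -144.4], 108.5, 58.5, 78.0, [272.0, 211.0])
([1017.3, -328.8], 784.5, 178.3, -82.0, [541.0, 184.0])
([528.6, 44.6], 98.1, 72.6, -77.6, [173.0, 61.0])
4 rows twist [-0.0022, 0.0039, -0.001] xyz [-0.0009, 0.0007, -0.0376] -> tcp [0.6172, -0.1143, 0.107]
```

>>> drive_tool(
  twist=[
    [-0.002, 0.004, 0],
    [-0.002, 0.004, 0],
    [-0.002, 0.004, 0],
    [-0.002, 0.004, 0],
    [0, 0.002, 0],
  ],
  xyz=[
    [-0.002, 0, -0.03],
    [-0.002, 0, -0.037],
    [-0.002, 0, -0.037],
    [-0.002, 0, -0.03],
    [-0.001, 0, -0.012],
  ],
  grip=[0, 0, 0, 0, 0],
)

```text
time_s: 39.38
tcp_pos: [0.6124, -0.1124, 0.1102]
eef_rot: [0.774, 0.634, 0.003, -0.001]
wrist_force: [-0.7, -0.0, 0.0]
opening: 0.999
```

```bash
python3 - <<'E'
from h import *
g,D=wetgrasp([.6118,-.144],78)
plan([(g,D)])
E
```

```text
1 rows twist [-0.0051, 0.0043, -0.0108] xyz [0.0057, -0.0022, -0.0332] -> tcp [0.618, -0.1147, 0.077]
```

>>> drive_tool(
  twist=[
    [-0.002, 0.002, -0.004],
    [-0.002, 0.002, -0.004],
    [-0.001, 0.001, -0.003],
    [0, 0, 0],
    [0, 0, 0],
  ],
  xyz=[
    [0.0018, -0.0007, -0.01],
    [0.0018, -0.0007, -0.01],
    [0.0015, -0.0007, -0.008],
    [0, 0, -0.003],
    [0, 0, 0],
  ],
  grip=[0, 0, 0, 0, 0],
)

```text
time_s: 39.8
tcp_pos: [0.6168, -0.1118, 0.0743]
eef_rot: [0.776, 0.63, -0.001, -0.003]
wrist_force: [0.3, -0.2, -0.0]
opening: 1.0
```

```bash
python3 - <<'E'
from h import *
g,D=wetgrasp([.6118,-.144],78)
plan([(g,D)])
E
```

```text
1 rows twist [-0.0032, -0.0057, -0.0024] xyz [0.0012, -0.0029, 0.0027] -> tcp [0.618, -0.1147, 0.077]
```

>>> drive_tool(
  twist=[
    [-0.003, -0.005, -0.002],
    [0, 0, 0],
    [0, 0, 0],
    [0, 0, 0],
    [0, 0, 0],
  ],
  xyz=[
    [0.001, -0.0025, 0.002],
    [0, 0, 0],
    [0, 0, 0],
    [0, 0, 0],
    [0, 0, 0],
  ],
  grip=[0, 0, 255, 255, 255],
)

```text
time_s: 40.22
tcp_pos: [0.6204, -0.1151, 0.0809]
eef_rot: [0.777, 0.629, 0.002, 0.002]
wrist_force: [17.3, -3.5, 35.2]
opening: 0.6
```

>>> drive_tool(
  twist=[
    [0, 0, 0],
    [0, 0, 0],
    [0, 0, 0],
    [0, 0, 0],
    [0, 0, 0],
  ],
  xyz=[
    [0, 0, 0],
    [0, 0, 0],
    [0, 0, 0],
    [0, 0, 0],
    [0, 0, 0.004],
  ],
  grip=[255, 255, 255, 255, 255],
)

```text
time_s: 40.63
tcp_pos: [0.6206, -0.1149, 0.09]
eef_rot: [0.777, 0.629, 0.004, 0.003]
wrist_force: [-0.2, -0.1, -0.8]
opening: -0.0
```

>>> drive_tool(
  twist=[
    [0, 0, 0],
    [0, 0, 0],
    [0, 0, 0],
    [0, 0, 0],
    [0, 0, 0],
  ],
  xyz=[
    [0, 0, 0.02],
    [0, 0, 0.035],
    [0, 0, 0.035],
    [0, 0, 0.035],
    [0, 0, 0.035],
  ],
  grip=[255, 255, 255, 255, 255],
)

```text
time_s: 41.05
tcp_pos: [0.6155, -0.1141, 0.2489]
eef_rot: [0.777, 0.629, -0.001, -0.002]
wrist_force: [1.6, -0.6, -0.1]
opening: 0.002
```

```bash
python3 - <<'E'
from h import *
o=telemetry.get_obs(); print(o['tcp_pos'],o['opening'],o['wrist_force'],o['joint_pos'].round(2))
plan([(slot(3,.160,0,.019)+.09*UZ+.03*SZ,RS)])
E
```

```text
[ 0.61554401 -0.11407369  0.24887671] 0.0016891590384593249 [ 1.55745744 -0.6207615  -0.10588859] [-0.18  0.5   0.23  1.31  0.    1.6 ]
12 rows twist [0.088, 0.0128, 0.0537] xyz [-0.0089, 0.036, 0.0044] -> tcp [0.5088, 0.3174, 0.3021]
```

>>> drive_tool(
  twist=[
    [0, 0, 0],
    [0, 0, 0],
    [0, 0, 0],
    [0, 0, 0],
    [0, 0, 0],
  ],
  xyz=[
    [0, 0, 0],
    [0, 0, 0],
    [0, 0, 0],
    [0, 0, 0],
    [0, 0, 0],
  ],
  grip=[0, 0, 0, 0, 0],
)

```text
time_s: 41.47
tcp_pos: [0.6178, -0.1146, 0.2569]
eef_rot: [0.777, 0.629, 0.003, 0.002]
wrist_force: [0.8, 0.3, -0.6]
opening: 0.707
```

```bash
python3 - <<'E'
from h import *
shot('wrist','w15'); wets(View('w15'))
g,D=wetgrasp([.6118,-.144],78,.020)
plan([(g,D)])
E
```

```text
([611.1, -273.0], 90.1, 58.7, 85.7, [298.0, 314.0])
([617.2, -146.2], 109.5, 58.3, 73.3, [282.0, 212.0])
([1035.4, -421.8], 971.8, 199.7, -78.7, [543.0, 204.0])
([528.8, 43.5], 96.1, 72.8, -77.6, [177.0, 61.0])
5 rows twist [0.0, 0.0013, 0.0] xyz [0.0001, -0.0, -0.0365] -> tcp [0.618, -0.1147, 0.074]
```

```bash
python3 - <<'E'
from h import *
g,D=wetgrasp([.6168,-.146],73.5,.021)
plan([(g+.015*UZ,D)])
E
```

```text
5 rows twist [0.0001, 0.0013, -0.0157] xyz [0.0015, -0.0005, -0.0333] -> tcp [0.6253, -0.1172, 0.09]
```

>>> drive_tool(
  twist=[
    [0, 0.002, -0.016],
    [0, 0.002, -0.016],
    [0, 0.002, -0.016],
    [0, 0.002, -0.016],
    [0, 0.001, -0.012],
  ],
  xyz=[
    [0.002, -0.001, -0.03],
    [0.002, -0.001, -0.037],
    [0.002, -0.001, -0.037],
    [0.002, 0, -0.033],
    [0.001, 0, -0.015],
  ],
  grip=[0, 0, 0, 0, 0],
)

```text
time_s: 41.93
tcp_pos: [0.6264, -0.1176, 0.0999]
eef_rot: [0.801, 0.598, -0.0, 0.001]
wrist_force: [-0.2, 0.4, 0.5]
opening: 1.0
```

```bash
python3 - <<'E'
from h import *
g,D=wetgrasp([.6168,-.146],73.5,.021)
plan([(g,D)])
E
```

```text
1 rows twist [0.0016, 0.001, 0.0005] xyz [-0.0011, 0.0004, -0.0249] -> tcp [0.6253, -0.1172, 0.075]
```

>>> drive_tool(
  twist=[
    [0, 0, 0],
    [0, 0, 0],
    [0, 0, 0],
    [0, 0, 0],
    [0, 0, 0],
  ],
  xyz=[
    [0, 0, -0.007],
    [0, 0, -0.008],
    [0, 0, -0.006],
    [0, 0, -0.0025],
    [0, 0, 0],
  ],
  grip=[0, 0, 0, 0, 0],
)

```text
time_s: 42.35
tcp_pos: [0.6235, -0.1171, 0.0699]
eef_rot: [0.801, 0.598, -0.003, -0.002]
wrist_force: [0.1, -0.5, -0.6]
opening: 0.999
```

```bash
python3 - <<'E'
from h import *
g,D=wetgrasp([.6168,-.146],73.5,.021)
plan([(g,D)])
E
```

```text
1 rows twist [0.0001, -0.0072, -0.0002] xyz [0.0018, -0.0002, 0.0051] -> tcp [0.6253, -0.1172, 0.075]
```

>>> drive_tool(
  twist=[
    [0, -0.006, 0],
    [0, 0, 0],
    [0, 0, 0],
    [0, 0, 0],
    [0, 0, 0],
  ],
  xyz=[
    [0.001, 0, 0.0015],
    [0, 0, 0],
    [0, 0, 0],
    [0, 0, 0],
    [0, 0, 0],
  ],
  grip=[0, 255, 255, 255, 255],
)

```text
time_s: 42.77
tcp_pos: [0.627, -0.1175, 0.0762]
eef_rot: [0.801, 0.599, 0.002, 0.002]
wrist_force: [-0.1, -0.4, -1.1]
opening: 0.671
```

>>> drive_tool(
  twist=[
    [0, 0, 0],
    [0, 0, 0],
    [0, 0, 0],
    [0, 0, 0],
    [0, 0, 0],
  ],
  xyz=[
    [0, 0, 0],
    [0, 0, 0],
    [0, 0, 0],
    [0, 0, 0],
    [0, 0, 0],
  ],
  grip=[255, 255, 255, 255, 255],
)

```text
time_s: 43.18
tcp_pos: [0.6274, -0.1176, 0.077]
eef_rot: [0.801, 0.599, 0.003, 0.003]
wrist_force: [1.2, -0.3, -1.1]
opening: 0.676
```

```bash
python3 - <<'E'
from h import *
o=telemetry.get_obs(); print(o['tcp_pos'],o['opening'],o['wrist_force'],o['joint_pos'].round(2))
g,D=wetgrasp([.6168,-.146],73.5,.021); plan([(g,D)])
E
```

```text
[ 0.62737904 -0.11759077  0.07702259] 0.6758173629640573 [ 1.17987071 -0.31423106 -1.13292219] [-0.19  0.61 -0.02  0.92 -0.    1.67]
1 rows twist [0.0015, 0.0075, -0.0007] xyz [-0.0021, 0.0004, -0.002] -> tcp [0.6253, -0.1172, 0.075]
```

>>> drive_tool(
  twist=[
    [0, 0, 0],
    [0, 0, 0],
    [0, 0, 0],
    [0, 0, 0],
    [0, 0, 0],
  ],
  xyz=[
    [0, 0, 0.01],
    [0, 0, 0.035],
    [0, 0, 0.035],
    [0, 0, 0.035],
    [0, 0, 0.035],
  ],
  grip=[255, 255, 255, 255, 255],
)

```text
time_s: 43.6
tcp_pos: [0.6216, -0.1165, 0.2261]
eef_rot: [0.801, 0.599, -0.003, -0.003]
wrist_force: [0.9, -1.2, -0.3]
opening: 0.673
```

```bash
python3 - <<'E'
from h import *
o=telemetry.get_obs(); print(o['tcp_pos'],o['opening'])
plan([(slot(3,.160,0,.014)+.09*UZ+.03*SZ,RS)])
E
```

```text
[ 0.62160073 -0.11650288  0.22613189] 0.6727484447115463
12 rows twist [0.089, 0.0091, 0.0594] xyz [-0.0096, 0.0365, 0.0061] -> tcp [0.5067, 0.3212, 0.2996]
```

>>> drive_tool(
  twist=[
    [0.089, 0.009, 0.059],
    [0.089, 0.009, 0.059],
    [0.089, 0.009, 0.059],
    [0.089, 0.009, 0.059],
    [0.089, 0.009, 0.059],
  ],
  xyz=[
    [-0.0096, 0.0365, 0.008],
    [-0.0096, 0.0365, 0.008],
    [-0.0096, 0.0365, 0.008],
    [-0.0096, 0.0365, 0.006],
    [-0.0096, 0.0365, 0.006],
  ],
  grip=[255, 255, 255, 255, 255],
)

```text
time_s: 44.02
tcp_pos: [0.5747, 0.0678, 0.279]
eef_rot: [0.682, 0.695, 0.121, -0.191]
wrist_force: [-0.2, 0.7, -1.0]
opening: 0.677
```

>>> drive_tool(
  twist=[
    [0.089, 0.009, 0.059],
    [0.089, 0.009, 0.059],
    [0.089, 0.009, 0.059],
    [0.089, 0.009, 0.059],
    [0.089, 0.009, 0.059],
  ],
  xyz=[
    [-0.0096, 0.0365, 0.006],
    [-0.0096, 0.0365, 0.006],
    [-0.0096, 0.0365, 0.004],
    [-0.0096, 0.0365, 0.004],
    [-0.0096, 0.0365, 0.004],
  ],
  grip=[255, 255, 255, 255, 255],
)

```text
time_s: 44.43
tcp_pos: [0.5242, 0.2573, 0.3123]
eef_rot: [0.51, 0.739, 0.235, -0.372]
wrist_force: [0.4, -0.2, -0.9]
opening: 0.677
```

>>> drive_tool(
  twist=[
    [0.089, 0.009, 0.059],
    [0.06, 0.006, 0.04],
    [0, 0, 0],
    [0, 0, 0],
    [0, 0, 0],
  ],
  xyz=[
    [-0.0096, 0.034, 0],
    [-0.007, 0.022, 0],
    [0, 0, 0],
    [0, 0, 0],
    [0, 0, 0],
  ],
  grip=[255, 255, 255, 255, 255],
)

```text
time_s: 44.85
tcp_pos: [0.5041, 0.3212, 0.3146]
eef_rot: [0.438, 0.742, 0.268, -0.431]
wrist_force: [0.8, 0.1, -0.6]
opening: 0.677
```

```bash
python3 - <<'E'
from h import *
inslot(3)
plan([(slot(3,.155,0,.0175),RS)])
E
```

```text
GP in slot 3 [252.6   1.2  95.5] rot err [-0.026  0.01   0.012] j [0.22 0.63 0.26 1.65 1.01 1.04] F [ 0.8  0.1 -0.6] op 0.677 t 44.85
4 rows twist [-0.0065, 0.0024, 0.0031] xyz [-0.0018, 0.0045, -0.0307] -> tcp [0.4968, 0.3391, 0.192]
```

>>> drive_tool(
  twist=[
    [-0.0065, 0.0024, 0.003],
    [-0.0065, 0.0024, 0.003],
    [-0.0065, 0.0024, 0.003],
    [-0.006, 0.002, 0.003],
    [0, 0, 0],
  ],
  xyz=[
    [-0.0018, 0.0045, -0.028],
    [-0.0018, 0.0045, -0.031],
    [-0.0018, 0.0045, -0.031],
    [-0.0018, 0.0045, -0.025],
    [-0.001, 0.003, -0.004],
  ],
  grip=[255, 255, 255, 255, 255],
)

```text
time_s: 45.27
tcp_pos: [0.4991, 0.3384, 0.1971]
eef_rot: [0.442, 0.747, 0.257, -0.424]
wrist_force: [-0.0, 0.6, -1.0]
opening: 0.674
```

```bash
python3 - <<'E'
from h import *
inslot(3)
plan([(slot(3,.155,0,.0175),RS)])
E
```

```text
GP in slot 3 [158.2  -2.3  21.5] rot err [0.003 0.012 0.008] j [0.25 0.69 0.08 1.35 0.99 1.11] F [-0.   0.6 -1. ] op 0.674 t 45.2667
1 rows twist [0.0034, 0.0122, 0.0078] xyz [-0.0022, 0.0006, -0.0052] -> tcp [0.4968, 0.3391, 0.192]
```

>>> drive_tool(
  twist=[
    [0.001, 0.005, 0.003],
    [0.001, 0.004, 0.003],
    [0, 0.002, 0.001],
    [0, 0, 0],
    [0, 0, 0],
  ],
  xyz=[
    [-0.001, 0.0005, -0.004],
    [-0.001, 0.0003, -0.003],
    [-0.001, 0, -0.001],
    [0, 0, 0],
    [0, 0, 0],
  ],
  grip=[255, 255, 255, 255, 255],
)

```text
time_s: 45.68
tcp_pos: [0.4979, 0.3378, 0.1935]
eef_rot: [0.441, 0.746, 0.256, -0.428]
wrist_force: [-0.0, -0.1, -0.3]
opening: 0.675
```

```bash
python3 - <<'E'
from h import *
inslot(3)
plan([(slot(3,.110,0,.0175),RS)])
E
```

```text
GP in slot 3 [155.4  -0.6  19.7] rot err [0.001 0.005 0.004] j [0.25 0.7  0.09 1.36 0.99 1.1 ] F [-0.  -0.1 -0.3] op 0.675 t 45.6833
2 rows twist [0.0003, 0.0024, 0.0018] xyz [0.0049, -0.0092, -0.0203] -> tcp [0.5077, 0.3194, 0.153]
```

>>> drive_tool(
  twist=[
    [0, 0.001, 0.001],
    [0, 0.001, 0.001],
    [0, 0.001, 0.001],
    [0, 0, 0],
    [0, 0, 0],
  ],
  xyz=[
    [0.0024, -0.0042, -0.0098],
    [0.0026, -0.005, -0.0105],
    [0.0026, -0.005, -0.0105],
    [0.0017, -0.0035, -0.006],
    [0, 0, 0],
  ],
  grip=[255, 255, 255, 255, 255],
)

```text
time_s: 46.1
tcp_pos: [0.5088, 0.3197, 0.1578]
eef_rot: [0.439, 0.745, 0.258, -0.431]
wrist_force: [-9.2, 8.4, 20.3]
opening: 0.674
```

```bash
python3 - <<'E'
from h import *
inslot(3)
plan([(slot(3,.086,0,.017),RS)])
E
```

```text
GP in slot 3 [114.4  -1.5  20.1] rot err [-0.008  0.002  0.003] j [0.22 0.76 0.09 1.36 0.99 1.04] F [-9.2  8.4 20.3] op 0.674 t 46.1
1 rows twist [-0.0081, 0.0024, 0.0034] xyz [0.0045, -0.0105, -0.0259] -> tcp [0.5133, 0.3093, 0.132]
```

>>> drive_tool(
  twist=[
    [-0.004, 0.001, 0.002],
    [-0.004, 0.001, 0.002],
    [0, 0, 0],
    [0, 0, 0],
    [0, 0, 0],
  ],
  xyz=[
    [-0.001, 0.0018, 0.0035],
    [-0.0012, 0.0022, -0.0015],
    [-0.0013, 0.0024, -0.0015],
    [0, 0, 0],
    [0, 0, 0],
  ],
  grip=[255, 255, 255, 255, 255],
)

```text
time_s: 46.52
tcp_pos: [0.5053, 0.3251, 0.1546]
eef_rot: [0.441, 0.745, 0.253, -0.432]
wrist_force: [-1.0, 0.2, -1.2]
opening: 0.676
```

```bash
python3 - <<'E'
from h import *
inslot(3)
plan([(slot(3,.100,0,.0145),RS)])
shot('wrist','w16'); inhand('w16',.0145,.0301)
E
```

```text
GP in slot 3 [114.5  -0.6  13. ] rot err [ 0.001 -0.004  0.001] j [0.23 0.76 0.09 1.34 0.98 1.06] F [-1.   0.2 -1.2] op 0.676 t 46.5167
1 rows twist [0.0008, -0.0037, 0.0005] xyz [0.0036, -0.0078, -0.0118] -> tcp [0.5089, 0.3173, 0.1429]
[[209.5, 221.2], [347.1, 221.2], [339.5, 307.7], [216.9, 307.7]]
```

View pics/w16h.png

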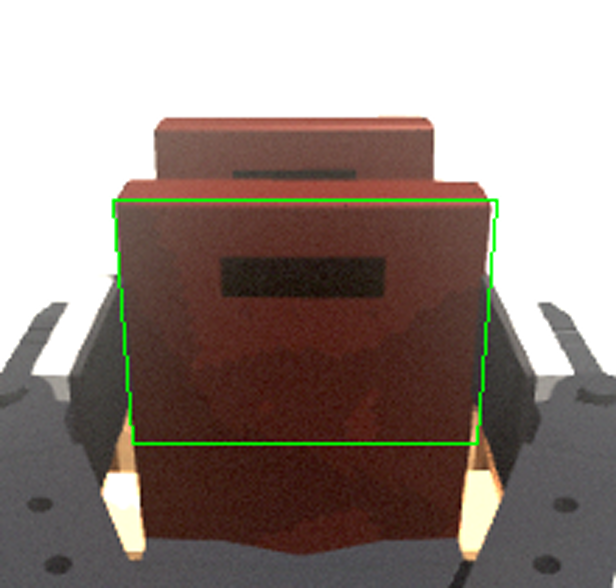

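>>> drive_tool(
  twist=[
    [0, -0.002, 0],
    [0, -0.001, 0],
    [0, 0, 0],
    [0, 0, 0],
    [0, 0, 0],
  ],
  xyz=[
    [0.0012, -0.0024, -0.0034],
    [0.0014, -0.003, -0.0046],
    [0.0012, -0.0024, -0.004],
    [0, 0, 0],
    [0, 0, 0],
  ],
  grip=[255, 255, 255, 255, 255],
)

```text
time_s: 47.03
tcp_pos: [0.5097, 0.316, 0.1412]
eef_rot: [0.441, 0.746, 0.254, -0.43]
wrist_force: [-0.1, 0.3, 0.0]
opening: 0.673
```

```bash
python3 - <<'E'
from h import *
inslot(3)
plan([(slot(3,.086,0,.0145),RS)])
E
```

```text
GP in slot 3 [97.8 -0.1 15. ] rot err [ 0.001 -0.     0.001] j [0.21 0.78 0.09 1.34 0.98 1.03] F [-0.1  0.3  0. ] op 0.673 t 47.0333
1 rows twist [0.0009, -0.0001, 0.0008] xyz [0.0025, -0.0048, -0.0105] -> tcp [0.5122, 0.3111, 0.1307]
```

>>> drive_tool(
  twist=[
    [0, 0, 0],
    [0, 0, 0],
    [0, 0, 0],
    [0, 0, 0],
    [0, 0, 0],
  ],
  xyz=[
    [0.0009, -0.0016, -0.0035],
    [0.0009, -0.0016, -0.0035],
    [0.0005, -0.001, -0.002],
    [0, 0, 0],
    [0, 0, 0],
  ],
  grip=[255, 255, 255, 255, 255],
)

```text
time_s: 47.45
tcp_pos: [0.5123, 0.3113, 0.1312]
eef_rot: [0.441, 0.746, 0.254, -0.43]
wrist_force: [-0.6, 0.6, 2.1]
opening: 0.677
```

```bash
python3 - <<'E'
from h import *
inslot(3)
g,D=wetgrasp([.611,-.287],85.7)
plan([(g+.16*UZ,D)],start=(np.r_[.548,.239,.216],RS))
g,D=wetgrasp([.4843,-.2984],88.2)
plan([(g+.16*UZ,D)],start=(np.r_[.574,.192,.216],RS))
E
```

```text
GP in slot 3 [86.4 -0.2 14.7] rot err [ 0.001 -0.     0.001] j [0.2  0.8  0.09 1.34 0.97 1.02] F [-0.6  0.6  2.1] op 0.677 t 47.45
13 rows twist [-0.0797, -0.0174, -0.0404] xyz [0.005, -0.0382, 0.0016] -> tcp [0.6132, -0.2571, 0.237]
12 rows twist [-0.0858, -0.0207, -0.0405] xyz [-0.0074, -0.0384, 0.0017] -> tcp [0.4852, -0.2684, 0.237]
```

>>> drive_tool(
  twist=[
    [0, 0, 0],
    [0, 0, 0],
    [0, 0, 0],
    [0, 0, 0],
    [0, 0, 0],
  ],
  xyz=[
    [0, 0, 0],
    [0, 0, 0],
    [0, 0, 0],
    [0, 0, 0],
    [0, 0, 0],
  ],
  grip=[0, 0, 0, 0, 0],
)

```text
time_s: 47.87
tcp_pos: [0.5124, 0.3115, 0.1317]
eef_rot: [0.441, 0.746, 0.254, -0.43]
wrist_force: [-0.1, -0.8, 0.5]
opening: 1.0
```

>>> drive_tool(
  twist=[
    [0, 0, 0],
    [0, 0, 0],
    [0, 0, 0],
    [0, 0, 0],
    [0, 0, 0],
  ],
  xyz=[
    [0.005, -0.009, 0.006],
    [0.008, -0.015, 0.01],
    [0.01, -0.018, 0.012],
    [0.008, -0.015, 0.025],
    [0.006, -0.012, 0.03],
  ],
  grip=[0, 0, 0, 0, 0],
)

```text
time_s: 48.28
tcp_pos: [0.5464, 0.2422, 0.213]
eef_rot: [0.44, 0.745, 0.251, -0.434]
wrist_force: [0.4, 0.9, -0.8]
opening: 1.0
```

>>> drive_tool(
  twist=[
    [-0.08, -0.0174, -0.04],
    [-0.08, -0.0174, -0.04],
    [-0.08, -0.0174, -0.04],
    [-0.08, -0.0174, -0.04],
    [-0.08, -0.0174, -0.04],
  ],
  xyz=[
    [0.005, -0.038, 0.008],
    [0.005, -0.038, 0.005],
    [0.005, -0.038, 0.003],
    [0.005, -0.038, 0.002],
    [0.005, -0.038, 0],
  ],
  grip=[0, 0, 0, 0, 0],
)

```text
time_s: 48.7
tcp_pos: [0.5728, 0.0467, 0.2353]
eef_rot: [0.581, 0.751, 0.155, -0.273]
wrist_force: [0.9, -0.3, 0.2]
opening: 1.004
```

>>> drive_tool(
  twist=[
    [-0.08, -0.0174, -0.04],
    [-0.08, -0.0174, -0.04],
    [-0.08, -0.0174, -0.04],
    [-0.08, -0.0174, -0.04],
    [-0.08, -0.0174, -0.04],
  ],
  xyz=[
    [0.005, -0.038, 0],
    [0.005, -0.038, 0],
    [0.005, -0.038, 0],
    [0.005, -0.038, 0],
    [0.005, -0.038, 0],
  ],
  grip=[0, 0, 0, 0, 0],
)

```text
time_s: 49.12
tcp_pos: [0.5983, -0.1546, 0.2388]
eef_rot: [0.694, 0.712, 0.05, -0.092]
wrist_force: [0.8, -0.3, -1.2]
opening: 0.998
```

>>> drive_tool(
  twist=[
    [-0.08, -0.0174, -0.04],
    [-0.08, -0.0174, -0.04],
    [-0.05, -0.01, -0.03],
    [0, 0, 0],
    [0, 0, 0],
  ],
  xyz=[
    [0.005, -0.038, 0],
    [0.005, -0.034, 0],
    [0.005, -0.022, 0],
    [0, -0.005, 0],
    [0, 0, 0],
  ],
  grip=[0, 0, 0, 0, 0],
)

```text
time_s: 49.53
tcp_pos: [0.6131, -0.2647, 0.2417]
eef_rot: [0.741, 0.671, -0.008, 0.009]
wrist_force: [-0.6, 0.7, 0.0]
opening: 0.998
```

```bash
python3 - <<'E'
from h import *
o=telemetry.get_obs(); print(o['tcp_pos'],o['joint_pos'].round(2))
shot('wrist','w17'); wets(View('w17'))
g,D=wetgrasp([.610,-.287],85.7,.020)
plan([(g,D)])
E
```

```text
[ 0.61312028 -0.26469834  0.24172315] [-0.4   0.58  0.35  1.33 -0.02  1.27]
([484.5, -298.1], 109.1, 59.0, 88.1, [159.0, 224.0])
([610.2, -286.6], 109.4, 58.5, 85.8, [276.0, 201.0])
([1008.4, -445.4], 765.2, 168.9, -73.7, [548.0, 191.0])
5 rows twist [0.0047, 0.0002, 0.0048] xyz [-0.0002, 0.0014, -0.0335] -> tcp [0.6122, -0.2571, 0.074]
```

>>> drive_tool(
  twist=[
    [0.005, 0, 0.005],
    [0.005, 0, 0.005],
    [0.005, 0, 0.005],
    [0.005, 0, 0.005],
    [0.002, 0, 0.003],
  ],
  xyz=[
    [0, 0.0017, -0.03],
    [0, 0.0017, -0.036],
    [0, 0.0017, -0.036],
    [0, 0.0015, -0.03],
    [0, 0.001, -0.012],
  ],
  grip=[0, 0, 0, 0, 0],
)

```text
time_s: 50.0
tcp_pos: [0.6141, -0.2508, 0.0968]
eef_rot: [0.731, 0.683, 0.004, 0.001]
wrist_force: [-0.9, 1.5, -0.3]
opening: 1.004
```

>>> drive_tool(
  twist=[
    [0, 0, 0],
    [0, 0, 0],
    [0, 0, 0],
    [0, 0, 0],
    [0, 0, 0],
  ],
  xyz=[
    [0, 0, -0.004],
    [0, 0, -0.004],
    [0, 0, -0.003],
    [0, 0, 0],
    [0, 0, 0],
  ],
  grip=[0, 0, 0, 0, 0],
)

```text
time_s: 50.42
tcp_pos: [0.6132, -0.2464, 0.0834]
eef_rot: [0.729, 0.684, 0.005, -0.003]
wrist_force: [-0.4, -1.2, -0.8]
opening: 0.999
```

```bash
python3 - <<'E'
from h import *
g,D=wetgrasp([.6102,-.2866],85.8,.018)
plan([(g,D)])
E
```

```text
1 rows twist [-0.0109, 0.0024, -0.0102] xyz [-0.0008, -0.0102, -0.0114] -> tcp [0.6124, -0.2567, 0.072]
```

>>> drive_tool(
  twist=[
    [-0.004, 0.001, -0.004],
    [-0.004, 0.001, -0.004],
    [-0.003, 0, -0.002],
    [0, 0, 0],
    [0, 0, 0],
  ],
  xyz=[
    [0, -0.0035, -0.004],
    [0, -0.0035, -0.004],
    [0, -0.003, -0.0025],
    [0, 0, 0],
    [0, 0, 0],
  ],
  grip=[0, 0, 0, 0, 0],
)

```text
time_s: 50.83
tcp_pos: [0.615, -0.2585, 0.075]
eef_rot: [0.733, 0.68, 0.001, 0.003]
wrist_force: [-0.0, 0.6, -0.0]
opening: 1.006
```

```bash
python3 - <<'E'
from h import *
g,D=wetgrasp([.6102,-.2866],85.8,.018)
plan([(g,D)])
E
```

```text
1 rows twist [0.0033, 0.0049, 0.0012] xyz [-0.0026, 0.0018, -0.003] -> tcp [0.6124, -0.2567, 0.072]
```

>>> drive_tool(
  twist=[
    [0, 0, 0],
    [0, 0, 0],
    [0, 0, 0],
    [0, 0, 0],
    [0, 0, 0],
  ],
  xyz=[
    [0, 0, 0],
    [0, 0, 0],
    [0, 0, 0],
    [0, 0, 0],
    [0, 0, 0],
  ],
  grip=[255, 255, 255, 255, 255],
)

```text
time_s: 51.25
tcp_pos: [0.6152, -0.2587, 0.0761]
eef_rot: [0.733, 0.68, 0.001, 0.003]
wrist_force: [-0.1, 0.1, -0.5]
opening: 0.671
```

>>> drive_tool(
  twist=[
    [0, 0, 0],
    [0, 0, 0],
    [0, 0, 0],
    [0, 0, 0],
    [0, 0, 0],
  ],
  xyz=[
    [0, 0, 0],
    [0, 0, 0],
    [0, 0, 0],
    [0, 0, 0],
    [0, 0, 0],
  ],
  grip=[255, 255, 255, 255, 255],
)

```text
time_s: 51.67
tcp_pos: [0.6151, -0.2585, 0.0758]
eef_rot: [0.733, 0.68, 0.001, 0.003]
wrist_force: [0.4, 0.1, -0.3]
opening: 0.67
```

```bash
python3 - <<'E'
from h import *
g,D=wetgrasp([.6102,-.2866],85.8,.018)
plan([(g,D)])
E
```

```text
1 rows twist [0.0033, 0.0056, 0.0012] xyz [-0.0027, 0.0018, -0.0038] -> tcp [0.6124, -0.2567, 0.072]
```

>>> drive_tool(
  twist=[
    [0, 0, 0],
    [0, 0, 0],
    [0, 0, 0],
    [0, 0, 0],
    [0, 0, 0],
  ],
  xyz=[
    [0, 0, 0.01],
    [0, 0, 0.035],
    [0, 0, 0.035],
    [0, 0, 0.035],
    [0, 0, 0.035],
  ],
  grip=[255, 255, 255, 255, 255],
)

```text
time_s: 52.08
tcp_pos: [0.6098, -0.2562, 0.2248]
eef_rot: [0.733, 0.68, -0.002, -0.004]
wrist_force: [1.2, -1.2, -1.0]
opening: 0.677
```

```bash
python3 - <<'E'
from h import *
plan([(slot(2,.160,0,.014)+.09*UZ+.03*SZ,RS)])
E
```

```text
14 rows twist [0.074, 0.0156, 0.0372] xyz [-0.0055, 0.0379, 0.0053] -> tcp [0.5328, 0.2739, 0.2996]
```

>>> drive_tool(
  twist=[
    [0.074, 0.0156, 0.037],
    [0.074, 0.0156, 0.037],
    [0.074, 0.0156, 0.037],
    [0.074, 0.0156, 0.037],
    [0.074, 0.0156, 0.037],
  ],
  xyz=[
    [-0.0055, 0.0375, 0.008],
    [-0.0055, 0.0375, 0.008],
    [-0.0055, 0.0375, 0.008],
    [-0.0055, 0.0375, 0.006],
    [-0.0055, 0.0375, 0.006],
  ],
  grip=[255, 255, 255, 255, 255],
)

```text
time_s: 52.5
tcp_pos: [0.5827, -0.0679, 0.2777]
eef_rot: [0.654, 0.732, 0.101, -0.161]
wrist_force: [-0.1, 0.1, -1.8]
opening: 0.675
```

>>> drive_tool(
  twist=[
    [0.074, 0.0156, 0.037],
    [0.074, 0.0156, 0.037],
    [0.074, 0.0156, 0.037],
    [0.074, 0.0156, 0.037],
    [0.074, 0.0156, 0.037],
  ],
  xyz=[
    [-0.0055, 0.0375, 0.006],
    [-0.0055, 0.0375, 0.006],
    [-0.0055, 0.0375, 0.004],
    [-0.0055, 0.0375, 0.004],
    [-0.0055, 0.0375, 0.004],
  ],
  grip=[255, 255, 255, 255, 255],
)

```text
time_s: 52.92
tcp_pos: [0.5533, 0.1274, 0.3104]
eef_rot: [0.542, 0.751, 0.2, -0.32]
wrist_force: [1.1, 0.3, -1.3]
opening: 0.672
```

>>> drive_tool(
  twist=[
    [0.074, 0.0156, 0.037],
    [0.074, 0.0156, 0.037],
    [0.074, 0.0156, 0.037],
    [0.045, 0.01, 0.023],
    [0, 0, 0],
  ],
  xyz=[
    [-0.0055, 0.0375, 0],
    [-0.0055, 0.0375, 0],
    [-0.0055, 0.035, 0],
    [-0.004, 0.022, 0],
    [0, 0, 0],
  ],
  grip=[255, 255, 255, 255, 255],
)

```text
time_s: 53.33
tcp_pos: [0.5296, 0.2704, 0.3151]
eef_rot: [0.441, 0.743, 0.265, -0.429]
wrist_force: [-0.3, -0.5, -0.4]
opening: 0.671
```

```bash
python3 - <<'E'
from h import *
inslot(2)
plan([(slot(2,.155,0,.015),RS)])
E
```

```text
GP in slot 2 [251.1   3.4  98.1] rot err [-0.015  0.009  0.014] j [0.13 0.7  0.37 1.79 0.96 0.91] F [-0.3 -0.5 -0.4] op 0.671 t 53.3333
4 rows twist [-0.0037, 0.0023, 0.0034] xyz [-0.0019, 0.0058, -0.0311] -> tcp [0.5219, 0.2937, 0.1907]
```

>>> drive_tool(
  twist=[
    [-0.004, 0.0024, 0.003],
    [-0.004, 0.0024, 0.003],
    [-0.004, 0.0024, 0.003],
    [-0.003, 0.002, 0.003],
    [0, 0, 0],
  ],
  xyz=[
    [-0.0022, 0.0062, -0.028],
    [-0.0022, 0.0062, -0.031],
    [-0.0022, 0.0062, -0.031],
    [-0.0022, 0.0062, -0.025],
    [-0.001, 0.003, -0.004],
  ],
  grip=[255, 255, 255, 255, 255],
)

```text
time_s: 53.75
tcp_pos: [0.5198, 0.2998, 0.1964]
eef_rot: [0.439, 0.748, 0.255, -0.428]
wrist_force: [-0.5, -0.4, -1.3]
opening: 0.675
```

>>> drive_tool(
  twist=[
    [0.001, 0.005, 0.003],
    [0.001, 0.004, 0.003],
    [0, 0.002, 0.001],
    [0, 0, 0],
    [0, 0, 0],
  ],
  xyz=[
    [-0.001, 0.0005, -0.004],
    [-0.001, 0.0003, -0.003],
    [-0.001, 0, -0.001],
    [0, 0, 0],
    [0, 0, 0],
  ],
  grip=[255, 255, 255, 255, 255],
)

```text
time_s: 54.17
tcp_pos: [0.518, 0.2999, 0.1927]
eef_rot: [0.437, 0.747, 0.253, -0.432]
wrist_force: [1.0, 0.4, -0.6]
opening: 0.67
```

```bash
python3 - <<'E'
from h import *
inslot(2)
plan([(slot(2,.150,0,.015),RS),(slot(2,.108,0,.015),RS)])
E
```

```text
GP in slot 2 [160.5   0.7   9.6] rot err [-0.001 -0.001 -0.008] j [0.19 0.76 0.18 1.5  0.96 0.97] F [ 1.   0.4 -0.6] op 0.67 t 54.1667
1 rows twist [-0.0013, -0.0009, -0.0075] xyz [0.0051, -0.0084, -0.0063] -> tcp [0.5231, 0.2915, 0.1864]
2 rows twist [0.0, 0.0, 0.0] xyz [0.0051, -0.0092, -0.0182] -> tcp [0.5332, 0.2731, 0.15]
```

>>> drive_tool(
  twist=[
    [0, 0, -0.003],
    [0, 0, -0.003],
    [0, 0, -0.002],
    [0, 0, 0],
    [0, 0, 0],
  ],
  xyz=[
    [0.0017, -0.0028, -0.002],
    [0.0017, -0.0028, -0.002],
    [0.0012, -0.002, -0.0015],
    [0, 0, 0],
    [0, 0, 0],
  ],
  grip=[255, 255, 255, 255, 255],
)

```text
time_s: 54.58
tcp_pos: [0.5245, 0.2907, 0.189]
eef_rot: [0.44, 0.746, 0.256, -0.43]
wrist_force: [-0.3, 1.5, -0.6]
opening: 0.678
```

```bash
python3 - <<'E'
from h import *
inslot(2)
E
```

```text
GP in slot 2 [151.6  -1.1  17.5] rot err [-0.002  0.003  0.003] j [0.17 0.77 0.19 1.5  0.96 0.96] F [-0.3  1.5 -0.6] op 0.678 t 54.5833
```

>>> drive_tool(
  twist=[
    [0, 0, 0],
    [0, 0, 0],
    [0, 0, 0],
    [0, 0, 0],
    [0, 0, 0],
  ],
  xyz=[
    [0.0024, -0.0044, -0.0087],
    [0.0028, -0.005, -0.01],
    [0.0028, -0.005, -0.01],
    [0.0015, -0.0026, -0.0052],
    [0, 0, 0],
  ],
  grip=[255, 255, 255, 255, 255],
)

```text
time_s: 55.0
tcp_pos: [0.5347, 0.2717, 0.1509]
eef_rot: [0.44, 0.746, 0.256, -0.43]
wrist_force: [-1.2, 0.4, -1.1]
opening: 0.675
```

```bash
python3 - <<'E'
from h import *
inslot(2)
plan([(slot(2,.085,0,.015),RS)])
g,D=wetgrasp([.4845,-.2982],88.1)
plan([(g+.16*UZ,D)],start=(np.r_[.572,.196,.214],RS))
E
```

```text
GP in slot 2 [107.8  -0.8  17.1] rot err [-0.002  0.003  0.003] j [0.14 0.83 0.2  1.49 0.94 0.92] F [-1.2  0.4 -1.1] op 0.675 t 55.0
1 rows twist [-0.002, 0.0025, 0.0028] xyz [0.0041, -0.0086, -0.0208] -> tcp [0.5388, 0.2631, 0.1301]
12 rows twist [-0.0858, -0.0206, -0.0406] xyz [-0.0072, -0.0387, 0.0019] -> tcp [0.4855, -0.2682, 0.237]
```

>>> drive_tool(
  twist=[
    [0, 0.001, 0.001],
    [0, 0.001, 0.001],
    [0, 0, 0],
    [0, 0, 0],
    [0, 0, 0],
  ],
  xyz=[
    [0.0011, -0.0023, -0.0055],
    [0.0011, -0.0023, -0.0055],
    [0.0011, -0.0023, -0.0055],
    [0.0006, -0.0014, -0.003],
    [0, 0, 0],
  ],
  grip=[255, 255, 255, 255, 255],
)

```text
time_s: 55.42
tcp_pos: [0.5387, 0.263, 0.1296]
eef_rot: [0.44, 0.744, 0.256, -0.432]
wrist_force: [-4.2, 3.0, 7.9]
opening: 0.672
```

```bash
python3 - <<'E'
from h import *
inslot(2)
E
```

```text
GP in slot 2 [84.9  0.  14.7] rot err [-0.004 -0.002  0.002] j [0.12 0.87 0.2  1.48 0.94 0.89] F [-4.2  3.   7.9] op 0.672 t 55.4167
```

>>> drive_tool(
  twist=[
    [0, 0, 0],
    [0, 0, 0],
    [0, 0, 0],
    [0, 0, 0],
    [0, 0, 0],
  ],
  xyz=[
    [0, 0, 0],
    [0, 0, 0],
    [0, 0, 0],
    [0, 0, 0],
    [0, 0, 0],
  ],
  grip=[0, 0, 0, 0, 0],
)

```text
time_s: 55.83
tcp_pos: [0.5388, 0.2631, 0.1295]
eef_rot: [0.44, 0.744, 0.256, -0.432]
wrist_force: [-0.8, 0.1, 0.0]
opening: 0.999
```

>>> drive_tool(
  twist=[
    [0, 0, 0],
    [0, 0, 0],
    [0, 0, 0],
    [0, 0, 0],
    [0, 0, 0],
  ],
  xyz=[
    [0.005, -0.009, 0.006],
    [0.008, -0.015, 0.01],
    [0.01, -0.018, 0.012],
    [0.008, -0.015, 0.025],
    [0.006, -0.012, 0.03],
  ],
  grip=[0, 0, 0, 0, 0],
)

```text
time_s: 56.25
tcp_pos: [0.5732, 0.1939, 0.2105]
eef_rot: [0.439, 0.744, 0.253, -0.436]
wrist_force: [0.5, 1.1, 0.4]
opening: 0.999
```

>>> drive_tool(
  twist=[
    [-0.085, -0.02, -0.04],
    [-0.086, -0.02, -0.04],
    [-0.086, -0.02, -0.04],
    [-0.086, -0.02, -0.04],
    [-0.086, -0.02, -0.04],
  ],
  xyz=[
    [-0.0072, -0.038, 0.012],
    [-0.0072, -0.0385, 0.008],
    [-0.0072, -0.0385, 0.004],
    [-0.0072, -0.0385, 0.002],
    [-0.0072, -0.0385, 0],
  ],
  grip=[0, 0, 0, 0, 0],
)

```text
time_s: 56.67
tcp_pos: [0.5388, -0.0036, 0.2379]
eef_rot: [0.585, 0.753, 0.148, -0.263]
wrist_force: [-0.1, 0.2, 0.2]
opening: 1.003
```

>>> drive_tool(
  twist=[
    [-0.086, -0.02, -0.04],
    [-0.086, -0.02, -0.04],
    [-0.086, -0.02, -0.04],
    [-0.086, -0.02, -0.04],
    [-0.086, -0.02, -0.04],
  ],
  xyz=[
    [-0.0072, -0.0385, 0],
    [-0.0072, -0.0385, 0],
    [-0.0072, -0.0385, 0],
    [-0.0072, -0.0385, 0],
    [-0.0072, -0.0385, 0],
  ],
  grip=[0, 0, 0, 0, 0],
)

```text
time_s: 57.08
tcp_pos: [0.5001, -0.2072, 0.2414]
eef_rot: [0.697, 0.714, 0.033, -0.066]
wrist_force: [0.4, 0.6, 0.5]
opening: 1.0
```

>>> drive_tool(
  twist=[
    [-0.086, -0.02, -0.04],
    [-0.06, -0.015, -0.03],
    [0, 0, 0],
    [0, 0, 0],
    [0, 0, 0],
  ],
  xyz=[
    [-0.0072, -0.0385, 0],
    [-0.006, -0.032, 0],
    [-0.002, -0.012, 0],
    [0, 0, 0],
    [0, 0, 0],
  ],
  grip=[0, 0, 0, 0, 0],
)

```text
time_s: 57.5
tcp_pos: [0.4814, -0.2987, 0.2447]
eef_rot: [0.728, 0.686, -0.008, 0.006]
wrist_force: [-0.2, -0.4, 1.1]
opening: 1.0
```

```bash
python3 - <<'E'
from h import *
o=telemetry.get_obs(); print(o['tcp_pos'],o['joint_pos'].round(2))
shot('wrist','w18'); wets(View('w18'))
g,D=wetgrasp([.4845,-.2982],88.1,.018)
plan([(g,D)])
E
```

```text
[ 0.48138106 -0.29868514  0.24474125] [-0.55  0.36  0.01  1.22 -0.02  1.08]
([985.6, -681.5], 293.4, 50.9, -59.5, [554.0, 355.0])
([484.2, -298.3], 109.1, 58.4, 88.5, [281.0, 179.0])
5 rows twist [0.0039, -0.0005, 0.005] xyz [0.0008, 0.006, -0.0345] -> tcp [0.4855, -0.2682, 0.072]
```

>>> drive_tool(
  twist=[
    [0.004, 0, 0.005],
    [0.004, 0, 0.005],
    [0.004, 0, 0.004],
    [0.004, 0, 0.003],
    [0, 0, 0],
  ],
  xyz=[
    [0, 0.006, -0.03],
    [0.001, 0.006, -0.036],
    [0.001, 0.006, -0.036],
    [0.001, 0.005, -0.03],
    [0, 0, -0.014],
  ],
  grip=[0, 0, 0, 0, 0],
)

```text
time_s: 57.97
tcp_pos: [0.4882, -0.2698, 0.0968]
eef_rot: [0.719, 0.695, 0.001, 0.001]
wrist_force: [-0.2, 0.8, -0.4]
opening: 0.996
```

>>> drive_tool(
  twist=[
    [0, 0, 0],
    [0, 0, 0],
    [0, 0, 0],
    [0, 0, 0],
    [0, 0, 0],
  ],
  xyz=[
    [0, 0, -0.003],
    [0, 0, -0.003],
    [0, 0, -0.003],
    [0, 0, 0],
    [0, 0, 0],
  ],
  grip=[0, 0, 0, 0, 0],
)

```text
time_s: 58.38
tcp_pos: [0.4888, -0.2655, 0.0853]
eef_rot: [0.717, 0.697, 0.002, -0.002]
wrist_force: [1.1, 0.4, 0.6]
opening: 0.995
```

```bash
python3 - <<'E'
from h import *
g,D=wetgrasp([.4842,-.2983],88.2,.018)
plan([(g,D)])
E
```

```text
1 rows twist [-0.0055, -0.0009, -0.0037] xyz [-0.0037, -0.0028, -0.0133] -> tcp [0.4851, -0.2683, 0.072]
```

>>> drive_tool(
  twist=[
    [-0.002, 0, -0.002],
    [-0.002, 0, -0.001],
    [-0.001, 0, 0],
    [0, 0, 0],
    [0, 0, 0],
  ],
  xyz=[
    [-0.0014, -0.0012, -0.005],
    [-0.0014, -0.001, -0.005],
    [-0.001, -0.0006, -0.0025],
    [0, 0, 0],
    [0, 0, 0],
  ],
  grip=[0, 0, 0, 0, 0],
)

```text
time_s: 58.8
tcp_pos: [0.4861, -0.2698, 0.0743]
eef_rot: [0.718, 0.696, 0.0, 0.002]
wrist_force: [-0.5, -1.5, 0.5]
opening: 1.002
```

>>> drive_tool(
  twist=[
    [0, 0, 0],
    [0, 0, 0],
    [0, 0, 0],
    [0, 0, 0],
    [0, 0, 0],
  ],
  xyz=[
    [0, 0, 0],
    [0, 0, 0],
    [0, 0, 0],
    [0, 0, 0],
    [0, 0, 0],
  ],
  grip=[255, 255, 255, 255, 255],
)

```text
time_s: 59.22
tcp_pos: [0.4862, -0.27, 0.0755]
eef_rot: [0.718, 0.696, 0.001, 0.002]
wrist_force: [0.5, 0.4, -0.4]
opening: 0.676
```

>>> drive_tool(
  twist=[
    [0, 0, 0],
    [0, 0, 0],
    [0, 0, 0],
    [0, 0, 0],
    [0, 0, 0],
  ],
  xyz=[
    [0, 0, 0],
    [0, 0, 0],
    [0, 0, 0],
    [0, 0, 0],
    [0, 0, 0],
  ],
  grip=[255, 255, 255, 255, 255],
)

```text
time_s: 59.63
tcp_pos: [0.4862, -0.27, 0.0753]
eef_rot: [0.718, 0.696, 0.001, 0.002]
wrist_force: [-0.2, 1.1, -1.1]
opening: 0.675
```

```bash
python3 - <<'E'
from h import *
g,D=wetgrasp([.4842,-.2983],88.2,.018)
plan([(g,D)])
E
```

```text
1 rows twist [0.0025, 0.004, 0.0006] xyz [-0.0011, 0.0017, -0.0033] -> tcp [0.4851, -0.2683, 0.072]
```

>>> drive_tool(
  twist=[
    [0, 0, 0],
    [0, 0, 0],
    [0, 0, 0],
    [0, 0, 0],
    [0, 0, 0],
  ],
  xyz=[
    [0, 0, 0.01],
    [0, 0, 0.035],
    [0, 0, 0.035],
    [0, 0, 0.035],
    [0, 0, 0.035],
  ],
  grip=[255, 255, 255, 255, 255],
)

```text
time_s: 60.05
tcp_pos: [0.4811, -0.2671, 0.2257]
eef_rot: [0.718, 0.696, -0.001, -0.004]
wrist_force: [0.8, -0.8, -0.9]
opening: 0.676
```

```bash
python3 - <<'E'
from h import *
p,R=plan([(slot(1,.160,0,.015)+.09*UZ+.03*SZ,RS)])
plan([(slot(1,.155,0,.015),RS)],start=(p,R))
E
```

```text
13 rows twist [0.079, 0.0184, 0.0371] xyz [0.006, 0.0379, 0.0057] -> tcp [0.5593, 0.2259, 0.3001]
3 rows twist [0.0, 0.0, 0.0] xyz [-0.0038, 0.0069, -0.0364] -> tcp [0.548, 0.2464, 0.1907]
```

>>> drive_tool(
  twist=[
    [0.079, 0.0184, 0.037],
    [0.079, 0.0184, 0.037],
    [0.079, 0.0184, 0.037],
    [0.079, 0.0184, 0.037],
    [0.079, 0.0184, 0.037],
  ],
  xyz=[
    [0.006, 0.0375, 0.008],
    [0.006, 0.0375, 0.008],
    [0.006, 0.0375, 0.008],
    [0.006, 0.0375, 0.006],
    [0.006, 0.0375, 0.006],
  ],
  grip=[255, 255, 255, 255, 255],
)

```text
time_s: 60.47
tcp_pos: [0.512, -0.0782, 0.2787]
eef_rot: [0.637, 0.744, 0.108, -0.173]
wrist_force: [0.1, -0.5, -1.1]
opening: 0.673
```

>>> drive_tool(
  twist=[
    [0.079, 0.0184, 0.037],
    [0.079, 0.0184, 0.037],
    [0.079, 0.0184, 0.037],
    [0.079, 0.0184, 0.037],
    [0.079, 0.0184, 0.037],
  ],
  xyz=[
    [0.006, 0.0375, 0.004],
    [0.006, 0.0375, 0.002],
    [0.006, 0.0375, 0],
    [0.006, 0.0375, 0],
    [0.006, 0.0375, 0],
  ],
  grip=[255, 255, 255, 255, 255],
)

```text
time_s: 60.88
tcp_pos: [0.5431, 0.1175, 0.2934]
eef_rot: [0.519, 0.755, 0.212, -0.342]
wrist_force: [-0.8, 0.5, -0.5]
opening: 0.678
```

>>> drive_tool(
  twist=[
    [0.079, 0.0184, 0.037],
    [0.079, 0.0184, 0.037],
    [0.04, 0.009, 0.018],
    [0, 0, 0],
    [0, 0, 0],
  ],
  xyz=[
    [0.006, 0.0375, 0],
    [0.006, 0.033, 0],
    [0.004, 0.02, 0],
    [0, 0, 0],
    [0, 0, 0],
  ],
  grip=[255, 255, 255, 255, 255],
)

```text
time_s: 61.3
tcp_pos: [0.5589, 0.2188, 0.2946]
eef_rot: [0.445, 0.744, 0.26, -0.425]
wrist_force: [0.1, -0.4, -0.5]
opening: 0.673
```

```bash
python3 - <<'E'
from h import *
inslot(1)
plan([(slot(1,.155,0,.015),RS)])
E
```

```text
GP in slot 1 [229.9   2.8  92.5] rot err [0.    0.01  0.017] j [0.05 0.79 0.48 1.89 0.9  0.82] F [ 0.1 -0.4 -0.5] op 0.673 t 61.3
3 rows twist [0.0001, 0.0033, 0.0055] xyz [-0.0036, 0.0092, -0.0346] -> tcp [0.548, 0.2464, 0.1907]
```

>>> drive_tool(
  twist=[
    [0, 0.003, 0.004],
    [0, 0.003, 0.004],
    [0, 0.002, 0.004],
    [0, 0.001, 0.003],
    [0, 0, 0],
  ],
  xyz=[
    [-0.002, 0.006, -0.024],
    [-0.002, 0.006, -0.028],
    [-0.002, 0.006, -0.028],
    [-0.002, 0.005, -0.019],
    [-0.001, 0.002, -0.003],
  ],
  grip=[255, 255, 255, 255, 255],
)

```text
time_s: 61.72
tcp_pos: [0.5506, 0.2409, 0.194]
eef_rot: [0.442, 0.748, 0.256, -0.425]
wrist_force: [0.2, -0.8, 0.2]
opening: 0.675
```

>>> drive_tool(
  twist=[
    [0, 0.002, 0.001],
    [0, 0.002, 0.001],
    [0, 0, 0],
    [0, 0, 0],
    [0, 0, 0],
  ],
  xyz=[
    [-0.0008, 0.0003, -0.003],
    [-0.0008, 0.0003, -0.002],
    [-0.0005, 0, -0.001],
    [0, 0, 0],
    [0, 0, 0],
  ],
  grip=[255, 255, 255, 255, 255],
)

```text
time_s: 62.13
tcp_pos: [0.5495, 0.2392, 0.1927]
eef_rot: [0.442, 0.748, 0.256, -0.424]
wrist_force: [-0.1, 0.1, -1.5]
opening: 0.673
```

```bash
python3 - <<'E'
from h import *
inslot(1)
plan([(slot(1,.150,0,.0155),RS),(slot(1,.108,0,.0155),RS)])
E
```

```text
GP in slot 1 [152.6   1.7  22.1] rot err [0.006 0.011 0.006] j [0.08 0.82 0.29 1.63 0.91 0.86] F [-0.1  0.1 -1.5] op 0.673 t 62.1333
1 rows twist [0.0058, 0.0112, 0.0062] xyz [-0.0001, 0.0047, -0.0061] -> tcp [0.5494, 0.2439, 0.1867]
2 rows twist [0.0, 0.0, 0.0] xyz [0.0051, -0.0092, -0.0182] -> tcp [0.5595, 0.2255, 0.1503]
```

>>> drive_tool(
  twist=[
    [0.002, 0.004, 0.002],
    [0.002, 0.004, 0.002],
    [0.001, 0.003, 0.002],
    [0, 0, 0],
    [0, 0, 0],
  ],
  xyz=[
    [0, 0.0018, -0.0024],
    [0, 0.0018, -0.0024],
    [0, 0.001, -0.0013],
    [0, 0, 0],
    [0, 0, 0],
  ],
  grip=[255, 255, 255, 255, 255],
)

```text
time_s: 62.55
tcp_pos: [0.5504, 0.244, 0.1877]
eef_rot: [0.44, 0.746, 0.255, -0.43]
wrist_force: [-0.4, -0.2, -0.5]
opening: 0.676
```

```bash
python3 - <<'E'
from h import *
inslot(1)
E
```

```text
GP in slot 1 [150.7  -1.   16.4] rot err [-0.     0.002  0.   ] j [0.09 0.84 0.31 1.64 0.92 0.85] F [-0.4 -0.2 -0.5] op 0.676 t 62.55
```

>>> drive_tool(
  twist=[
    [0, 0, 0],
    [0, 0, 0],
    [0, 0, 0],
    [0, 0, 0],
    [0, 0, 0],
  ],
  xyz=[
    [0.0024, -0.0044, -0.0087],
    [0.0028, -0.005, -0.01],
    [0.0028, -0.005, -0.01],
    [0.0015, -0.0026, -0.0052],
    [0, 0, 0],
  ],
  grip=[255, 255, 255, 255, 255],
)

```text
time_s: 62.97
tcp_pos: [0.5606, 0.2249, 0.1494]
eef_rot: [0.44, 0.746, 0.254, -0.43]
wrist_force: [-0.3, 0.3, -0.7]
opening: 0.674
```

```bash
python3 - <<'E'
from h import *
inslot(1)
plan([(slot(1,.085,0,.015),RS)])
E
```

```text
GP in slot 1 [106.7  -0.7  15.9] rot err [ 0.     0.001 -0.   ] j [0.06 0.9  0.32 1.63 0.9  0.81] F [-0.3  0.3 -0.7] op 0.674 t 62.9667
1 rows twist [0.0001, 0.0012, -0.0001] xyz [0.0043, -0.0092, -0.0193] -> tcp [0.5649, 0.2158, 0.1301]
```

>>> drive_tool(
  twist=[
    [0, 0, 0],
    [0, 0, 0],
    [0, 0, 0],
    [0, 0, 0],
    [0, 0, 0],
  ],
  xyz=[
    [0.0011, -0.0023, -0.005],
    [0.0011, -0.0023, -0.005],
    [0.0011, -0.0023, -0.005],
    [0.0007, -0.0015, -0.0033],
    [0, 0, 0],
  ],
  grip=[255, 255, 255, 255, 255],
)

```text
time_s: 63.38
tcp_pos: [0.5649, 0.2159, 0.1295]
eef_rot: [0.44, 0.745, 0.255, -0.431]
wrist_force: [-3.8, 4.0, 8.4]
opening: 0.674
```

```bash
python3 - <<'E'
from h import *
inslot(1)
E
```

```text
GP in slot 1 [84.6 -0.1 14.6] rot err [-0.002 -0.001  0.002] j [0.05 0.94 0.33 1.62 0.89 0.79] F [-3.8  4.   8.4] op 0.674 t 63.3833
```

>>> drive_tool(
  twist=[
    [0, 0, 0],
    [0, 0, 0],
    [0, 0, 0],
    [0, 0, 0],
    [0, 0, 0],
  ],
  xyz=[
    [0, 0, 0],
    [0, 0, 0],
    [0, 0, 0],
    [0, 0, 0],
    [0, 0, 0],
  ],
  grip=[0, 0, 0, 0, 0],
)

```text
time_s: 63.8
tcp_pos: [0.5651, 0.2158, 0.1295]
eef_rot: [0.44, 0.745, 0.255, -0.431]
wrist_force: [0.5, 0.4, -0.1]
opening: 1.001
```

>>> drive_tool(
  twist=[
    [0, 0, 0],
    [0, 0, 0],
    [0, 0, 0],
    [0, 0, 0],
    [0, 0, 0],
  ],
  xyz=[
    [0.005, -0.009, 0.006],
    [0.008, -0.015, 0.01],
    [0.01, -0.018, 0.012],
    [0.006, -0.012, 0.025],
    [0, 0, 0.03],
  ],
  grip=[0, 0, 0, 0, 0],
)

```text
time_s: 64.22
tcp_pos: [0.5924, 0.1605, 0.2101]
eef_rot: [0.44, 0.744, 0.252, -0.435]
wrist_force: [0.4, -0.1, -0.2]
opening: 1.004
```

>>> drive_tool(
  twist=[
    [0, 0, 0],
    [0, 0, 0],
    [0, 0, 0],
    [0, 0, 0],
    [0, 0, 0],
  ],
  xyz=[
    [0, 0, 0.01],
    [0, 0, 0],
    [0, 0, 0],
    [0, 0, 0],
    [0, 0, 0],
  ],
  grip=[0, 0, 0, 0, 0],
)

```text
time_s: 64.63
tcp_pos: [0.5935, 0.1599, 0.2237]
eef_rot: [0.44, 0.745, 0.254, -0.432]
wrist_force: [-0.1, -0.4, 0.4]
opening: 0.999
```

```bash
python3 - <<'E'
from h import *
o=telemetry.get_obs(); print(o['tcp_pos'],o['time_s'])
a=shot('scene','fin_s'); b=shot('wrist','fin_w'); v=View('fin_s'); w=View('fin_w')
a=cv2.convertScaleAbs(a,alpha=1.6); b=cv2.convertScaleAbs(b,alpha=1.6)
for k in (1,2,3,4):
    c=slot(k,.055,0,-.003)
    P=[c+s*.055*SX+t*.03*RY+.006*SZ for s,t in [(0,-1),(1,-1),(1,1),(0,1)]]
    cv2.polylines(a,[np.round(v.proj(P)).astype(int)],True,(0,255,0),1)
    cv2.polylines(b,[np.round(w.proj(P)).astype(int)],True,(0,255,0),1)
ca=cv2.resize(a[180:300,220:500],(800,343)); cb=cv2.resize(b[100:300,130:460],(424,257))
out=np.zeros((600,800,3),np.uint8); out[:343]=ca; out[343:,:424]=cb; cv2.imwrite('pics/fin.png',out)
E
```

```text
[0.59352586 0.15993134 0.22367074] 64.6333
```

View pics/fin.png

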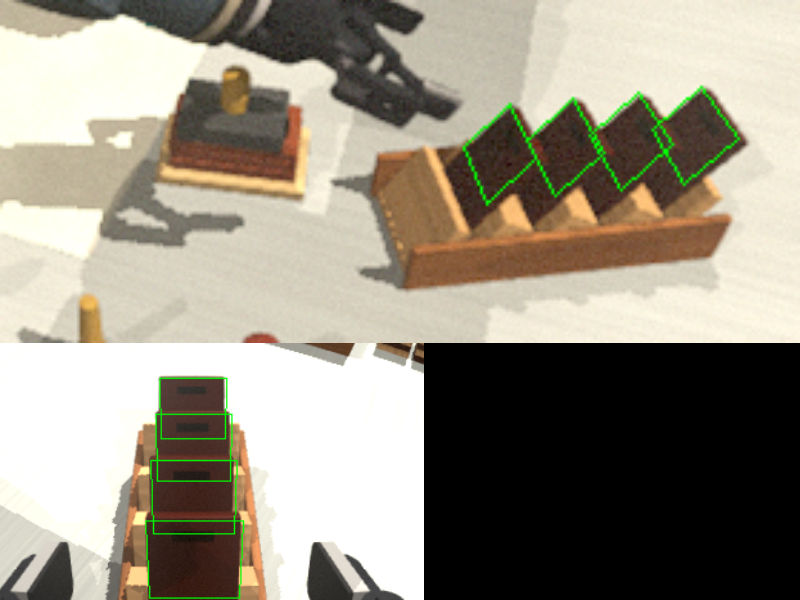

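All four oiled lids match their fully-down outlines, and the pile with the weight stands square on the board. The gripper is clear, so I am handing in.

```bash
python3 -c "
from workcell import workorder
print(workorder.sign_off())"
```

```text
the job is handed in; nothing more can be done
None
```

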